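# Set the dish carrier's guide bar with a feeler gauge

## Task

Load every petri dish from the bench flat onto the carrier's ring marks, back against the rear fence, filling the two outer rings first. Hang the feeler gauge with its blade between the left-hand dish and the guide bar, gently close the bar until the blade is nipped, draw the blade straight up without shifting the bar, then slide it down fully into the gap at the right-hand dish to feel that it drags there too. Finally draw it out, slide the lock knob fully home to the left, hang the gauge back in its holder, and disturb nothing else.

Things in the scene. Friction and masses are not known exactly. Their poses are not given: they have to be found in the camera images.
- carrier: Fixed aluminium dish carrier, yaw within 0.12 rad. Plate 370 mm long, x -155 to +55 mm, 8 mm thick. Origin on the bench under the middle ring; its x points away from the robot, y left. Ring marks (65 mm) on the plate at x=0, y=-125, 0, +125 mm; with two dishes the middle one stays empty. Rear fence: face at x=+31.3 mm, top 26 mm up; a dish touching it has its centre at x=0.
- guide_bar (a joint): Steel guide bar, 18 mm thick, 350 mm long, top 21 mm above the bench (level with a loaded dish's top). Slides along carrier +x to the dishes; m, 0 = fully back, max 0.026, starts at 0 to 0.008. Gap to a dish touching the fence = 0.024 - value, so 0.019 with the 5 mm blade nipped (0.017 to 0.021 is good). 3 N friction, stays where left; push with 6 to 12 N.
- lock (a joint): Lock knob on the front of the carrier; slides along carrier +y (left); m: 0 = open, 0.045 = end stop, home (over 0.040 counts). Starts at 0 to 0.010. 1.5 N friction, stays where left. It does not block the bar.
- lock_knob (a point): Top centre of the lock knob, a black block 24 mm (x) x 14 mm (y), from 17 to 43 mm above the bench. Its track lies at carrier x=-125 mm; the knob moves from carrier y=-42.5 (open) to +2.5 mm. Blocks at the track's ends, inner faces at y=-68 and +28 mm, are 20 mm high over the bench.
- gauge: T-shaped feeler gauge, 0.1 kg. Origin under the blade's tip, z up. Round-nosed blade 5 (x) x 24 (y) mm, z 0 to 11; crossbar 56 (x) x 24 (y), z 11 to 17; grip block 16 (x) x 24 (y), z 17 to 53 mm. Set down with x along carrier x, blade close to a dish, it hangs by its crossbar on dish and bar, tip 10 mm above the bench. Keep the nip well under 80 N.
- holder: Fixed gauge holder, 64 (x) x 50 (y) mm, 26 mm high, origin under its centre. Two walls 40 mm long in y with a slot of 17 mm between them: the gauge's blade hangs in the slot, its crossbar on both walls along holder x, tip 15 mm above the bench. The gauge starts and ends here.
- bar_handle (a point): Top centre of the black upright tab by which the guide bar is moved: 12 mm thick in x, 36 mm wide in y, standing from 21 to 52 mm above the bench, half-way between the middle and left ring marks (carrier y=+62.5 mm), over the bar's middle.
- dish_0: Closed petri dish, 63 mm diameter, 13 mm high, 40 g, starts flat on the bench left of the carrier, may be absent. Origin at the centre of its underside, z up. Grip across the rim. A loaded dish more than about 1.5 mm off the fence gets in the blade's way when the bar is set: push it back.
- dish_1: Closed petri dish, 63 mm diameter, 13 mm high, 40 g, starts flat on the bench left of the carrier, may be absent. Origin at the centre of its underside, z up. Grip across the rim. A loaded dish more than about 1.5 mm off the fence gets in the blade's way when the bar is set: push it back.
- dish_2: Closed petri dish, 63 mm diameter, 13 mm high, 40 g, starts flat on the bench left of the carrier, may be absent. Origin at the centre of its underside, z up. Grip across the rim. A loaded dish more than about 1.5 mm off the fence gets in the blade's way when the bar is set: push it back.
- beaker: White plastic beaker 64 x 64 x 78 mm, bystander; origin under its centre.
- timer: Bench timer 58 x 66 x 18 mm, bystander; origin under its centre.
- marker: Black-capped marker pen 117 mm long, 16 mm high, bystander; origin under its middle.
Things that resemble listed ones, but are neither listed nor needed, are in the scene too. Leave any blue, orange or purple look-alike of the holder alone.

How it is judged:
By the outcome, as a careful person would: the job done as asked, in the order asked, and still so for the second after the job is handed in, with the robot touching nothing.
Of dish_0, dish_1, dish_2 only 2 to 3 are there at a start; the rules pass over those that are not, and their reading is None.
At some moment in a run one of dish_1, dish_2 may be knocked a few centimetres aside while the robot is not near it.
It also fails if it takes over 210 s, if anything falls off the work surface, if the arm or the gripper's body presses on something with over 40 N, if the wrist force passes 120 N, or if a joint passes its speed limit or range.

## Robot

A 6-joint arm with a two-finger parallel gripper is mounted at the origin on a cart in front of the work surface, level with it; the furniture and walls round the work are solid. World frame = base frame: x ahead of the robot, y to its left, z up, the work surface at z = 0. Lengths are in m, angles in degrees, forces in N, time in s.
With the tool pointing down it reaches from about 0.35 to 0.875 m from the base axis. Payload 4.2 kg.
Tool frame: the origin (TCP) lies midway between the tips of the shut fingers; the grasp point (between the pads) lies r.grasp_offset behind it (r.grasp_offset is the distance from the TCP to the grasp point, in m); z points along the fingers, y is the direction in which the jaws open and shut (so a half turn about z gives the same grasp; the last joint's range is limited). The gripper opens to 87 mm and grips with 3 to 60 N. Pads are 19 mm wide; open, the fingers measure 117 mm over their backs; the gripper's body (75 mm by 190 mm) begins 51 mm behind the grasp point.
Start: joints at [-57.491, 22.042, 0.453, 0, -68.411, -14.817], TCP at [0.19, -0.595, 0.223] pointing down, gripper open.
Joint ranges: [-179.83, 179.83], [-69.29, 118.12], [-61.27, 80.66], [-181.25, 117.63], [-171.15, -9.14], [-177.46, 177.46]. Speed limits (degrees/s): [159.86, 159.86, 180, 180, 180, 180].

## Interface

Orientations are given as a 3x3 rotation matrix whose columns are the frame's x, y, z axes.
In Python, from station import sense, optics, r gives the robot as it stands. The module is installed in compiled form; this text tells all that it offers.
- The arm moves only by the tool servo_tool, never from a script. Its argument "deltas" is a list of rows, each an object with "slide": the shift along the tool's x, y, z in units of 25 mm (1.0 is 25 mm), a list of three; "spin": the turn about the tool's z in units of 8 degrees (1.0 is 8 degrees). A call has 1 to 10 rows; each row shifts and turns the pose as measured when the row begins, along the tool's axes as they then stand; what a row does not reach is not made up. A row lasts 1/10 s, in which the tool goes at most 50 mm and 8.59 degrees, less where a joint would pass 70% of its speed; a pose out of reach is approached as far as the arm can. A call is refused whole if a number of a shift passes 1 or a number of a turn 1, either way. A call with a gripper value outside its range is refused whole. "gripper" is the closure in counts, from 0 (fully open) to 255 (shut), set as the call begins (left out, the last holds). The fingers move at their own pace and stop on an object; the grip force is fixed at half the most. Time passes only in rows, so rows that do not move let the fingers close. It gives the time, the measured TCP pose, the force and the opening at its end, in the units of the state.
- sense(): the state, without advancing time (a new reading comes with each control period).
- optics.capture(name): name is "side" or "top"; returns a dict with "frame" (480x640x3 uint8, red, green, blue), "camera_matrix" (3x3 intrinsics, pixels), "k1" (the pictures are not rectified: a ray, as slopes to the right and down, at radius r is drawn at 1 + k1 r^2 times it, then the intrinsics apply), "eye" and "rotation" of the camera in the world. Camera axes: x right, y down, z forward; pixel columns grow to the right and rows downward; lengths in m; the calibration is good to about 2 mm. A picture is of the moment at which its call begins. There is no depth.
- r.finish_job(): hands the job in, once; it reports no verdict.
The state is a dict: "time_s": time; "joints": joint angles; "joint_velocities": joint speeds; "effort": joint torques, N m; "tcp_pos": TCP position; "ee_rot": TCP orientation; "wrist_force": force on the tool from outside, world axes, zero at the start; "moment": the same for the moment, N m; "gripper_width": opening from 0.0 (shut) to 1.0 (fully open).
Only numpy, scipy, OpenCV 4.12 (cv2) and the standard library are available. Lean on these libraries where they do the work, as an engineer would, in place of code of your own. Each camera call takes 0.05 s, during which the arm holds its last target.

## Working session

There is one attempt and no reset: what is moved stays moved. The work goes in short steps, Python scripts to look and compute and a tool call to move; the robot and the scene stay as the last step left them, time stands still between calls to the robot, and variables do not carry over. Pictures are saved under pics/ and viewed, and the job is handed in when it is done.

Besides the shell and the picture viewer there is one more tool, called after "Request:" as a command line: name --argument value ..., lists and objects as JSON in quotes. servo_tool: Moves the arm, as the interface text tells. Its arguments: {"type":"object","properties":{"deltas":{"type":"array"},"gripper":{"type":"number"}},"required":["deltas"]}

```bash
mkdir -p pics; ls
cat > h.py <<'E'
import numpy as np, cv2
from station import sense, optics, r
def cap(n,fn=None):
    c=optics.capture(n)
    if fn: cv2.imwrite('pics/'+fn,c['frame'][:,:,::-1])
    return c
def ray(c,u,v):
    K=np.array(c['camera_matrix']);k1=c['k1']
    xd=np.array([(u-K[0,2])/K[0,0],(v-K[1,2])/K[1,1]])
    x=xd.copy()
    for _ in range(30): x=xd/(1+k1*(x@x))
    d=np.array(c['rotation'])@np.array([x[0],x[1],1]); return np.array(c['eye']),d
def onz(c,u,v,z):
    e,d=ray(c,u,v); return e+d*(z-e[2])/d[2]
def proj(c,p):
    K=np.array(c['camera_matrix']);q=np.array(c['rotation']).T@(np.array(p)-np.array(c['eye']))
    x=q[:2]/q[2]; x=x*(1+c['k1']*(x@x)); return np.array([K[0,0]*x[0]+K[0,2],K[1,1]*x[1]+K[1,2]])
E
python3 - <<'E'
from h import *
for n in('top','side'):
    c=cap(n,n+'0.png'); print(n,c['camera_matrix'],c['k1'],c['eye'],c['rotation'])
print(sense(), r.grasp_offset)
E
```

```text
pics
top [[550.75268123   0.         323.24751208]
 [  0.         550.75268123 239.31979796]
 [  0.           0.           1.        ]] 0.024677580804957685 [0.45962274 0.15584495 1.22064235] [[ 0.0290181  -0.99459454  0.09969784]
 [-0.99927878 -0.03130861 -0.02148698]
 [ 0.02449223 -0.09900243 -0.99478573]]
side [[611.5798708    0.         317.7203069 ]
 [  0.         611.5798708  236.59773621]
 [  0.           0.           1.        ]] -0.0178047353426803 [0.03076146 0.95379031 0.74398558] [[-0.84447749 -0.30881433  0.4375974 ]
 [-0.53557324  0.48023519 -0.69464773]
 [ 0.0043675  -0.82097983 -0.5709405 ]]
{'time_s': 0.1, 'joints': array([-5.74889804e+01,  2.20866037e+01,  3.87458463e-01, -2.40335490e-02,
       -6.84120210e+01, -1.48161863e+01]), 'joint_velocities': array([ 0.05045121, -0.16792215,  0.21306791,  0.10736367,  0.03502952,
       -0.15043522]), 'effort': array([ 1.64498233e-04, -3.91689956e+01,  1.87934321e+01,  4.23190936e+00,
        1.34394562e-02, -7.98349265e-05]), 'tcp_pos': array([ 0.18980787, -0.59491329,  0.22156868]), 'ee_rot': array([[-9.52735864e-01, -3.03799052e-01, -7.13859263e-04],
       [-3.03799867e-01,  9.52734083e-01,  1.84576777e-03],
       [ 1.19375552e-04,  1.97539950e-03, -9.99998042e-01]]), 'wrist_force': array([-0.17523139,  0.13930572, -0.10782562]), 'moment': array([-0.00424485,  0.01245537, -0.01009763]), 'gripper_width': 0.9997208537648131} 0.0187
```

View pics/top0.png

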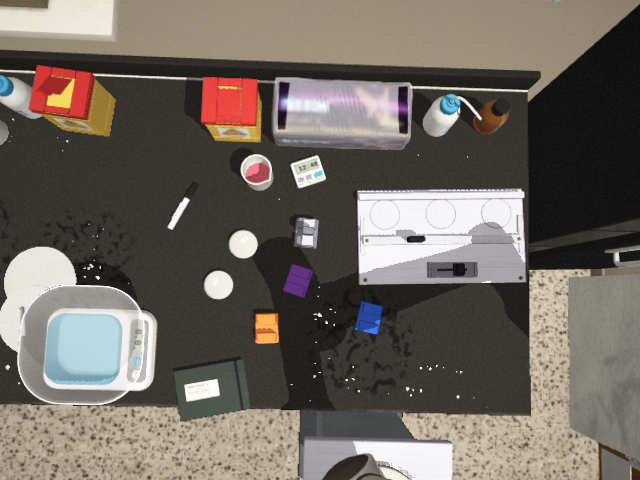

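View pics/side0.png

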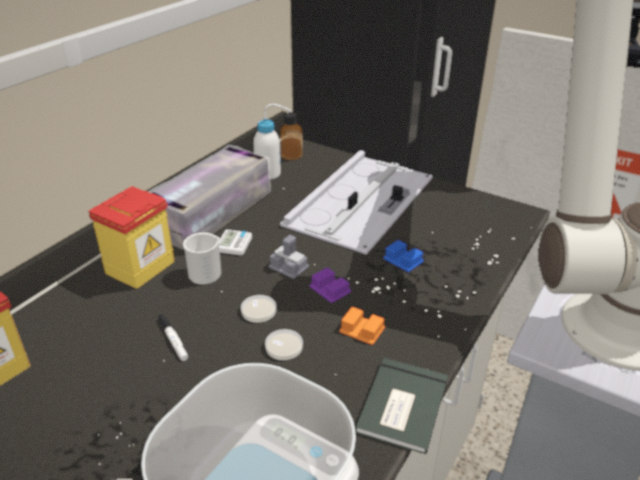

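The dishes are the two small white discs, at top px (243,244) and (218,285). The large white discs at (40,280) are too big to be dishes. The holder is the grey one at (307,233) with the T-gauge in it. The purple (298,281), orange (266,328) and blue (369,318) blocks are look-alikes. Next is a close crop to check.

Run:
```python
from h import *
a=cv2.imread('pics/top0.png'); b=cv2.imread('pics/side0.png')
cv2.imwrite('pics/c1.png',cv2.resize(a[180:300,345:535],None,fx=4,fy=4,interpolation=cv2.INTER_CUBIC))
x=cv2.resize(a[205:310,195:335],None,fx=4,fy=4,interpolation=cv2.INTER_CUBIC)
y=cv2.resize(b[225:285,255:325],None,fx=4,fy=4,interpolation=cv2.INTER_CUBIC)
o=np.zeros((420,560+280,3),np.uint8);o[:,:560]=x;o[:240,560:]=y
cv2.imwrite('pics/c2.png',o[:,:800])
```

```text
(no output)
```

View pics/c1.png

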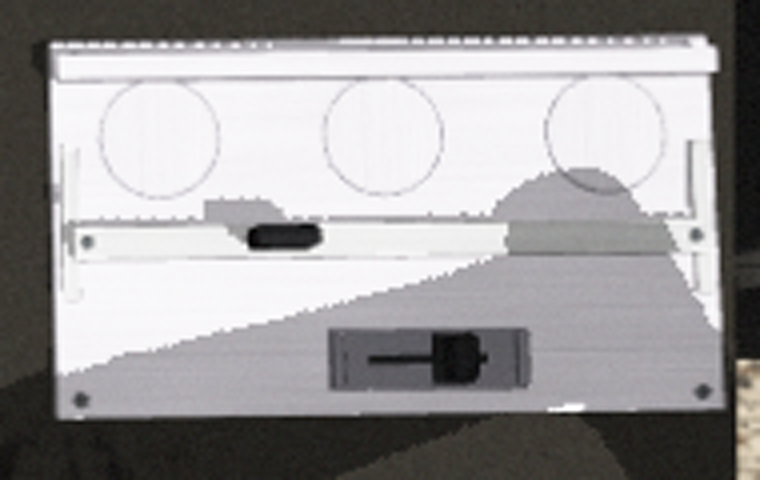

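View pics/c2.png

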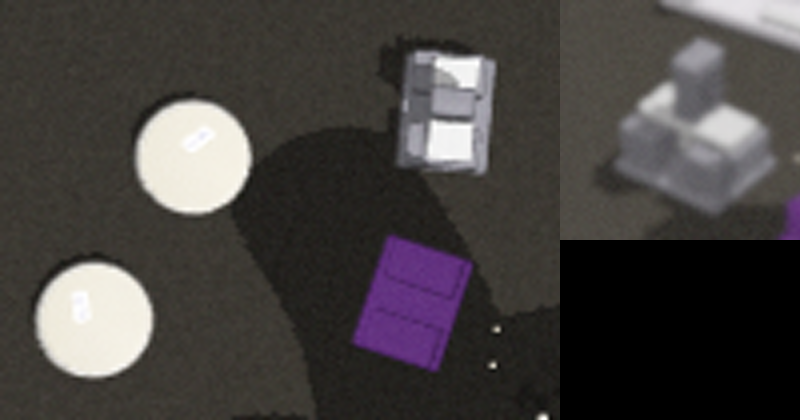

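Run:
```python
from h import *
c=cap('top'); s=cap('side')
f=c['frame']
def cp(px,py,z): return onz(c,345+(px+.5)/4-.5,180+(py+.5)/4-.5,z)
obs=[((57,418),(-.155,.185)),((725,408),(-.155,-.185)),((159,139),(0,.125)),((383.5,136.5),(0,0)),((605.5,134.5),(0,-.125))]
W=np.array([cp(*a,.008)[:2] for a,_ in obs]);C=np.array([b for _,b in obs])
wc,cc=W.mean(0),C.mean(0)
H=(C-cc).T@(W-wc); th=np.arctan2(H[0,1]-H[1,0],H[0,0]+H[1,1]); R=np.array([[np.cos(th),-np.sin(th)],[np.sin(th),np.cos(th)]])
t=wc-R@cc; print('carrier',t,'yaw',np.degrees(th)); print('res mm',(W-(C@R.T+t))*1e3)
inv=lambda p:R.T@(np.array(p)[:2]-t)
print('handle',inv(cp(284,236,.052)),'knob',inv(cp(457,357,.043)),'fence edge',inv(cp(160,81,.026)),inv(cp(600,74,.026)))
print('bar front edge',inv(cp(160,259,.021)),inv(cp(350,256,.021)))
hsv=cv2.cvtColor(f,cv2.COLOR_RGB2HSV)
m=((hsv[...,2]>180)&(hsv[...,1]<60)).astype(np.uint8)
for cnt in cv2.findContours(m,0,1)[0]:
    A=cv2.contourArea(cnt)
    if 400<A<1200:
        (u,v),rr=cv2.minEnclosingCircle(cnt); M=cv2.moments(cnt); p=M['m10']/M['m00'],M['m01']/M['m00']
        print('blob',A,(u,v),rr,onz(c,*p,.010))
# dish side
g=s['frame'];hs=cv2.cvtColor(g,cv2.COLOR_RGB2HSV)
m=((hs[...,2]>150)&(hs[...,1]<70)).astype(np.uint8)
for cnt in cv2.findContours(m,0,1)[0]:
    A=cv2.contourArea(cnt)
    if 400<A<1600:
        M=cv2.moments(cnt);p=M['m10']/M['m00'],M['m01']/M['m00'];print('side',A,p,onz(s,*p,.0085))
```

```text
carrier [ 0.64712841 -0.12977194] yaw 2.47062034670756
res mm [[ 0.3748838   0.09440855]
 [ 1.12695146  0.72901951]
 [-0.45309399 -0.04513906]
 [-0.38615311 -0.65453392]
 [-0.66258817 -0.12375508]]
handle [-0.05990472  0.06535153] knob [-0.12537793 -0.02751585] fence edge [0.0291583  0.12612464] [ 0.03048373 -0.11733335]
bar front edge [-0.06872754  0.12789186] [-0.06830868  0.02329548]
blob 533.5 (201.5, 390.0) 18.445966720581055 [0.25021781 0.38001522 0.01      ]
blob 584.0 (218.34756469726562, 284.6097412109375) 14.121686935424805 [0.47459397 0.3554362  0.01      ]
blob 567.0 (243.05555725097656, 244.0) 13.980353355407715 [0.56524765 0.30583217 0.01      ]
blob 696.5 (308.0, 171.0) 18.384876251220703 [0.73251805 0.16844692 0.01      ]
blob 722.5 (256.78814697265625, 170.5242156982422) 16.757871627807617 [0.73279387 0.28362021 0.01      ]
side 929.5 (397.3695535233997, 409.34767796306255) [0.25071519 0.37777354 0.0085    ]
side 865.5 (283.7178894665896, 343.7974196033121) [0.47339955 0.35667503 0.0085    ]
side 716.5 (258.12886717841354, 307.91230518725285) [0.56422695 0.30729318 0.0085    ]
side 776.0 (150.03994845360825, 245.57474226804123) [0.86784314 0.27326587 0.0085    ]
```

Add to h.py:
```python
CT=np.array([0.64713,-0.12977]); CY=np.radians(2.47)
def car(x,y): 
    c,s=np.cos(CY),np.sin(CY); return CT+np.array([c*x-s*y,s*x+c*y])
def inv(p):
    c,s=np.cos(CY),np.sin(CY); d=np.array(p)[:2]-CT; return np.array([c*d[0]+s*d[1],-s*d[0]+c*d[1]])
def jaw(): R=sense()['ee_rot']; return np.degrees(np.arctan2(R[1,1],R[0,1]))
def plan(xy,z,yaw=None):
    """total tool-units to reach target: slide at current axes; spin"""
    q=sense();R=q['ee_rot'];d=np.array([xy[0],xy[1],z])-q['tcp_pos']
    sp=0
    if yaw is not None:
        e=(yaw-jaw()+90)%180-90; sp=-e/8   # tool z is down
    # slide if yaw already applied first
    print('now',q['tcp_pos'].round(4),'jaw',round(jaw(),2),'t',q['time_s'],'F',q['wrist_force'].round(1),'w',round(q['gripper_width'],3),'j6',q['joints'][5].round(0))
    print('slide units now-axes',(R.T@d/.025).round(2),'spin units',round(sp,2))
    a=np.radians(-sp*8)
    Rz=np.array([[np.cos(a),-np.sin(a),0],[np.sin(a),np.cos(a),0],[0,0,1]])
    print('slide units after spin',((Rz@R).T@d/.025).round(2))
def dishes():
    out=[]
    for n,th,z in(('top',180,.010),('side',150,.0085)):
        c=cap(n);hs=cv2.cvtColor(c['frame'],cv2.COLOR_RGB2HSV)
        m=((hs[...,2]>th)&(hs[...,1]<70)).astype(np.uint8)
        for cnt in cv2.findContours(m,0,1)[0]:
            A=cv2.contourArea(cnt)
            if 400<A<1300:
                M=cv2.moments(cnt);p=M['m10']/M['m00'],M['m01']/M['m00'];print(n,A,np.round(p,1),onz(c,*p,z).round(4))
```

```text
(no output)
```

Request:
servo_tool --deltas '[{"slide":[-0.85,1,0],"spin":0},{"slide":[-0.85,1,0],"spin":0},{"slide":[-0.85,1,0],"spin":0},{"slide":[-0.85,1,0],"spin":0},{"slide":[-0.85,1,0],"spin":0},{"slide":[-0.85,1,0],"spin":0},{"slide":[-0.85,1,0],"spin":0},{"slide":[-0.85,1,0],"spin":0},{"slide":[-0.85,1,0],"spin":0},{"slide":[-0.85,1,0],"spin":0}]'

```text
time_s: 1.2
tcp_pos: [0.3186, -0.2839, 0.2191]
ee_rot: [[-0.955, -0.296, -0.003], [-0.296, 0.955, 0.004], [0.001, 0.005, -1.0]]
wrist_force: [-0.0, -0.3, -0.2]
gripper_width: 1.001
```

Request:
servo_tool --deltas '[{"slide":[-0.85,1,0],"spin":0},{"slide":[-0.85,1,0],"spin":0},{"slide":[-0.85,1,0],"spin":0},{"slide":[-0.85,1,0],"spin":0},{"slide":[-0.85,1,0],"spin":0},{"slide":[-0.85,1,0],"spin":0},{"slide":[-0.85,1,0],"spin":0},{"slide":[-0.85,1,0],"spin":0},{"slide":[-0.85,1,0],"spin":0},{"slide":[-0.85,1,0],"spin":0}]'

```text
time_s: 2.2
tcp_pos: [0.4494, 0.0317, 0.2215]
ee_rot: [[-0.955, -0.297, 0.001], [-0.297, 0.955, 0.005], [-0.003, 0.005, -1.0]]
wrist_force: [-0.1, -0.5, -0.3]
gripper_width: 1.001
```

Run:
```python
from h import *
plan((.565,.3065),.1,107.5)
dishes()
```

```text
now [0.4494 0.0317 0.2215] jaw 107.28 t 2.2 F [-0.1 -0.5 -0.3] w 1.001 j6 -97.0
slide units now-axes [-7.67  9.1   4.93] spin units -0.03
slide units after spin [-7.7   9.07  4.93]
top 408.5 [280.1 466.6] [0.0964 0.2066 0.01  ]
top 583.0 [218.3 284.6] [0.4746 0.3555 0.01  ]
top 563.0 [242.9 243.9] [0.5653 0.306  0.01  ]
top 692.5 [307.9 171.4] [0.7325 0.1684 0.01  ]
side 830.0 [397.4 408.6] [0.2513 0.3765 0.0085]
side 870.0 [283.6 343.8] [0.4735 0.3568 0.0085]
side 720.5 [258.2 308. ] [0.564  0.3075 0.0085]
side 778.0 [150.  245.6] [0.8678 0.2734 0.0085]
```

Request:
servo_tool --deltas '[{"slide":[-0.85,1,0],"spin":0},{"slide":[-0.85,1,0],"spin":0},{"slide":[-0.85,1,0],"spin":0},{"slide":[-0.85,1,0.2],"spin":0},{"slide":[-0.85,1,0.6],"spin":0},{"slide":[-0.85,1,0.8],"spin":0},{"slide":[-0.85,1,0.8],"spin":0},{"slide":[-0.85,1,0.8],"spin":0},{"slide":[-0.85,1,0.8],"spin":0},{"slide":[0,0,0],"spin":0}]'

```text
time_s: 3.3
tcp_pos: [0.5684, 0.3117, 0.1188]
ee_rot: [[-0.955, -0.297, 0.001], [-0.297, 0.955, 0.005], [-0.002, 0.004, -1.0]]
wrist_force: [-0.6, -1.4, -1.6]
gripper_width: 1.001
```

Run:
```python
from h import *
cap('side','s1.png')
plan((.5645,.307),.03,107.5)
```

```text
now [0.5682 0.3105 0.1203] jaw 107.23 t 3.35 F [-0.2 -0.3 -0.1] w 1.0 j6 -116.0
slide units now-axes [ 0.19 -0.1   3.61] spin units -0.03
slide units after spin [ 0.19 -0.1   3.61]
```

View pics/s1.png

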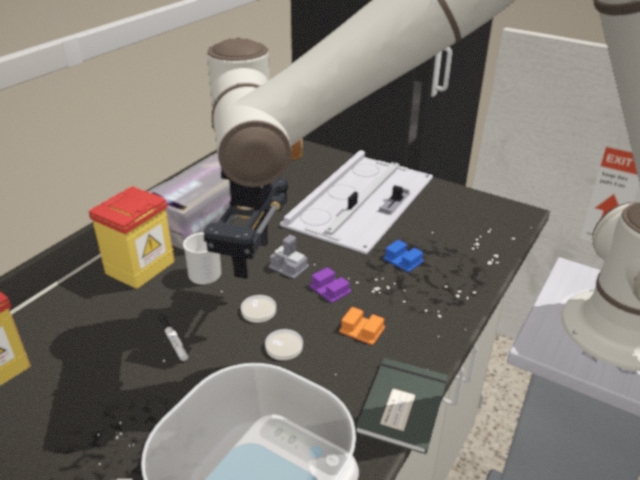

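The gripper is hovering above dish A (side px 258,308), with nothing else near the fingers, so I'm descending.

Request:
servo_tool --deltas '[{"slide":[0.19,-0.1,0.8],"spin":0},{"slide":[0,0,0.8],"spin":0},{"slide":[0,0,0.8],"spin":0},{"slide":[0,0,0.8],"spin":0},{"slide":[0,0,0.6],"spin":0},{"slide":[0,0,0.3],"spin":0},{"slide":[0,0,0.2],"spin":0},{"slide":[0,0,0],"spin":0}]'

```text
time_s: 4.15
tcp_pos: [0.5664, 0.3003, 0.0179]
ee_rot: [[-0.957, -0.291, 0.008], [-0.291, 0.957, 0.009], [-0.011, 0.006, -1.0]]
wrist_force: [-0.1, -0.4, 1.0]
gripper_width: 1.002
```

Run:
```python
from h import *
plan((.5645,.307),.005,107.5)
cap('side','s2.png')
a=cv2.imread('pics/s2.png');cv2.imwrite('pics/s2c.png',cv2.resize(a[230:350,180:340],None,fx=4,fy=4))
```

```text
now [0.5664 0.3003 0.0179] jaw 106.94 t 4.15 F [-0.1 -0.4  1. ] w 1.002 j6 -115.0
slide units now-axes [-0.    0.28  0.52] spin units -0.07
slide units after spin [-0.    0.28  0.52]
```

View pics/s2c.png

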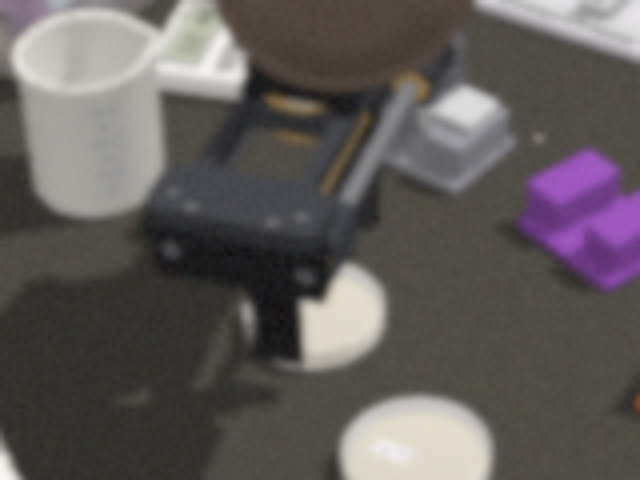

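The near finger is just outside the dish rim, with the far one hidden. I'm correcting by 7 mm, then lowering and closing.

Request:
servo_tool --deltas '[{"slide":[0,0.28,0],"spin":-0.07},{"slide":[0,0,0.2],"spin":0},{"slide":[0,0,0.2],"spin":0},{"slide":[0,0,0.1],"spin":0},{"slide":[0,0,0],"spin":0}]'

```text
time_s: 4.7
tcp_pos: [0.5659, 0.3094, 0.0079]
ee_rot: [[-0.953, -0.303, 0.013], [-0.302, 0.953, 0.013], [-0.017, 0.008, -1.0]]
wrist_force: [-0.5, -0.4, -0.5]
gripper_width: 0.998
```

Run:
```python
from h import *
plan((.5645,.307),.005,107.5)
```

```text
now [0.5659 0.3094 0.0079] jaw 107.62 t 4.7 F [-0.5 -0.4 -0.5] w 0.998 j6 -115.0
slide units now-axes [ 0.08 -0.08  0.11] spin units 0.01
slide units after spin [ 0.08 -0.08  0.11]
```

Request:
servo_tool --deltas '[{"slide":[0.06,-0.05,0.1],"spin":0},{"slide":[0,0,0],"spin":0},{"slide":[0,0,0],"spin":0}]'

```text
time_s: 5.0
tcp_pos: [0.5647, 0.3075, 0.0048]
ee_rot: [[-0.953, -0.303, 0.013], [-0.303, 0.953, 0.013], [-0.016, 0.008, -1.0]]
wrist_force: [0.3, 0.0, 0.2]
gripper_width: 1.001
```

Request:
servo_tool --deltas '[{"slide":[0,0,0],"spin":0},{"slide":[0,0,0],"spin":0},{"slide":[0,0,0],"spin":0},{"slide":[0,0,0],"spin":0},{"slide":[0,0,0],"spin":0},{"slide":[0,0,0],"spin":0}]' --gripper 255

```text
time_s: 5.6
tcp_pos: [0.5649, 0.3075, 0.0051]
ee_rot: [[-0.953, -0.303, 0.013], [-0.302, 0.953, 0.013], [-0.017, 0.008, -1.0]]
wrist_force: [-0.1, 0.0, -1.2]
gripper_width: 0.707
```

Run:
```python
from h import *
plan((.5645,.307),.10,107.5)
```

```text
now [0.5649 0.3075 0.0051] jaw 107.61 t 5.6 F [-0.1  0.  -1.2] w 0.707 j6 -115.0
slide units now-axes [-0.04  0.02 -3.8 ] spin units 0.01
slide units after spin [-0.04  0.02 -3.8 ]
```

Request:
servo_tool --deltas '[{"slide":[0,0,-0.4],"spin":0},{"slide":[0,0,-0.8],"spin":0},{"slide":[0,0,-1],"spin":0},{"slide":[0,0,-1],"spin":0},{"slide":[0,0,-1],"spin":0},{"slide":[0,0,-0.8],"spin":0},{"slide":[0,0,-0.3],"spin":0},{"slide":[0,0,0],"spin":0}]'

```text
time_s: 6.4
tcp_pos: [0.5628, 0.3053, 0.1462]
ee_rot: [[-0.953, -0.302, 0.014], [-0.302, 0.953, 0.013], [-0.017, 0.008, -1.0]]
wrist_force: [0.5, -0.3, -0.3]
gripper_width: 0.71
```

Run:
```python
from h import *
plan(car(-.012,-.125),.06,107.5)
```

```text
now [0.5628 0.3053 0.1462] jaw 107.61 t 6.4 F [ 0.5 -0.3 -0.3] w 0.71 j6 -115.0
slide units now-axes [  3.87 -22.34   3.21] spin units 0.01
slide units after spin [  3.83 -22.34   3.21]
```

Request:
servo_tool --deltas '[{"slide":[0.1,-0.5,0],"spin":0},{"slide":[0.17,-1,0],"spin":0},{"slide":[0.17,-1,0],"spin":0},{"slide":[0.17,-1,0],"spin":0},{"slide":[0.17,-1,0],"spin":0},{"slide":[0.17,-1,0],"spin":0},{"slide":[0.17,-1,0],"spin":0},{"slide":[0.17,-1,0],"spin":0},{"slide":[0.17,-1,0],"spin":0},{"slide":[0.17,-1,0],"spin":0}]'

```text
time_s: 7.4
tcp_pos: [0.5874, 0.0503, 0.1295]
ee_rot: [[-0.953, -0.304, -0.012], [-0.304, 0.953, 0.001], [0.011, 0.005, -1.0]]
wrist_force: [0.6, 0.0, 0.3]
gripper_width: 0.709
```

Request:
servo_tool --deltas '[{"slide":[0.17,-1,0],"spin":0},{"slide":[0.17,-1,0],"spin":0},{"slide":[0.17,-1,0],"spin":0},{"slide":[0.17,-1,0],"spin":0},{"slide":[0.17,-1,0],"spin":0},{"slide":[0.17,-1,0],"spin":0},{"slide":[0.17,-1,0],"spin":0},{"slide":[0.17,-0.8,0],"spin":0},{"slide":[0.17,-0.6,0],"spin":0},{"slide":[0,-0.3,0],"spin":0}]'

```text
time_s: 8.4
tcp_pos: [0.6026, -0.1879, 0.1121]
ee_rot: [[-0.955, -0.294, -0.046], [-0.295, 0.956, 0.001], [0.044, 0.014, -0.999]]
wrist_force: [0.1, 0.6, -0.1]
gripper_width: 0.704
```

Run:
```python
from h import *
plan(car(-.012,-.125),.04,107.5)
print(sense()['ee_rot'].round(3))
cap('top','t1.png');a=cv2.imread('pics/t1.png');cv2.imwrite('pics/t1c.png',cv2.resize(a[150:310,330:540],None,fx=3.5,fy=3.5))
```

```text
now [ 0.6026 -0.1879  0.1121] jaw 107.12 t 8.4 F [ 0.1  0.6 -0.1] w 0.704 j6 -70.0
slide units now-axes [-0.78 -3.06  2.81] spin units -0.05
slide units after spin [-0.76 -3.06  2.81]
[[-0.955 -0.294 -0.046]
 [-0.295  0.956  0.001]
 [ 0.044  0.014 -0.999]]
```

View pics/t1c.png

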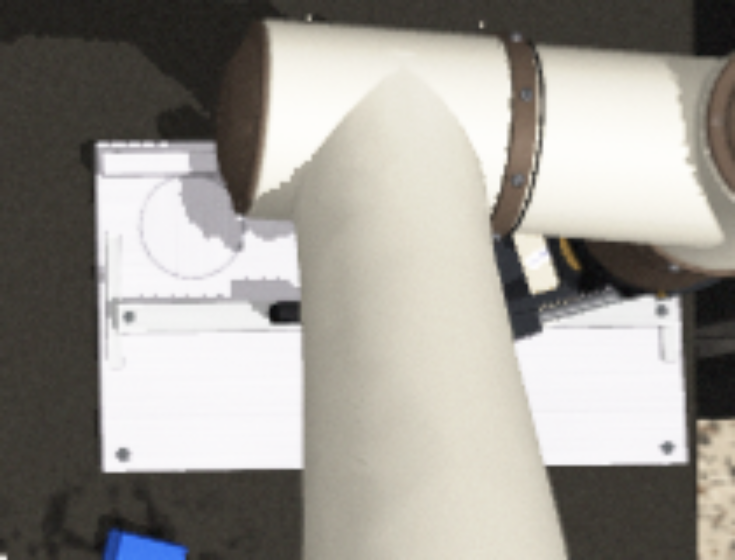

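Request:
servo_tool --deltas '[{"slide":[0,-0.5,0],"spin":0},{"slide":[0,-0.5,0],"spin":0},{"slide":[0,-0.5,0],"spin":0},{"slide":[0,-0.5,0],"spin":0},{"slide":[0,-0.5,0],"spin":0},{"slide":[0,-0.5,0],"spin":0},{"slide":[0,0,0],"spin":0}]'

```text
time_s: 9.15
tcp_pos: [0.6276, -0.2646, 0.1103]
ee_rot: [[-0.954, -0.297, -0.046], [-0.297, 0.955, 0.0], [0.044, 0.014, -0.999]]
wrist_force: [0.3, 0.6, -0.5]
gripper_width: 0.71
```

Request:
servo_tool --deltas '[{"slide":[0,0,-1],"spin":0},{"slide":[0,0,-1],"spin":0},{"slide":[0,0,-1],"spin":0},{"slide":[0,0,0],"spin":0}]'

```text
time_s: 9.55
tcp_pos: [0.6302, -0.2651, 0.1858]
ee_rot: [[-0.954, -0.295, -0.05], [-0.296, 0.955, 0.002], [0.047, 0.017, -0.999]]
wrist_force: [-0.6, -0.2, 0.1]
gripper_width: 0.709
```

Request:
servo_tool --deltas '[{"slide":[0,0,1],"spin":0},{"slide":[0,0,1],"spin":0},{"slide":[0,0,1],"spin":0},{"slide":[0,0,0],"spin":0}]'

```text
time_s: 9.95
tcp_pos: [0.6265, -0.2637, 0.1094]
ee_rot: [[-0.954, -0.295, -0.047], [-0.296, 0.955, 0.003], [0.044, 0.017, -0.999]]
wrist_force: [-0.5, 1.0, -0.2]
gripper_width: 0.708
```

Request:
servo_tool --deltas '[{"slide":[0,1,0],"spin":0},{"slide":[0,1,0],"spin":0},{"slide":[0,1,0],"spin":0},{"slide":[0,1,0],"spin":0},{"slide":[0,1,0],"spin":0},{"slide":[0,1,0],"spin":0},{"slide":[0,1,0],"spin":0},{"slide":[0,1,0],"spin":0},{"slide":[0,0,0],"spin":0}]'

```text
time_s: 10.85
tcp_pos: [0.5685, -0.0666, 0.1192]
ee_rot: [[-0.954, -0.297, -0.039], [-0.297, 0.955, 0.001], [0.037, 0.013, -0.999]]
wrist_force: [0.7, -0.3, -0.2]
gripper_width: 0.704
```

Request:
servo_tool --deltas '[{"slide":[0,-0.5,0],"spin":0},{"slide":[0,-0.5,0],"spin":0},{"slide":[0,-0.5,0],"spin":0},{"slide":[0,-0.5,0],"spin":0},{"slide":[0,-0.5,0],"spin":0},{"slide":[0,-0.5,0],"spin":0},{"slide":[0,-0.5,0],"spin":0},{"slide":[0,-0.5,0],"spin":0},{"slide":[0,-0.5,0],"spin":0},{"slide":[0,-0.5,0],"spin":0}]'

```text
time_s: 11.85
tcp_pos: [0.6099, -0.2002, 0.1186]
ee_rot: [[-0.955, -0.294, -0.037], [-0.294, 0.956, 0.001], [0.035, 0.011, -0.999]]
wrist_force: [-0.3, -0.1, -0.9]
gripper_width: 0.708
```

Request:
servo_tool --deltas '[{"slide":[1,0,0],"spin":0},{"slide":[1,0,0],"spin":0},{"slide":[1,0,0],"spin":0},{"slide":[1,0,0],"spin":0},{"slide":[1,0,0],"spin":0},{"slide":[1,0,0],"spin":0},{"slide":[0,0,0],"spin":0}]'

```text
time_s: 12.55
tcp_pos: [0.4636, -0.2503, 0.123]
ee_rot: [[-0.955, -0.294, -0.037], [-0.294, 0.956, 0.0], [0.035, 0.011, -0.999]]
wrist_force: [-0.7, -0.3, -0.5]
gripper_width: 0.707
```

Request:
servo_tool --deltas '[{"slide":[-0.5,0,0],"spin":0},{"slide":[-0.5,0,0],"spin":0},{"slide":[-0.5,0,0],"spin":0},{"slide":[-0.5,0,0],"spin":0},{"slide":[-0.5,0,0],"spin":0},{"slide":[-0.5,0,0],"spin":0},{"slide":[-0.5,0,0],"spin":0},{"slide":[-0.5,0,0],"spin":0},{"slide":[-0.5,0,0],"spin":0},{"slide":[-0.5,0,0],"spin":0}]'

```text
time_s: 13.55
tcp_pos: [0.5975, -0.2097, 0.1179]
ee_rot: [[-0.954, -0.297, -0.035], [-0.297, 0.955, -0.001], [0.033, 0.009, -0.999]]
wrist_force: [0.1, -0.3, -1.1]
gripper_width: 0.711
```

Run:
```python
from h import *
plan(car(-.012,-.125),.04,107.5)
```

```text
now [ 0.5975 -0.2097  0.1179] jaw 107.26 t 13.55 F [ 0.1 -0.3 -1.1] w 0.711 j6 -68.0
slide units now-axes [-1.21 -2.28  3.06] spin units -0.03
slide units after spin [-1.2  -2.28  3.06]
```

Request:
servo_tool --deltas '[{"slide":[-0.2,-0.38,0],"spin":0},{"slide":[-0.2,-0.38,0],"spin":0},{"slide":[-0.2,-0.38,0],"spin":0},{"slide":[-0.2,-0.38,0.6],"spin":0},{"slide":[-0.2,-0.38,0.6],"spin":0},{"slide":[-0.2,-0.38,0.6],"spin":0},{"slide":[0,0,0.6],"spin":0},{"slide":[0,0,0.4],"spin":0},{"slide":[0,0,0.2],"spin":0},{"slide":[0,0,0],"spin":0}]'

```text
time_s: 14.55
tcp_pos: [0.6428, -0.2622, 0.0302]
ee_rot: [[-0.955, -0.293, -0.041], [-0.293, 0.956, 0.001], [0.039, 0.013, -0.999]]
wrist_force: [-0.2, 0.4, 0.2]
gripper_width: 0.707
```

Run:
```python
from h import *
plan(car(-.008,-.125),.017,107.5); print(sense()['ee_rot'].round(3))
cap('side','s3.png');a=cv2.imread('pics/s3.png');cv2.imwrite('pics/s3c.png',cv2.resize(a[120:260,270:450],None,fx=4,fy=4))
```

```text
now [ 0.6428 -0.2622  0.0302] jaw 107.02 t 14.55 F [-0.2  0.4  0.2] w 0.707 j6 -64.0
slide units now-axes [-0.17  0.25  0.52] spin units -0.06
slide units after spin [-0.17  0.25  0.52]
[[-0.955 -0.293 -0.041]
 [-0.293  0.956  0.001]
 [ 0.039  0.013 -0.999]]
```

View pics/s3c.png

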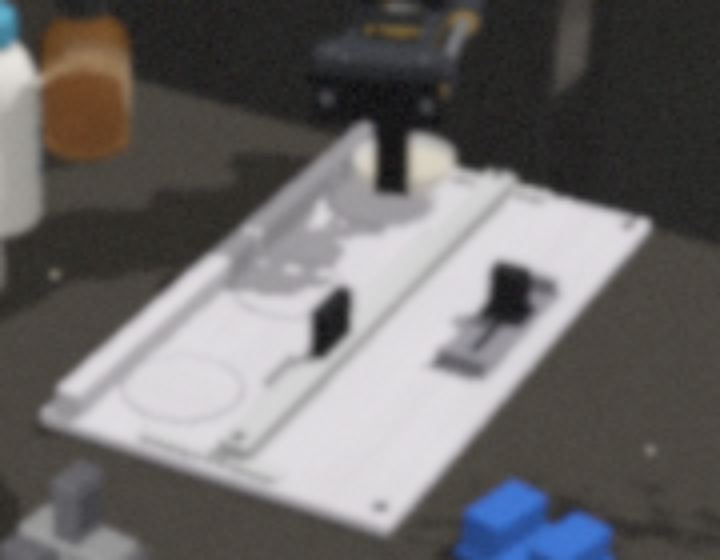

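The dish is held over the right-hand ring. The side "rails" are flat slots, so they are no obstacle. Now I'm lowering it.

Request:
servo_tool --deltas '[{"slide":[-0.1,0.15,0.1],"spin":-0.06},{"slide":[-0.07,0.1,0.15],"spin":0},{"slide":[0,0,0.15],"spin":0},{"slide":[0,0,0.1],"spin":0},{"slide":[0,0,0],"spin":0}]'

```text
time_s: 15.1
tcp_pos: [0.6468, -0.2539, 0.0202]
ee_rot: [[-0.952, -0.303, -0.035], [-0.303, 0.953, -0.001], [0.034, 0.01, -0.999]]
wrist_force: [-0.2, 0.5, -1.1]
gripper_width: 0.709
```

Run:
```python
from h import *
plan(car(-.008,-.125),.014,107.5); print(inv(sense()['tcp_pos']))
```

```text
now [ 0.6468 -0.2539  0.0202] jaw 107.65 t 15.1 F [-0.2  0.5 -1.1] w 0.709 j6 -65.0
slide units now-axes [ 0.09 -0.02  0.25] spin units 0.02
slide units after spin [ 0.09 -0.02  0.25]
[-0.00570314 -0.12398109]
```

Request:
servo_tool --deltas '[{"slide":[0,-0.03,0.1],"spin":0},{"slide":[0,0,0.08],"spin":0},{"slide":[0,0,0.05],"spin":0},{"slide":[0,0,0],"spin":0}]'

```text
time_s: 15.5
tcp_pos: [0.6471, -0.2549, 0.0145]
ee_rot: [[-0.952, -0.303, -0.034], [-0.303, 0.953, -0.001], [0.033, 0.009, -0.999]]
wrist_force: [0.5, 0.4, -0.5]
gripper_width: 0.705
```

Request:
servo_tool --deltas '[{"slide":[0,0,0.05],"spin":0},{"slide":[0,0,0],"spin":0}]'

```text
time_s: 15.7
tcp_pos: [0.6471, -0.255, 0.0139]
ee_rot: [[-0.952, -0.303, -0.034], [-0.304, 0.953, -0.001], [0.033, 0.009, -0.999]]
wrist_force: [-0.5, 1.4, 2.0]
gripper_width: 0.706
```

Request:
servo_tool --deltas '[{"slide":[-0.06,-0.016,-0.02],"spin":0},{"slide":[-0.06,-0.016,0],"spin":0},{"slide":[-0.04,-0.01,0],"spin":0},{"slide":[0,0,0],"spin":0}]'

```text
time_s: 16.1
tcp_pos: [0.6517, -0.2549, 0.0143]
ee_rot: [[-0.952, -0.303, -0.034], [-0.303, 0.953, -0.001], [0.033, 0.009, -0.999]]
wrist_force: [0.3, -0.6, 0.5]
gripper_width: 0.707
```

Request:
servo_tool --deltas '[{"slide":[-0.05,-0.013,0],"spin":0},{"slide":[0,0,0],"spin":0}]'

```text
time_s: 16.3
tcp_pos: [0.652, -0.2549, 0.014]
ee_rot: [[-0.952, -0.303, -0.036], [-0.303, 0.953, -0.001], [0.035, 0.01, -0.999]]
wrist_force: [-1.1, 1.3, 0.9]
gripper_width: 0.705
```

Request:
servo_tool --deltas '[{"slide":[-0.05,-0.013,0],"spin":0},{"slide":[0,0,0],"spin":0}]'

```text
time_s: 16.5
tcp_pos: [0.652, -0.2549, 0.0139]
ee_rot: [[-0.952, -0.303, -0.039], [-0.303, 0.953, -0.001], [0.038, 0.011, -0.999]]
wrist_force: [-0.8, 0.6, 1.2]
gripper_width: 0.709
```

Request:
servo_tool --deltas '[{"slide":[-0.15,-0.04,0],"spin":0}]'

```text
time_s: 16.6
tcp_pos: [0.6522, -0.2547, 0.0134]
ee_rot: [[-0.952, -0.302, -0.048], [-0.302, 0.953, 0.0], [0.046, 0.015, -0.999]]
wrist_force: [-12.6, -1.3, 7.0]
gripper_width: 0.709
```

Request:
servo_tool --deltas '[{"slide":[0,0,0],"spin":0},{"slide":[0,0,0],"spin":0},{"slide":[0,0,0],"spin":0}]' --gripper 60

```text
time_s: 16.9
tcp_pos: [0.6539, -0.2549, 0.0133]
ee_rot: [[-0.952, -0.302, -0.044], [-0.302, 0.953, -0.0], [0.042, 0.013, -0.999]]
wrist_force: [0.9, -0.5, 0.5]
gripper_width: 0.77
```

Request:
servo_tool --deltas '[{"slide":[0,0,-0.2],"spin":0},{"slide":[0,0,-0.5],"spin":0},{"slide":[0,0,-1],"spin":0},{"slide":[0,0,-1],"spin":0},{"slide":[0,0,-1],"spin":0},{"slide":[0,0,-0.5],"spin":0},{"slide":[0,0,0],"spin":0}]' --gripper 0

```text
time_s: 17.6
tcp_pos: [0.6618, -0.2547, 0.1271]
ee_rot: [[-0.952, -0.303, -0.036], [-0.304, 0.953, -0.002], [0.035, 0.009, -0.999]]
wrist_force: [-1.0, 0.9, 0.1]
gripper_width: 1.0
```

Run:
```python
from h import *
print(sense()['ee_rot'].round(3)); dishes()
plan((.474,.3562),.12,77.5)
```

```text
[[-0.952 -0.303 -0.036]
 [-0.304  0.953 -0.002]
 [ 0.035  0.009 -0.999]]
top 522.5 [201.5 389.9] [0.2501 0.38   0.01  ]
top 582.0 [218.3 284.6] [0.4746 0.3555 0.01  ]
top 713.5 [256.1 169.5] [0.7327 0.2838 0.01  ]
side 922.5 [397.4 409.3] [0.2507 0.3777 0.0085]
side 841.5 [283.7 343.9] [0.4733 0.3569 0.0085]
side 773.0 [150.  245.6] [0.8679 0.2733 0.0085]
now [ 0.6604 -0.2543  0.1244] jaw 107.64 t 17.7 F [-0.4  0.4 -1.1] w 1.001 j6 -65.0
slide units now-axes [-0.31 25.53  0.46] spin units 3.77
slide units after spin [12.54 22.23  0.92]
```

Request:
servo_tool --deltas '[{"slide":[0,1,-0.3],"spin":0},{"slide":[0,1,0],"spin":0},{"slide":[0,1,0],"spin":0},{"slide":[0,1,0],"spin":0},{"slide":[0,1,0],"spin":0},{"slide":[0,1,0],"spin":0},{"slide":[0,1,0],"spin":0},{"slide":[0,1,0],"spin":0},{"slide":[0,1,0],"spin":0},{"slide":[0,1,0],"spin":0}]'

```text
time_s: 18.7
tcp_pos: [0.5723, -0.01, 0.1168]
ee_rot: [[-0.953, -0.293, -0.074], [-0.294, 0.956, 0.002], [0.071, 0.023, -0.997]]
wrist_force: [0.2, 0.3, 0.3]
gripper_width: 1.004
```

Request:
servo_tool --deltas '[{"slide":[0,1,0],"spin":0},{"slide":[0,1,0],"spin":0},{"slide":[0,1,0],"spin":0},{"slide":[0,1,0],"spin":0},{"slide":[0,1,0],"spin":0},{"slide":[0,1,0],"spin":0},{"slide":[0,1,0],"spin":0},{"slide":[0,1,0],"spin":0},{"slide":[0,1,0],"spin":0},{"slide":[0,1,0],"spin":0}]'

```text
time_s: 19.7
tcp_pos: [0.4845, 0.2344, 0.1064]
ee_rot: [[-0.951, -0.289, -0.105], [-0.29, 0.957, -0.011], [0.104, 0.02, -0.994]]
wrist_force: [-0.1, -0.2, 0.7]
gripper_width: 1.001
```

Run:
```python
from h import *
print(sense()['ee_rot'].round(3)); 
plan((.474,.3562),.1,77.5)
c=cap('top','t2.png');a=cv2.imread('pics/t2.png');cv2.imwrite('pics/t2c.png',cv2.resize(a[180:300,345:535],None,fx=4,fy=4,interpolation=cv2.INTER_CUBIC))
```

```text
[[-0.951 -0.289 -0.105]
 [-0.29   0.957 -0.011]
 [ 0.104  0.02  -0.994]]
now [0.4845 0.2344 0.1064] jaw 106.83 t 19.7 F [-0.1 -0.2  0.7] w 1.001 j6 -112.0
slide units now-axes [-1.04  4.78  0.25] spin units 3.67
slide units after spin [1.42 4.66 0.5 ]
```

View pics/t2c.png

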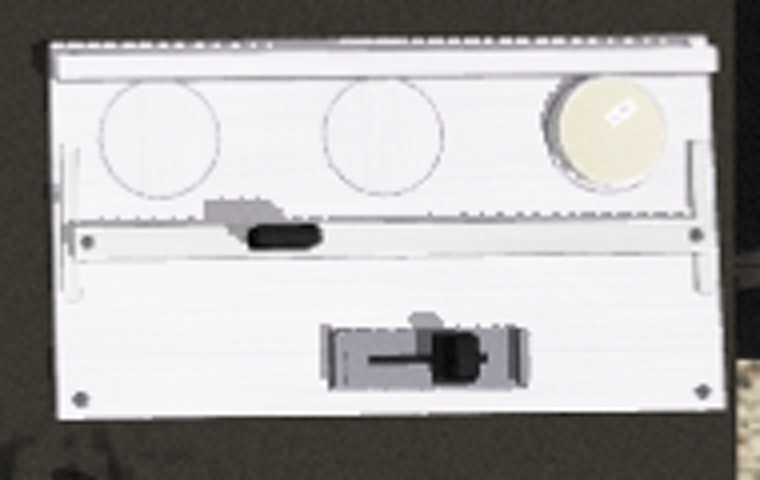

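Request:
servo_tool --deltas '[{"slide":[0,1,0],"spin":0},{"slide":[0,1,0],"spin":0},{"slide":[0,1,0],"spin":0},{"slide":[0,1,0],"spin":0},{"slide":[0,0,0],"spin":0},{"slide":[0,0,0],"spin":0}]'

```text
time_s: 20.35
tcp_pos: [0.4485, 0.3334, 0.0993]
ee_rot: [[-0.949, -0.292, -0.118], [-0.292, 0.956, -0.022], [0.12, 0.014, -0.993]]
wrist_force: [-0.2, -0.6, -0.1]
gripper_width: 1.001
```

Request:
servo_tool --deltas '[{"slide":[0,0,0],"spin":1},{"slide":[0,0,0],"spin":1},{"slide":[0,0,0],"spin":1},{"slide":[0,0,0],"spin":0.7},{"slide":[0,0,0],"spin":0}]'

```text
time_s: 20.85
tcp_pos: [0.4474, 0.327, 0.095]
ee_rot: [[-0.963, 0.238, -0.125], [0.244, 0.969, -0.029], [0.115, -0.058, -0.992]]
wrist_force: [-0.1, -0.4, -0.3]
gripper_width: 1.002
```

Request:
servo_tool --deltas '[{"slide":[0,0,-1],"spin":0},{"slide":[0,0,-1],"spin":0},{"slide":[0,0,-1],"spin":0},{"slide":[0,0,-1],"spin":0},{"slide":[0,0,0],"spin":0}]'

```text
time_s: 21.35
tcp_pos: [0.4601, 0.3244, 0.1941]
ee_rot: [[-0.964, 0.231, -0.132], [0.237, 0.971, -0.036], [0.12, -0.066, -0.991]]
wrist_force: [-0.7, -0.1, 0.2]
gripper_width: 0.996
```

Request:
servo_tool --deltas '[{"slide":[0,0,0.5],"spin":0},{"slide":[0,0,0.5],"spin":0},{"slide":[0,0,0.5],"spin":0},{"slide":[0,0,0.5],"spin":0},{"slide":[0,0,0.5],"spin":0},{"slide":[0,0,0.5],"spin":0},{"slide":[0,0,0.5],"spin":0},{"slide":[0,0,0.5],"spin":0},{"slide":[0,0,0],"spin":0}]'

```text
time_s: 22.25
tcp_pos: [0.4371, 0.3091, 0.0746]
ee_rot: [[-0.962, 0.225, -0.153], [0.235, 0.971, -0.052], [0.137, -0.086, -0.987]]
wrist_force: [-0.8, 0.1, 0.1]
gripper_width: 0.998
```

Run:
```python
from h import *
q=sense();print(q['joints'].round(3),q['joint_velocities'].round(2),q['effort'].round(2),q['ee_rot'].round(4),q['tcp_pos'].round(4))
```

```text
[  49.7     26.613  -14.381   -5.694  -57.153 -149.653] [-0.24 -0.01 -0.2   0.7   0.28  0.53] [  0.1  -39.07  14.9    3.22  -0.23  -0.  ] [[-0.9622  0.2248 -0.1535]
 [ 0.2351  0.9706 -0.0521]
 [ 0.1372 -0.0862 -0.9868]] [0.4371 0.3091 0.0746]
```

Request:
servo_tool --deltas '[{"slide":[0,0,0],"spin":0},{"slide":[0,0,0],"spin":0},{"slide":[0,0,0],"spin":0},{"slide":[0,0,0],"spin":0},{"slide":[0,0,0],"spin":0},{"slide":[0,0,0],"spin":0}]'

```text
time_s: 22.85
tcp_pos: [0.4371, 0.3083, 0.0743]
ee_rot: [[-0.962, 0.224, -0.154], [0.234, 0.971, -0.053], [0.137, -0.087, -0.987]]
wrist_force: [-1.1, -0.1, -0.1]
gripper_width: 0.996
```

Run:
```python
from h import *
q=sense();print(q['joints'].round(3),q['joint_velocities'].round(2),q['effort'].round(2),q['ee_rot'].round(4),q['tcp_pos'].round(4))
```

```text
[  49.66    26.611  -14.448   -5.676  -57.119 -149.55 ] [-0.04 -0.31  0.29 -0.01  0.07  0.07] [-1.000e-02 -3.870e+01  1.453e+01  3.170e+00 -3.700e-01  0.000e+00] [[-0.9625  0.2236 -0.1536]
 [ 0.2339  0.9708 -0.0526]
 [ 0.1374 -0.0866 -0.9867]] [0.4371 0.3083 0.0743]
```

Request:
servo_tool --deltas '[{"slide":[0,0,0],"spin":-1},{"slide":[0,0,0],"spin":0},{"slide":[0,0,0],"spin":1},{"slide":[0,0,0],"spin":0},{"slide":[0,0,0],"spin":-1},{"slide":[0,0,0],"spin":0},{"slide":[0,0,0],"spin":1},{"slide":[0,0,0],"spin":0}]'

```text
time_s: 23.65
tcp_pos: [0.4376, 0.309, 0.0756]
ee_rot: [[-0.961, 0.231, -0.152], [0.241, 0.969, -0.05], [0.135, -0.085, -0.987]]
wrist_force: [0.7, -0.0, 0.8]
gripper_width: 0.996
```

Run:
```python
from h import *
q=sense();print(q['joints'].round(3),q['joint_velocities'].round(2),q['effort'].round(2),q['ee_rot'].round(4),q['tcp_pos'].round(4))
```

```text
[  49.665   26.506  -14.379   -5.675  -57.116 -150.003] [-0.04  0.02 -0.06  0.04 -0.05  2.56] [ 1.000e-02 -3.872e+01  1.460e+01  3.170e+00 -3.600e-01 -4.400e-01] [[-0.961   0.2313 -0.1517]
 [ 0.2412  0.9692 -0.0503]
 [ 0.1353 -0.0849 -0.9872]] [0.4376 0.309  0.0756]
```

Request:
servo_tool --deltas '[{"slide":[0,0,-0.5],"spin":0}]'

```text
time_s: 23.75
tcp_pos: [0.4385, 0.3087, 0.0869]
ee_rot: [[-0.961, 0.23, -0.155], [0.241, 0.969, -0.053], [0.138, -0.088, -0.987]]
wrist_force: [0.1, 0.0, 0.7]
gripper_width: 1.002
```

```bash
cat > st.py <<'E'
from h import *
q=sense();print(q['joints'].round(2),q['joint_velocities'].round(1),q['ee_rot'][:,2].round(4),q['tcp_pos'].round(4))
E
python3 st.py
```

```text
[  49.57   25.86  -13.53   -5.59  -58.85 -150.03] [ -1.1  -8.5  11.4   2.1 -17.8  -2.1] [-0.1547 -0.0531 -0.9865] [0.4385 0.3087 0.0869]
```

Request:
servo_tool --deltas '[{"slide":[0,0,-0.5],"spin":0}]'

```text
time_s: 23.85
tcp_pos: [0.4407, 0.3094, 0.1002]
ee_rot: [[-0.961, 0.228, -0.154], [0.239, 0.97, -0.053], [0.138, -0.088, -0.987]]
wrist_force: [-0.3, 0.2, -0.3]
gripper_width: 1.003
```

```bash
python3 st.py
```

```text
[  49.46   25.14  -12.48   -5.44  -60.62 -150.05] [ -1.   -6.5   9.7   0.9 -17.5  -0.2] [-0.1545 -0.0534 -0.9865] [0.4407 0.3094 0.1002]
```

Request:
servo_tool --deltas '[{"slide":[0,0,-0.5],"spin":0}]'

```text
time_s: 23.95
tcp_pos: [0.4428, 0.3102, 0.1136]
ee_rot: [[-0.962, 0.227, -0.154], [0.237, 0.97, -0.054], [0.137, -0.088, -0.987]]
wrist_force: [0.0, 0.1, -0.1]
gripper_width: 0.998
```

```bash
python3 st.py
```

```text
[  49.35   24.44  -11.39   -5.32  -62.41 -150.06] [ -1.2  -7.   11.4   1.6 -17.7  -0.2] [-0.1543 -0.0536 -0.9866] [0.4428 0.3102 0.1136]
```

Request:
servo_tool --deltas '[{"slide":[0,0,0],"spin":0}]'

```text
time_s: 24.05
tcp_pos: [0.4443, 0.3113, 0.1161]
ee_rot: [[-0.963, 0.226, -0.15], [0.235, 0.971, -0.05], [0.135, -0.084, -0.987]]
wrist_force: [0.9, 0.2, -0.3]
gripper_width: 0.999
```

```bash
python3 st.py
```

```text
[  49.34   24.3   -11.19   -5.26  -62.47 -150.  ] [ 0.   0.4 -1.3 -1.  -0.1  0.6] [-0.1505 -0.0504 -0.9873] [0.4443 0.3113 0.1161]
```

Request:
servo_tool --deltas '[{"slide":[0,0,0.5],"spin":0}]'

```text
time_s: 24.15
tcp_pos: [0.4435, 0.3117, 0.1052]
ee_rot: [[-0.963, 0.225, -0.147], [0.234, 0.971, -0.047], [0.132, -0.08, -0.988]]
wrist_force: [-0.8, 0.2, -0.1]
gripper_width: 1.0
```

```bash
python3 st.py
```

```text
[  49.43   24.83  -12.11   -5.34  -60.74 -149.87] [  1.    6.8 -11.2  -1.6  17.5   1.4] [-0.147  -0.0469 -0.988 ] [0.4435 0.3117 0.1052]
```

Request:
servo_tool --deltas '[{"slide":[0,0,0.5],"spin":0}]'

```text
time_s: 24.25
tcp_pos: [0.4414, 0.311, 0.0921]
ee_rot: [[-0.963, 0.225, -0.147], [0.234, 0.971, -0.046], [0.132, -0.079, -0.988]]
wrist_force: [0.1, -0.1, -0.0]
gripper_width: 1.001
```

```bash
python3 st.py
```

```text
[  49.54   25.51  -13.17   -5.48  -58.96 -149.74] [ 1.   6.6 -9.8 -1.  17.5  1.3] [-0.147  -0.0462 -0.9881] [0.4414 0.311  0.0921]
```

Request:
servo_tool --deltas '[{"slide":[0,0,0.5],"spin":0}]'

```text
time_s: 24.35
tcp_pos: [0.439, 0.31, 0.0784]
ee_rot: [[-0.963, 0.225, -0.148], [0.234, 0.971, -0.047], [0.133, -0.079, -0.988]]
wrist_force: [-0.2, -0.0, -0.1]
gripper_width: 0.998
```

```bash
python3 st.py
```

```text
[  49.65   26.28  -14.23   -5.63  -57.17 -149.61] [  1.1   7.8 -10.7  -1.7  17.8   1.3] [-0.1476 -0.0465 -0.988 ] [0.439  0.31   0.0784]
```

Request:
servo_tool --deltas '[{"slide":[0,0,0],"spin":0}]'

```text
time_s: 24.45
tcp_pos: [0.4372, 0.3085, 0.0758]
ee_rot: [[-0.963, 0.224, -0.152], [0.234, 0.971, -0.05], [0.136, -0.084, -0.987]]
wrist_force: [0.4, -0.2, 0.2]
gripper_width: 0.999
```

```bash
python3 st.py
```

```text
[  49.66   26.44  -14.45   -5.69  -57.11 -149.58] [-0.  -0.3  0.9  0.8  0.1  0.2] [-0.1519 -0.0502 -0.9871] [0.4372 0.3085 0.0758]
```

Request:
servo_tool --deltas '[{"slide":[0,0,-1],"spin":0},{"slide":[0,-1,0],"spin":0},{"slide":[0,-1,0],"spin":0},{"slide":[0,-1,0],"spin":0},{"slide":[0,0,0],"spin":0}]'

```text
time_s: 24.95
tcp_pos: [0.4222, 0.2339, 0.1048]
ee_rot: [[-0.963, 0.22, -0.156], [0.231, 0.971, -0.056], [0.14, -0.09, -0.986]]
wrist_force: [-0.4, 0.6, -0.1]
gripper_width: 1.0
```

```bash
python3 st.py
```

```text
[  45.48   20.29  -20.05   -4.88  -58.35 -145.76] [ 1.   1.2  2.5  0.7  1.6 -0.2] [-0.1563 -0.0557 -0.9861] [0.4222 0.2339 0.1048]
```

Request:
servo_tool --deltas '[{"slide":[0,-1,0],"spin":0},{"slide":[0,-1,0],"spin":0},{"slide":[0,-1,0],"spin":0},{"slide":[0,-1,0],"spin":0},{"slide":[0,0,0],"spin":0}]'

```text
time_s: 25.45
tcp_pos: [0.4004, 0.1353, 0.1132]
ee_rot: [[-0.964, 0.217, -0.155], [0.228, 0.972, -0.056], [0.139, -0.089, -0.986]]
wrist_force: [0.4, 0.2, -0.4]
gripper_width: 0.996
```

```bash
python3 st.py
```

```text
[  38.48   14.45  -27.99   -3.63  -56.61 -139.21] [ 1.1  1.3  2.3  0.4  1.4 -0.3] [-0.1552 -0.0558 -0.9863] [0.4004 0.1353 0.1132]
```

Request:
servo_tool --deltas '[{"slide":[-1,0,0],"spin":0},{"slide":[-1,0,0],"spin":0},{"slide":[-1,0,0],"spin":0},{"slide":[-1,0,0],"spin":0},{"slide":[0,0,0],"spin":0}]'

```text
time_s: 25.95
tcp_pos: [0.5029, 0.1153, 0.0988]
ee_rot: [[-0.965, 0.214, -0.151], [0.224, 0.973, -0.054], [0.135, -0.086, -0.987]]
wrist_force: [-0.6, -1.0, 0.3]
gripper_width: 0.999
```

```bash
python3 st.py
```

```text
[  29.95   23.38  -17.09   -1.89  -58.61 -131.55] [ 1.4 -0.7 -1.6 -1.4 -1.  -0.5] [-0.1507 -0.0544 -0.9871] [0.5029 0.1153 0.0988]
```

Request:
servo_tool --deltas '[{"slide":[0,1,0],"spin":0},{"slide":[0,1,0],"spin":0},{"slide":[0,1,0],"spin":0},{"slide":[0,1,0],"spin":0},{"slide":[0,0,0],"spin":0}]'

```text
time_s: 26.45
tcp_pos: [0.5247, 0.2189, 0.0878]
ee_rot: [[-0.965, 0.214, -0.152], [0.224, 0.973, -0.055], [0.137, -0.087, -0.987]]
wrist_force: [-0.1, 0.2, -1.3]
gripper_width: 1.002
```

```bash
python3 st.py
```

```text
[  37.37   28.56   -9.4    -3.22  -60.97 -138.33] [-0.3 -0.8 -1.9 -0.3 -1.1  0.1] [-0.1524 -0.0546 -0.9868] [0.5247 0.2189 0.0878]
```

Request:
servo_tool --deltas '[{"slide":[0,0.5,-1],"spin":0},{"slide":[0,1,-1],"spin":0},{"slide":[-0.5,1,-1],"spin":0},{"slide":[-0.5,1,-1],"spin":0},{"slide":[-0.5,1,-1],"spin":0},{"slide":[-0.5,1,-1],"spin":0},{"slide":[-0.5,1,0],"spin":0},{"slide":[0,0,0],"spin":0}]'

```text
time_s: 27.25
tcp_pos: [0.6399, 0.3784, 0.2132]
ee_rot: [[-0.964, 0.209, -0.162], [0.221, 0.973, -0.059], [0.145, -0.093, -0.985]]
wrist_force: [0.5, -0.1, -1.6]
gripper_width: 0.997
```

```bash
python3 st.py; python3 -c "
from h import *
plan((.62,.43),.25)
plan((.77,.53),.25)"
```

```text
[  41.48   40.17   30.99   -3.58  -90.06 -143.71] [-0.3 -3.4 -0.1  0.9 -1.7  0. ] [-0.1615 -0.0594 -0.9851] [0.6399 0.3784 0.2132]
now [0.6399 0.3784 0.2132] jaw 77.88 t 27.25 F [ 0.5 -0.1 -1.6] w 0.997 j6 -144.0
slide units now-axes [ 1.44  1.7  -1.44] spin units 0
slide units after spin [ 1.44  1.7  -1.44]
now [0.6399 0.3784 0.2132] jaw 77.88 t 27.25 F [ 0.5 -0.1 -1.6] w 0.997 j6 -144.0
slide units now-axes [-3.46  6.85 -2.65] spin units 0
slide units after spin [-3.46  6.85 -2.65]
```

Request:
servo_tool --deltas '[{"slide":[-0.6,0.8,-0.3],"spin":0},{"slide":[-0.6,0.8,-0.3],"spin":0},{"slide":[-0.6,0.8,-0.3],"spin":0},{"slide":[-0.6,0.8,-0.3],"spin":0},{"slide":[-0.6,0.8,-0.3],"spin":0},{"slide":[0,0,0],"spin":0}]'

```text
time_s: 27.85
tcp_pos: [0.7329, 0.4598, 0.2205]
ee_rot: [[-0.963, 0.205, -0.177], [0.22, 0.973, -0.068], [0.158, -0.105, -0.982]]
wrist_force: [1.1, 0.6, -4.0]
gripper_width: 1.002
```

```bash
python3 st.py
```

```text
[  41.37   61.5    75.55   -4.13 -114.26 -145.11] [  0.1  -5.3 -10.8  -1.5   1.3   0.2] [-0.1769 -0.0683 -0.9819] [0.7329 0.4598 0.2205]
```

Request:
servo_tool --deltas '[{"slide":[-0.3,0.4,0],"spin":0},{"slide":[0,0,0],"spin":0}]'

```text
time_s: 28.05
tcp_pos: [0.7371, 0.465, 0.211]
ee_rot: [[-0.962, 0.204, -0.183], [0.22, 0.973, -0.073], [0.163, -0.111, -0.98]]
wrist_force: [0.2, 0.0, -1.5]
gripper_width: 1.0
```

```bash
python3 st.py
```

```text
[  41.44   64.12   80.02   -4.23 -116.55 -145.35] [ 0.  -4.  -2.7  1.   0.8  0.1] [-0.1826 -0.0733 -0.9805] [0.7371 0.465  0.211 ]
```

Request:
servo_tool --deltas '[{"slide":[-0.3,0.4,0],"spin":0},{"slide":[0,0,0],"spin":0}]'

```text
time_s: 28.25
tcp_pos: [0.7387, 0.4682, 0.2085]
ee_rot: [[-0.963, 0.205, -0.176], [0.22, 0.973, -0.07], [0.157, -0.106, -0.982]]
wrist_force: [0.1, 0.4, -0.3]
gripper_width: 1.0
```

```bash
python3 st.py
```

```text
[  41.55   64.31   80.13   -4.13 -116.05 -145.41] [-0.3 -3.6 -0.7  1.5 -0.1  0.2] [-0.1763 -0.0698 -0.9819] [0.7387 0.4682 0.2085]
```

Request:
servo_tool --deltas '[{"slide":[-0.3,0.4,0],"spin":0},{"slide":[-0.3,0.4,0],"spin":0},{"slide":[-0.3,0.4,0],"spin":0},{"slide":[-0.3,0.4,0],"spin":0},{"slide":[0,0,0],"spin":0}]'

```text
time_s: 28.75
tcp_pos: [0.748, 0.4836, 0.195]
ee_rot: [[-0.967, 0.209, -0.145], [0.218, 0.975, -0.05], [0.131, -0.08, -0.988]]
wrist_force: [0.2, 0.0, -0.3]
gripper_width: 0.998
```

```bash
python3 st.py
```

```text
[  42.     65.28   80.54   -3.73 -113.37 -145.62] [-0.1 -0.5  0.2  0.4 -0.1  0. ] [-0.1451 -0.0503 -0.9881] [0.748  0.4836 0.195 ]
```

Request:
servo_tool --deltas '[{"slide":[-0.15,0.2,0],"spin":0},{"slide":[-0.15,0.2,0],"spin":0},{"slide":[-0.15,0.2,0],"spin":0}]'

```text
time_s: 29.05
tcp_pos: [0.7516, 0.4891, 0.1877]
ee_rot: [[-0.968, 0.21, -0.135], [0.218, 0.975, -0.045], [0.122, -0.073, -0.99]]
wrist_force: [0.5, -0.3, -0.4]
gripper_width: 1.0
```

```bash
python3 st.py
```

```text
[  42.16   65.76   80.61   -3.57 -112.3  -145.7 ] [ 0.6  1.8 -0.2  0.4  3.6 -0.2] [-0.1352 -0.0447 -0.9898] [0.7516 0.4891 0.1877]
```

Request:
servo_tool --deltas '[{"slide":[-0.15,0.2,-0.1],"spin":0},{"slide":[-0.15,0.2,-0.1],"spin":0},{"slide":[-0.15,0.2,-0.1],"spin":0},{"slide":[-0.15,0.2,-0.1],"spin":0}]'

```text
time_s: 29.45
tcp_pos: [0.7544, 0.495, 0.1859]
ee_rot: [[-0.97, 0.211, -0.121], [0.217, 0.975, -0.037], [0.11, -0.062, -0.992]]
wrist_force: [-0.3, -0.3, -0.5]
gripper_width: 1.005
```

```bash
python3 st.py
```

```text
[  42.38   65.87   80.61   -3.35 -111.27 -145.84] [ 0.6 -0.   0.   0.7  2.6 -0.4] [-0.121  -0.0367 -0.992 ] [0.7544 0.495  0.1859]
```

Request:
servo_tool --deltas '[{"slide":[-0.2,0.27,-0.15],"spin":0},{"slide":[-0.2,0.27,-0.15],"spin":0},{"slide":[-0.2,0.27,-0.15],"spin":0},{"slide":[-0.2,0.27,-0.15],"spin":0},{"slide":[-0.2,0.27,-0.15],"spin":0},{"slide":[-0.2,0.27,-0.15],"spin":0}]'

```text
time_s: 30.05
tcp_pos: [0.7591, 0.5063, 0.1885]
ee_rot: [[-0.973, 0.214, -0.089], [0.216, 0.976, -0.018], [0.083, -0.037, -0.996]]
wrist_force: [-0.2, 0.5, 0.2]
gripper_width: 0.996
```

```bash
python3 st.py
```

```text
[  42.85   65.7    80.6    -2.88 -109.31 -146.15] [ 0.7 -0.3  0.1  0.8  3.2 -0.5] [-0.0889 -0.0178 -0.9959] [0.7591 0.5063 0.1885]
```

Request:
servo_tool --deltas '[{"slide":[-0.34,0.02,-0.15],"spin":0},{"slide":[-0.34,0.02,-0.15],"spin":0},{"slide":[-0.34,0.02,-0.15],"spin":0},{"slide":[-0.34,0.02,-0.15],"spin":0},{"slide":[-0.34,0.02,-0.15],"spin":0},{"slide":[-0.34,0.02,-0.15],"spin":0}]'

```text
time_s: 30.65
tcp_pos: [0.7842, 0.4784, 0.1952]
ee_rot: [[-0.974, 0.216, -0.063], [0.216, 0.976, -0.003], [0.061, -0.017, -0.998]]
wrist_force: [0.5, 0.3, 0.5]
gripper_width: 1.004
```

```bash
python3 st.py
```

```text
[  40.65   65.34   80.6    -2.32 -108.12 -143.79] [-3.8 -0.6 -0.1  0.9  2.1  3.9] [-0.0631 -0.0034 -0.998 ] [0.7842 0.4784 0.1952]
```

Request:
servo_tool --deltas '[{"slide":[-0.25,0.2,-0.15],"spin":0},{"slide":[-0.25,0.2,-0.15],"spin":0},{"slide":[-0.25,0.2,-0.15],"spin":0},{"slide":[-0.25,0.2,-0.15],"spin":0},{"slide":[-0.25,0.2,-0.15],"spin":0},{"slide":[-0.25,0.2,-0.15],"spin":0},{"slide":[-0.25,0.2,-0.15],"spin":0},{"slide":[-0.25,0.2,-0.15],"spin":0}]'

```text
time_s: 31.45
tcp_pos: [0.7978, 0.4785, 0.2031]
ee_rot: [[-0.976, 0.217, -0.021], [0.217, 0.976, 0.019], [0.025, 0.014, -1.0]]
wrist_force: [0.6, 0.3, 0.2]
gripper_width: 1.002
```

```bash
python3 st.py
```

```text
[  40.3    64.92   80.6    -1.68 -105.88 -143.29] [-0.3 -0.6  0.   0.8  2.6  0.6] [-0.021   0.0191 -0.9996] [0.7978 0.4785 0.2031]
```

Request:
servo_tool --deltas '[{"slide":[-0.3,0.15,-0.15],"spin":0},{"slide":[-0.3,0.15,-0.15],"spin":0},{"slide":[0,0,0],"spin":0}]'

```text
time_s: 31.75
tcp_pos: [0.803, 0.4754, 0.2058]
ee_rot: [[-0.976, 0.217, -0.01], [0.217, 0.976, 0.025], [0.015, 0.022, -1.0]]
wrist_force: [0.3, 0.3, 1.2]
gripper_width: 1.001
```

```bash
python3 st.py; python3 -c "
from h import *
dishes()
plan((.4738,.3562),.1,77.5)"
```

```text
[  40.     64.79   80.61   -1.5  -105.32 -142.94] [ 0.1 -0.  -0.  -0.2 -0.1 -0.1] [-0.0096  0.025  -0.9996] [0.803  0.4754 0.2058]
top 485.0 [219.3 282.9] [0.4784 0.3535 0.01  ]
top 691.5 [307.9 171.3] [0.7325 0.1684 0.01  ]
top 703.0 [256.1 169.5] [0.7326 0.2838 0.01  ]
side 741.0 [397.3 408.8] [0.2513 0.3768 0.0085]
side 820.5 [283.7 343.8] [0.4734 0.3567 0.0085]
side 1275.5 [216.5 244. ] [0.7563 0.1949 0.0085]
side 766.0 [150.  245.6] [0.8678 0.2734 0.0085]
side 1070.0 [ 12.9 139.6] [1.5436 0.1176 0.0085]
side 578.0 [570.2  39.7] [ 0.484  -1.6441  0.0085]
now [0.8027 0.4757 0.2055] jaw 77.47 t 31.85 F [-0.4 -0.1 -0. ] w 0.998 j6 -143.0
slide units now-axes [11.74 -7.61  4.24] spin units -0.0
slide units after spin [11.75 -7.6   4.24]
```

Request:
servo_tool --deltas '[{"slide":[0.4,-0.26,0],"spin":0},{"slide":[0.7,-0.45,0],"spin":0},{"slide":[0.7,-0.45,0],"spin":0},{"slide":[0.7,-0.45,0],"spin":0},{"slide":[0.7,-0.45,0],"spin":0},{"slide":[0.7,-0.45,0],"spin":0},{"slide":[0.7,-0.45,0],"spin":0},{"slide":[0,0,0],"spin":0}]'

```text
time_s: 32.65
tcp_pos: [0.6685, 0.4258, 0.1968]
ee_rot: [[-0.976, 0.217, -0.017], [0.217, 0.976, 0.021], [0.021, 0.017, -1.0]]
wrist_force: [0.6, -0.8, 0.7]
gripper_width: 0.999
```

```bash
python3 st.py; python3 -c "
from h import *
plan((.4738,.3562),.1,77.5)"
```

```text
[  43.52   40.23   28.69   -1.57  -78.34 -145.75] [-0.4  1.1  2.3  0.8  1.   0.2] [-0.0169  0.021  -0.9996] [0.6685 0.4258 0.1968]
now [0.6685 0.4258 0.1968] jaw 77.45 t 32.65 F [ 0.6 -0.8  0.7] w 0.999 j6 -146.0
slide units now-axes [ 6.91 -4.48  3.94] spin units -0.01
slide units after spin [ 6.92 -4.47  3.94]
```

Request:
servo_tool --deltas '[{"slide":[0.4,-0.25,0],"spin":0},{"slide":[0.7,-0.45,0.3],"spin":0},{"slide":[0.7,-0.45,0.5],"spin":0},{"slide":[0.7,-0.45,0.5],"spin":0},{"slide":[0.7,-0.45,0.5],"spin":0},{"slide":[0.7,-0.45,0.5],"spin":0},{"slide":[0.7,-0.45,0.5],"spin":0},{"slide":[0.7,-0.45,0.5],"spin":0},{"slide":[0.7,-0.45,0.3],"spin":0},{"slide":[0,0,0],"spin":0}]'

```text
time_s: 33.65
tcp_pos: [0.4998, 0.3675, 0.1056]
ee_rot: [[-0.976, 0.219, -0.009], [0.218, 0.976, 0.026], [0.015, 0.024, -1.0]]
wrist_force: [0.2, -0.4, 0.3]
gripper_width: 1.0
```

```bash
python3 st.py; python3 -c "
from h import *
plan((.4738,.3562),.03,77.5)"
```

```text
[  50.54   27.19   -8.7    -1.71  -53.31 -152.15] [-0.6  1.4  4.2  1.8  0.9  0.3] [-0.0095  0.0263 -0.9996] [0.4998 0.3675 0.1056]
now [0.4998 0.3675 0.1056] jaw 77.37 t 33.65 F [ 0.2 -0.4  0.3] w 1.0 j6 -152.0
slide units now-axes [ 0.87 -0.74  3.02] spin units -0.02
slide units after spin [ 0.87 -0.74  3.02]
```

Request:
servo_tool --deltas '[{"slide":[0.3,-0.25,0.2],"spin":0},{"slide":[0.3,-0.25,0.4],"spin":0},{"slide":[0.2,-0.15,0.5],"spin":0},{"slide":[0,0,0.5],"spin":0},{"slide":[0,0,0.5],"spin":0},{"slide":[0,0,0.5],"spin":0},{"slide":[0,0,0.3],"spin":0},{"slide":[0,0,0],"spin":0}]'

```text
time_s: 34.45
tcp_pos: [0.4848, 0.3645, 0.0317]
ee_rot: [[-0.976, 0.217, 0.0], [0.217, 0.976, 0.034], [0.007, 0.033, -0.999]]
wrist_force: [0.0, -0.1, 0.6]
gripper_width: 1.001
```

```bash
python3 st.py; python3 -c "
from h import *
plan((.4738,.3562),.005,77.5)
cap('side','s4.png');a=cv2.imread('pics/s4.png');cv2.imwrite('pics/s4c.png',cv2.resize(a[250:400,210:370],None,fx=4,fy=4))"
```

```text
[  51.59   30.87  -15.27   -1.75  -42.35 -152.88] [-0.2  0.4  0.8  0.2 -0.   0. ] [ 4.000e-04  3.360e-02 -9.994e-01] [0.4848 0.3645 0.0317]
now [0.4848 0.3645 0.0317] jaw 77.43 t 34.45 F [ 0.  -0.1  0.6] w 1.001 j6 -153.0
slide units now-axes [ 0.35 -0.45  1.06] spin units -0.01
slide units after spin [ 0.35 -0.45  1.06]
```

View pics/s4c.png

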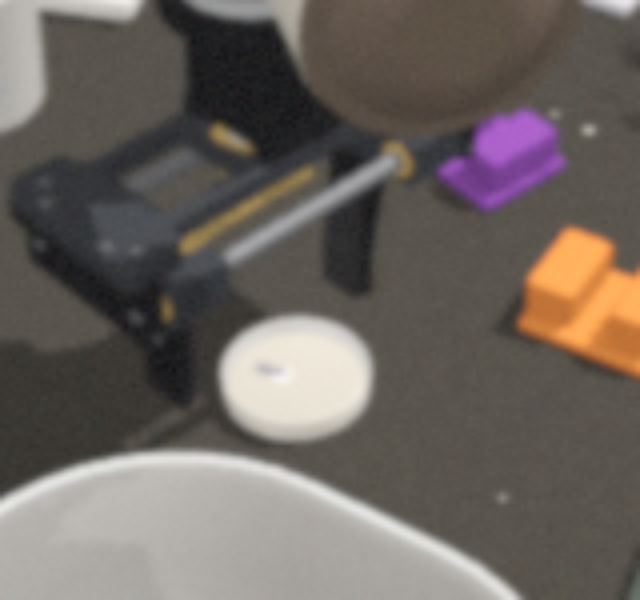

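The dish sits at crop (297,375), and the fingers need to go about 14 mm nearer the robot. I'll shift first, then lower.

Request:
servo_tool --deltas '[{"slide":[0.2,-0.25,0],"spin":0},{"slide":[0.15,-0.2,0],"spin":0},{"slide":[0,0,0.3],"spin":0},{"slide":[0,0,0.3],"spin":0},{"slide":[0,0,0],"spin":0}]'

```text
time_s: 35.0
tcp_pos: [0.4736, 0.356, 0.0177]
ee_rot: [[-0.976, 0.217, 0.003], [0.217, 0.976, 0.037], [0.005, 0.037, -0.999]]
wrist_force: [0.3, 0.3, 0.1]
gripper_width: 0.997
```

```bash
python3 st.py; python3 -c "
from h import *
plan((.4738,.3562),.005,77.5)"
```

```text
[  51.95   30.86  -18.13   -1.81  -39.24 -153.1 ] [ 0.1 -0.7  0.4  0.4  0.1 -0.1] [ 0.0034  0.0369 -0.9993] [0.4736 0.356  0.0177]
now [0.4736 0.356  0.0177] jaw 77.46 t 35.0 F [0.3 0.3 0.1] w 0.997 j6 -153.0
slide units now-axes [-0.01 -0.01  0.51] spin units -0.0
slide units after spin [-0.01 -0.01  0.51]
```

Request:
servo_tool --deltas '[{"slide":[0,0,0.2],"spin":0},{"slide":[0,0,0.15],"spin":0},{"slide":[0,0,0.1],"spin":0},{"slide":[0,0,0],"spin":0}]'

```text
time_s: 35.4
tcp_pos: [0.474, 0.3568, 0.0052]
ee_rot: [[-0.976, 0.217, 0.004], [0.217, 0.976, 0.037], [0.005, 0.037, -0.999]]
wrist_force: [-0.0, 0.3, -0.0]
gripper_width: 1.0
```

Request:
servo_tool --deltas '[{"slide":[0,0,0],"spin":0},{"slide":[0,0,0],"spin":0},{"slide":[0,0,0],"spin":0},{"slide":[0,0,0],"spin":0},{"slide":[0,0,0],"spin":0},{"slide":[0,0,0],"spin":0}]' --gripper 255

```text
time_s: 36.0
tcp_pos: [0.4742, 0.357, 0.0055]
ee_rot: [[-0.976, 0.217, 0.004], [0.217, 0.976, 0.037], [0.004, 0.037, -0.999]]
wrist_force: [0.7, 0.4, 0.1]
gripper_width: 0.709
```

Request:
servo_tool --deltas '[{"slide":[0,0,-0.2],"spin":0},{"slide":[0,0,-0.4],"spin":0},{"slide":[0,0,-0.5],"spin":0},{"slide":[0,0,-0.5],"spin":0},{"slide":[0,0,-0.5],"spin":0},{"slide":[0,0,-0.5],"spin":0},{"slide":[0,0,-0.5],"spin":0},{"slide":[0,0,-0.5],"spin":0},{"slide":[0,0,-0.3],"spin":0},{"slide":[0,0,0],"spin":0}]'

```text
time_s: 37.0
tcp_pos: [0.4745, 0.3537, 0.1146]
ee_rot: [[-0.976, 0.216, 0.008], [0.216, 0.975, 0.041], [0.001, 0.042, -0.999]]
wrist_force: [-0.6, 0.4, -0.5]
gripper_width: 0.706
```

```bash
python3 st.py; python3 -c "
from h import *
plan(car(-.01,.125),.1,77.5)"
```

```text
[  51.76   23.59  -13.49   -1.44  -50.81 -153.37] [ 0.  -0.1 -0.4 -0.5 -0.3 -0. ] [ 0.0077  0.0411 -0.9991] [0.4745 0.3537 0.1146]
now [0.4745 0.3537 0.1146] jaw 77.5 t 37.0 F [-0.6  0.4 -0.5] w 0.706 j6 -153.0
slide units now-axes [ -9.25 -12.67   0.04] spin units -0.0
slide units after spin [ -9.25 -12.67   0.04]
```

Request:
servo_tool --deltas '[{"slide":[-0.25,-0.3,0],"spin":0},{"slide":[-0.47,-0.65,0],"spin":0},{"slide":[-0.47,-0.65,0],"spin":0},{"slide":[-0.47,-0.65,0],"spin":0},{"slide":[-0.47,-0.65,0],"spin":0},{"slide":[-0.47,-0.65,0],"spin":0},{"slide":[-0.47,-0.65,0],"spin":0},{"slide":[-0.47,-0.65,0],"spin":0},{"slide":[-0.25,-0.3,0],"spin":0},{"slide":[0,0,0],"spin":0}]'

```text
time_s: 38.0
tcp_pos: [0.5386, 0.1952, 0.101]
ee_rot: [[-0.976, 0.218, -0.006], [0.218, 0.975, 0.032], [0.013, 0.029, -0.999]]
wrist_force: [0.0, -0.5, -0.4]
gripper_width: 0.706
```

```bash
python3 st.py; python3 -c "
from h import *
plan(car(-.01,.125),.1,77.5)"
```

```text
[  35.17   23.53  -15.65   -2.19  -50.08 -136.37] [-0.1  0.3 -0.5 -0.3  0.  -0. ] [-0.0061  0.0316 -0.9995] [0.5386 0.1952 0.101 ]
now [0.5386 0.1952 0.101 ] jaw 77.39 t 38.0 F [ 0.  -0.5 -0.4] w 0.706 j6 -136.0
slide units now-axes [-5.38 -7.01 -0.23] spin units -0.01
slide units after spin [-5.37 -7.02 -0.24]
```

Request:
servo_tool --deltas '[{"slide":[-0.3,-0.35,-0.2],"spin":0},{"slide":[-0.52,-0.65,-0.1],"spin":0},{"slide":[-0.52,-0.65,0],"spin":0},{"slide":[-0.52,-0.65,0],"spin":0},{"slide":[-0.52,-0.65,0],"spin":0},{"slide":[-0.52,-0.65,0],"spin":0},{"slide":[-0.52,-0.65,0],"spin":0},{"slide":[-0.52,-0.65,0],"spin":0},{"slide":[-0.52,-0.65,0],"spin":0},{"slide":[0,0,0],"spin":0}]'

```text
time_s: 39.0
tcp_pos: [0.6225, 0.0321, 0.1055]
ee_rot: [[-0.978, 0.207, -0.004], [0.207, 0.978, 0.031], [0.01, 0.03, -0.999]]
wrist_force: [-0.4, 0.2, -1.0]
gripper_width: 0.705
```

```bash
python3 st.py; python3 -c "
from h import *
plan(car(-.008,.125),.022,77.5)"
```

```text
[  16.89   27.72   -7.6    -2.2   -54.39 -117.57] [ 1.5 -0.5 -0.6 -0.8 -0.4 -0.2] [-0.0039  0.0314 -0.9995] [0.6225 0.0321 0.1055]
now [0.6225 0.0321 0.1055] jaw 78.03 t 39.0 F [-0.4  0.2 -1. ] w 0.705 j6 -118.0
slide units now-axes [-0.78 -1.47  3.29] spin units 0.07
slide units after spin [-0.8  -1.46  3.29]
```

Request:
servo_tool --deltas '[{"slide":[-0.3,-0.5,0],"spin":0},{"slide":[-0.3,-0.5,0.2],"spin":0},{"slide":[-0.2,-0.45,0.5],"spin":0},{"slide":[0,0,0.5],"spin":0},{"slide":[0,0,0.5],"spin":0},{"slide":[0,0,0.5],"spin":0},{"slide":[0,0,0.4],"spin":0},{"slide":[0,0,0.2],"spin":0},{"slide":[0,0,0],"spin":0}]'

```text
time_s: 39.9
tcp_pos: [0.6331, -0.0061, 0.026]
ee_rot: [[-0.979, 0.204, -0.009], [0.204, 0.978, 0.031], [0.015, 0.029, -0.999]]
wrist_force: [-1.2, 0.2, -0.5]
gripper_width: 0.709
```

```bash
python3 st.py; python3 -c "
from h import *
plan(car(-.008,.125),.016,77.5)"
```

```text
[  13.13   33.98   -9.75   -2.57  -46.37 -113.14] [ 0.3  0.1  0.   0.2  0.2 -0.1] [-0.0087  0.0313 -0.9995] [ 0.6331 -0.0061  0.026 ]
now [ 0.6331 -0.0061  0.026 ] jaw 78.21 t 39.9 F [-1.2  0.2 -0.5] w 0.709 j6 -113.0
slide units now-axes [-0.02  0.03  0.4 ] spin units 0.09
slide units after spin [-0.02  0.03  0.4 ]
```

Request:
servo_tool --deltas '[{"slide":[0,0.03,0.15],"spin":0},{"slide":[0,0,0.15],"spin":0},{"slide":[0,0,0.1],"spin":0},{"slide":[0,0,0],"spin":0}]'

```text
time_s: 40.3
tcp_pos: [0.6342, -0.0042, 0.0165]
ee_rot: [[-0.979, 0.203, -0.006], [0.203, 0.979, 0.032], [0.012, 0.03, -0.999]]
wrist_force: [-0.7, -0.8, 0.0]
gripper_width: 0.703
```

Request:
servo_tool --deltas '[{"slide":[0,0,0.05],"spin":0},{"slide":[0,0,0],"spin":0}]'

```text
time_s: 40.5
tcp_pos: [0.6346, -0.0041, 0.0157]
ee_rot: [[-0.979, 0.203, -0.005], [0.203, 0.979, 0.032], [0.011, 0.03, -0.999]]
wrist_force: [-0.9, -0.3, -0.5]
gripper_width: 0.705
```

Request:
servo_tool --deltas '[{"slide":[0,0,0.04],"spin":0},{"slide":[0,0,0],"spin":0}]'

```text
time_s: 40.7
tcp_pos: [0.6348, -0.0041, 0.015]
ee_rot: [[-0.979, 0.203, -0.004], [0.203, 0.979, 0.032], [0.01, 0.03, -0.999]]
wrist_force: [-0.0, -0.2, -0.9]
gripper_width: 0.709
```

Request:
servo_tool --deltas '[{"slide":[0,0,0.04],"spin":0},{"slide":[-0.06,0.015,0],"spin":0},{"slide":[-0.06,0.015,0],"spin":0},{"slide":[-0.06,0.015,0],"spin":0},{"slide":[0,0,0],"spin":0}]'

```text
time_s: 41.2
tcp_pos: [0.6402, -0.0039, 0.0141]
ee_rot: [[-0.979, 0.203, -0.003], [0.203, 0.979, 0.032], [0.01, 0.031, -0.999]]
wrist_force: [-0.3, 1.2, 0.2]
gripper_width: 0.708
```

Request:
servo_tool --deltas '[{"slide":[-0.06,0.015,0],"spin":0},{"slide":[-0.06,0.015,0],"spin":0},{"slide":[0,0,0],"spin":0}]'

```text
time_s: 41.5
tcp_pos: [0.641, -0.0039, 0.0137]
ee_rot: [[-0.979, 0.204, -0.009], [0.203, 0.979, 0.032], [0.015, 0.029, -0.999]]
wrist_force: [-0.6, -0.1, 0.8]
gripper_width: 0.707
```

Request:
servo_tool --deltas '[{"slide":[-0.06,0.015,0],"spin":0},{"slide":[-0.06,0.015,0],"spin":0}]'

```text
time_s: 41.7
tcp_pos: [0.6411, -0.0039, 0.0137]
ee_rot: [[-0.979, 0.204, -0.016], [0.203, 0.979, 0.031], [0.022, 0.027, -0.999]]
wrist_force: [-6.0, 0.4, 4.2]
gripper_width: 0.707
```

Request:
servo_tool --deltas '[{"slide":[0,0,0],"spin":0},{"slide":[0,0,0],"spin":0},{"slide":[0,0,0],"spin":0}]' --gripper 50

```text
time_s: 42.0
tcp_pos: [0.6436, -0.0037, 0.0143]
ee_rot: [[-0.979, 0.203, -0.01], [0.203, 0.979, 0.031], [0.017, 0.029, -0.999]]
wrist_force: [0.2, -0.1, -0.7]
gripper_width: 0.795
```

Request:
servo_tool --deltas '[{"slide":[0,0,-0.1],"spin":0},{"slide":[0,0,-0.4],"spin":0},{"slide":[0,0,-0.5],"spin":0},{"slide":[0,0,-0.5],"spin":0},{"slide":[0,0,-0.6],"spin":0},{"slide":[0,0,-0.6],"spin":0},{"slide":[0,0,-0.6],"spin":0},{"slide":[0,0,-0.5],"spin":0},{"slide":[0,0,0],"spin":0}]'

```text
time_s: 42.9
tcp_pos: [0.6478, -0.0071, 0.1217]
ee_rot: [[-0.979, 0.202, 0.001], [0.202, 0.979, 0.032], [0.006, 0.032, -0.999]]
wrist_force: [0.9, -0.0, -0.1]
gripper_width: 0.8
```

```bash
python3 st.py; python3 -c "
from h import *
cap('side','s5.png');a=cv2.imread('pics/s5.png');cv2.imwrite('pics/s5c.png',cv2.resize(a[130:290,240:450],None,fx=3.7,fy=3.7))"
```

```text
[  12.77   28.84   -2.97   -2.12  -57.76 -113.33] [ 0.   0.2 -1.  -0.7 -0.  -0. ] [ 6.000e-04  3.220e-02 -9.995e-01] [ 0.6478 -0.0071  0.1217]
```

View pics/s5c.png

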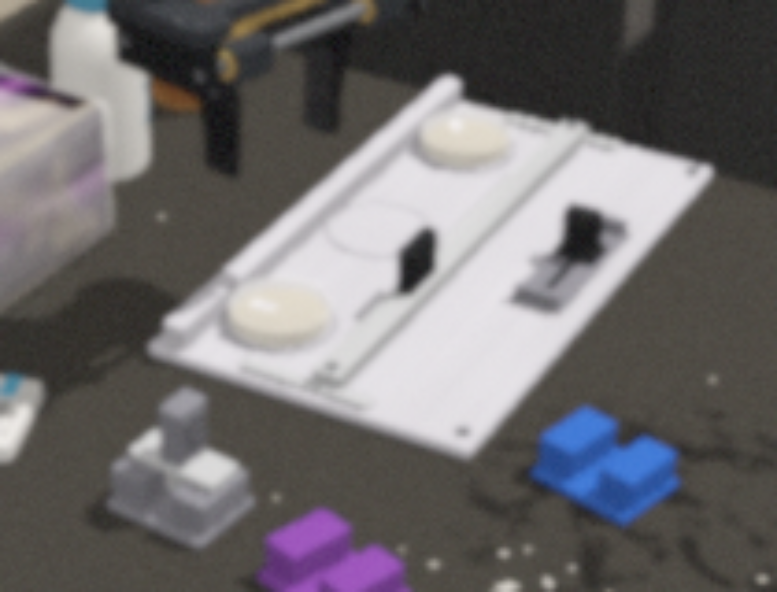

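Request:
servo_tool --deltas '[{"slide":[0.5,-0.3,-0.3],"spin":-0.6},{"slide":[0.6,-0.3,-0.5],"spin":-0.6},{"slide":[0.6,-0.3,-0.4],"spin":-0.6},{"slide":[0.6,-0.3,0],"spin":0},{"slide":[0.5,-0.3,0],"spin":0},{"slide":[0,0,0],"spin":0}]' --gripper 0

```text
time_s: 43.55
tcp_pos: [0.5702, -0.043, 0.146]
ee_rot: [[-0.998, -0.057, -0.01], [-0.057, 0.998, 0.032], [0.008, 0.033, -0.999]]
wrist_force: [0.1, 0.5, 0.1]
gripper_width: 0.997
```

```bash
python3 st.py; python3 -c "
from h import *
cap('top','t3.png');a=cv2.imread('pics/t3.png');cv2.imwrite('pics/t3c.png',cv2.resize(a[205:265,275:340],None,fx=9,fy=9,interpolation=cv2.INTER_CUBIC))
cap('side','s6.png');a=cv2.imread('pics/s6.png');cv2.imwrite('pics/s6c.png',cv2.resize(a[225:285,255:325],None,fx=9,fy=9,interpolation=cv2.INTER_CUBIC))"
```

```text
[ 10.83  21.07 -11.98  -2.29 -57.19 -96.31] [ 0.4  0.9  0.8  0.3  0.9 -0.1] [-0.0101  0.0323 -0.9994] [ 0.5702 -0.043   0.146 ]
```

View pics/t3c.png

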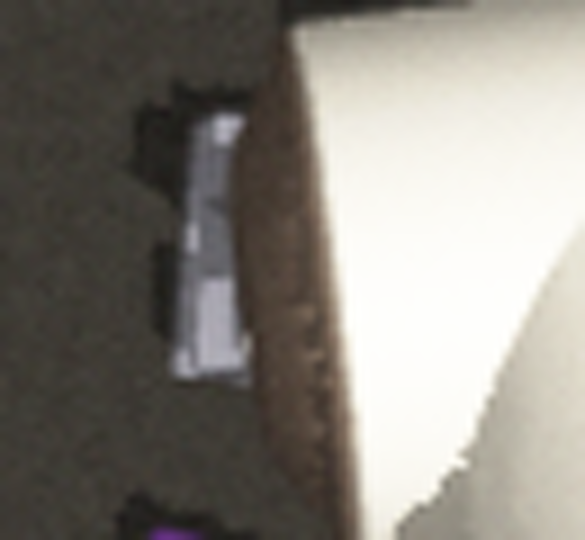

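View pics/s6c.png

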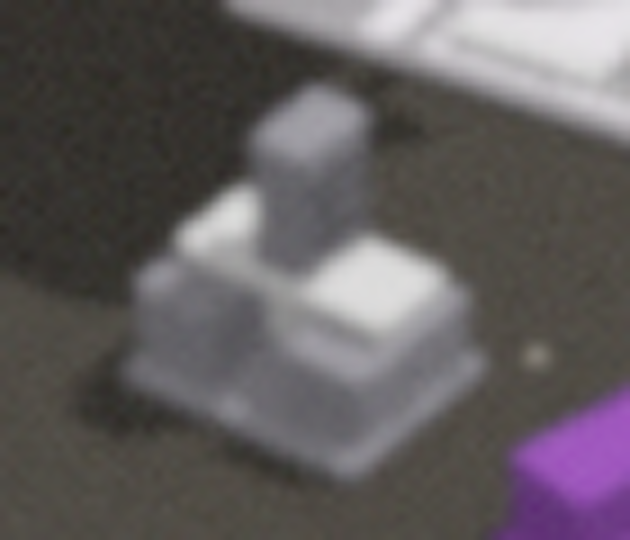

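```bash
python3 -c "
from h import *
a=cv2.imread('pics/t2.png');cv2.imwrite('pics/t2h.png',cv2.resize(a[210:258,282:332],None,fx=12,fy=12,interpolation=cv2.INTER_CUBIC))"
```

```text
(no output)
```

View pics/t2h.png

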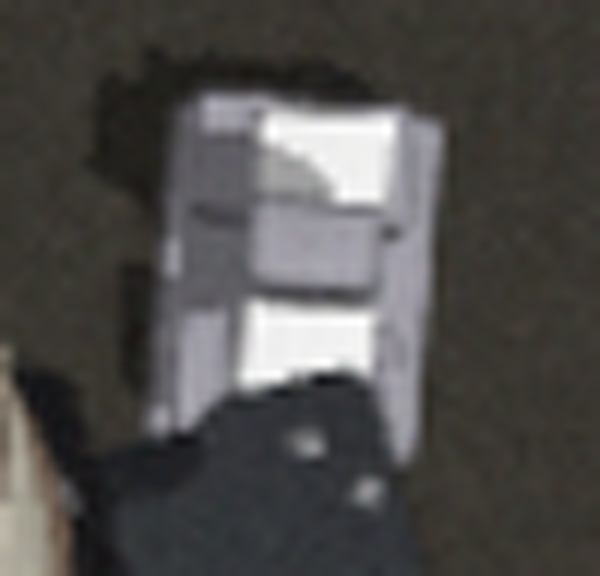

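```bash
python3 -c "
from h import *
c=cap('top');s=cap('side')
f=lambda px,py,z: onz(c,282+(px+.5)/12-.5,210+(py+.5)/12-.5,z)
g=lambda px,py,z: onz(s,255+(px+.5)/9-.5,225+(py+.5)/9-.5,z)
a,b=f(442,120,.004),f(407,465,.004); print('edge yaw R',np.degrees(np.arctan2(*(a-b)[[1,0]])))
a,b=f(180,105,.004),f(148,435,.004); print('edge yaw L',np.degrees(np.arctan2(*(a-b)[[1,0]])))
a,b=f(400,115,.032),f(375,370,.032); print('bar R',np.degrees(np.arctan2(*(a-b)[[1,0]])))
print('grip top centre',f(315,248,.068), 'holder top mid', (f(180,105,.004)+f(442,120,.004))/2)
t=[(250,133),(320,85),(373,113),(303,160)]
P=[g(*q,.068) for q in t]; print('side corners',np.round(P,4).tolist(),np.mean(P,0))
"
```

```text
edge yaw R -4.029886584415908
edge yaw L -3.549646861788072
bar R -3.801645212598998
grip top centre [0.59339007 0.16404831 0.068     ] holder top mid [0.62609383 0.16603937 0.004     ]
side corners [[0.6012, 0.1759, 0.068], [0.5988, 0.1529, 0.068], [0.5833, 0.1555, 0.068], [0.586, 0.178, 0.068]] [0.59230998 0.16559394 0.068     ]
```

```bash
python3 -c "
from h import *
plan((.593,.165),.1,86.2)"
```

```text
now [ 0.5725 -0.042   0.1461] jaw 93.34 t 43.75 F [ 0.1 -0.2  0.4] w 1.003 j6 -96.0
slide units now-axes [-1.31  8.15  2.1 ] spin units 0.89
slide units after spin [-0.28  8.25  2.11]
```

Request:
servo_tool --deltas '[{"slide":[0,0.5,0],"spin":0.45},{"slide":[-0.1,0.9,0],"spin":0.45},{"slide":[-0.1,0.9,0],"spin":0},{"slide":[-0.1,0.9,0],"spin":0},{"slide":[0,0.9,0],"spin":0},{"slide":[0,0.9,0],"spin":0},{"slide":[0,0.9,0],"spin":0},{"slide":[0,0.9,0],"spin":0},{"slide":[0,0.5,0],"spin":0},{"slide":[0,0,0],"spin":0}]'

```text
time_s: 44.75
tcp_pos: [0.5961, 0.1503, 0.1478]
ee_rot: [[-0.997, 0.072, -0.01], [0.071, 0.997, 0.031], [0.012, 0.03, -0.999]]
wrist_force: [0.2, -0.2, 0.5]
gripper_width: 1.001
```

```bash
python3 st.py; python3 -c "
from h import *
plan((.593,.165),.09,86.2)"
```

```text
[  28.27   24.55   -6.15   -2.13  -58.99 -121.28] [-0.2  0.4 -0.2  0.1 -0.3  0.1] [-0.0099  0.0308 -0.9995] [0.5961 0.1503 0.1478]
now [0.5961 0.1503 0.1478] jaw 85.89 t 44.75 F [ 0.2 -0.2  0.5] w 1.001 j6 -121.0
slide units now-axes [0.14 0.51 2.33] spin units -0.04
slide units after spin [0.13 0.51 2.33]
```

Request:
servo_tool --deltas '[{"slide":[0.07,0.25,0.3],"spin":-0.04},{"slide":[0.07,0.25,0.5],"spin":0},{"slide":[0,0,0.5],"spin":0},{"slide":[0,0,0.5],"spin":0},{"slide":[0,0,0.4],"spin":0},{"slide":[0,0,0],"spin":0}]'

```text
time_s: 45.35
tcp_pos: [0.5911, 0.1625, 0.0862]
ee_rot: [[-0.998, 0.069, -0.015], [0.069, 0.997, 0.029], [0.017, 0.028, -0.999]]
wrist_force: [-0.2, 0.1, -0.3]
gripper_width: 1.0
```

```bash
python3 st.py; python3 -c "
from h import *
plan((.593,.165),.037,86.2)
cap('side','s7.png');a=cv2.imread('pics/s7.png');cv2.imwrite('pics/s7c.png',cv2.resize(a[205:285,240:340],None,fx=6,fy=6,interpolation=cv2.INTER_CUBIC))"
```

```text
[  29.52   28.17  -10.05   -2.34  -51.73 -122.01] [-0.3 -0.1  0.3  0.7  0.1  0. ] [-0.0146  0.0286 -0.9995] [0.5911 0.1625 0.0862]
now [0.5911 0.1625 0.0862] jaw 86.04 t 45.35 F [-0.2  0.1 -0.3] w 1.0 j6 -122.0
slide units now-axes [-0.1   0.05  1.97] spin units -0.02
slide units after spin [-0.1   0.05  1.97]
```

View pics/s7c.png

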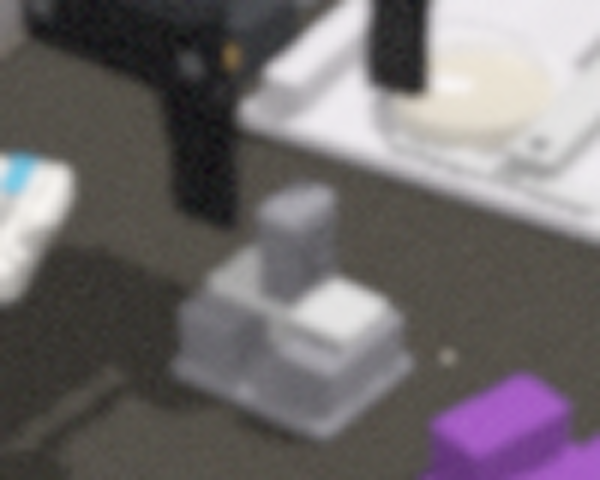

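The gauge grip (crop 297,230) is between the two fingers, which are on the left and right at (205,190) and (400,60). I'm descending along it.

Request:
servo_tool --deltas '[{"slide":[-0.08,0.05,0.3],"spin":0},{"slide":[0,0,0.5],"spin":0},{"slide":[0,0,0.5],"spin":0},{"slide":[0,0,0.3],"spin":0},{"slide":[0,0,0.2],"spin":0},{"slide":[0,0,0],"spin":0}]'

```text
time_s: 46.0
tcp_pos: [0.5941, 0.1651, 0.0387]
ee_rot: [[-0.998, 0.069, -0.012], [0.069, 0.997, 0.029], [0.014, 0.029, -0.999]]
wrist_force: [-0.6, 0.2, 1.0]
gripper_width: 1.004
```

```bash
python3 st.py; python3 -c "
from h import *
plan((.593,.165),.037,86.2)"
```

```text
[  29.61   31.66  -12.02   -2.5   -46.09 -121.84] [ 0.1 -0.1  0.3  0.4  0.3 -0. ] [-0.0117  0.0295 -0.9995] [0.5941 0.1651 0.0387]
now [0.5941 0.1651 0.0387] jaw 86.03 t 46.0 F [-0.6  0.2  1. ] w 1.004 j6 -122.0
slide units now-axes [ 0.04 -0.01  0.07] spin units -0.02
slide units after spin [ 0.04 -0.01  0.07]
```

Request:
servo_tool --deltas '[{"slide":[0,0,0],"spin":0},{"slide":[0,0,0],"spin":0},{"slide":[0,0,0],"spin":0},{"slide":[0,0,0],"spin":0},{"slide":[0,0,0],"spin":0},{"slide":[0,0,0],"spin":0},{"slide":[0,0,0],"spin":0},{"slide":[0,0,0],"spin":0}]' --gripper 255

```text
time_s: 46.8
tcp_pos: [0.5953, 0.1657, 0.0407]
ee_rot: [[-0.998, 0.069, -0.008], [0.068, 0.997, 0.031], [0.01, 0.03, -0.999]]
wrist_force: [0.3, -0.1, 0.6]
gripper_width: 0.355
```

Request:
servo_tool --deltas '[{"slide":[0,0,-0.15],"spin":0},{"slide":[0,0,-0.3],"spin":0},{"slide":[0,0,-0.4],"spin":0},{"slide":[0,0,-0.4],"spin":0},{"slide":[0,0,-0.4],"spin":0},{"slide":[0,0,-0.4],"spin":0},{"slide":[0,0,-0.4],"spin":0},{"slide":[0,0,-0.2],"spin":0},{"slide":[0,0,0],"spin":0}]'

```text
time_s: 47.7
tcp_pos: [0.5962, 0.1635, 0.1141]
ee_rot: [[-0.998, 0.069, -0.006], [0.069, 0.997, 0.032], [0.009, 0.032, -0.999]]
wrist_force: [-0.1, -0.1, -0.9]
gripper_width: 0.276
```

```bash
python3 st.py; python3 -c "
from h import *
plan(car(-.036,.125),.10,92.5)
cap('side','s8.png');a=cv2.imread('pics/s8.png');cv2.imwrite('pics/s8c.png',cv2.resize(a[185:285,240:340],None,fx=6,fy=6,interpolation=cv2.INTER_CUBIC))"
```

```text
[  29.4    26.63   -8.07   -2.18  -54.73 -122.09] [ 0.  -0.1 -0.1 -0.2 -0.2  0. ] [-0.0064  0.032  -0.9995] [0.5962 0.1635 0.1141]
now [0.5962 0.1635 0.1141] jaw 86.06 t 47.7 F [-0.1 -0.1 -0.9] w 0.276 j6 -122.0
slide units now-axes [-0.85 -6.77  0.35] spin units -0.81
slide units after spin [-0.09 -6.82  0.35]
```

View pics/s8c.png

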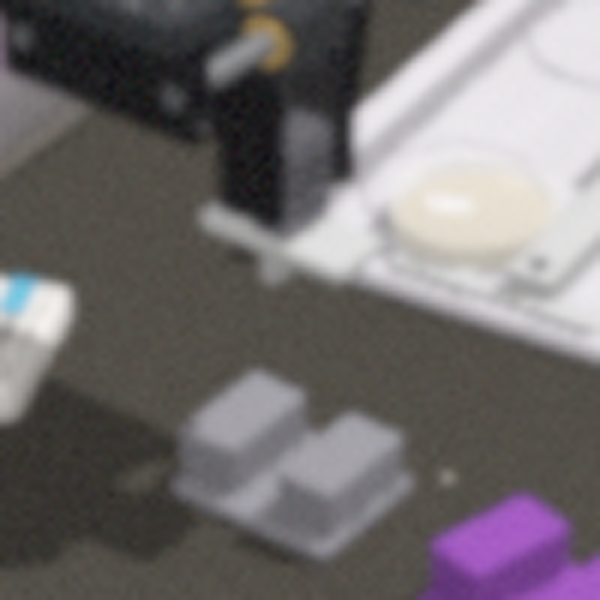

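Request:
servo_tool --deltas '[{"slide":[0,-0.3,0],"spin":-0.4},{"slide":[0,-0.6,0],"spin":-0.41},{"slide":[0,-0.8,0],"spin":0},{"slide":[0,-0.8,0],"spin":0},{"slide":[0,-0.8,0],"spin":0},{"slide":[0,-0.8,0],"spin":0},{"slide":[0,-0.8,0],"spin":0},{"slide":[0,-0.8,0],"spin":0},{"slide":[0,-0.5,0],"spin":0},{"slide":[0,0,0],"spin":0}]'

```text
time_s: 48.75
tcp_pos: [0.5981, 0.0033, 0.1021]
ee_rot: [[-0.999, -0.05, -0.019], [-0.051, 0.998, 0.029], [0.018, 0.03, -0.999]]
wrist_force: [-0.8, 0.2, -1.0]
gripper_width: 0.269
```

```bash
python3 st.py; python3 -c "
from h import *
plan(car(-.037,.125),.06,92.5)"
```

```text
[  14.79   26.22  -10.76   -2.37  -53.68 -100.49] [ 0.5  0.4 -0.1 -0.4  0.2 -0.3] [-0.0192  0.0294 -0.9994] [0.5981 0.0033 0.1021]
now [0.5981 0.0033 0.1021] jaw 92.87 t 48.75 F [-0.8  0.2 -1. ] w 0.269 j6 -100.0
slide units now-axes [-0.28 -0.46  1.67] spin units 0.05
slide units after spin [-0.28 -0.45  1.67]
```

Request:
servo_tool --deltas '[{"slide":[-0.14,-0.22,0.1],"spin":0.05},{"slide":[-0.14,-0.22,0.3],"spin":0},{"slide":[0,0,0.4],"spin":0},{"slide":[0,0,0.4],"spin":0},{"slide":[0,0,0.3],"spin":0},{"slide":[0,0,0],"spin":0}]'

```text
time_s: 49.35
tcp_pos: [0.6048, -0.0045, 0.0592]
ee_rot: [[-0.999, -0.045, -0.022], [-0.045, 0.999, 0.03], [0.02, 0.03, -0.999]]
wrist_force: [0.2, -1.1, -1.1]
gripper_width: 0.277
```

```bash
python3 st.py; python3 -c "
from h import *
plan(car(-.037,.125),.05,92.5)
print(inv(sense()['tcp_pos']))
cap('side','s9.png');a=cv2.imread('pics/s9.png');cv2.imwrite('pics/s9c.png',cv2.resize(a[160:260,270:380],None,fx=6,fy=6,interpolation=cv2.INTER_CUBIC))"
```

```text
[ 13.86  29.73 -11.93  -2.57 -49.18 -99.6 ] [ 0.4  0.   0.3  0.3  0.  -0.1] [-0.0218  0.0295 -0.9993] [ 0.6048 -0.0045  0.0592]
now [ 0.6048 -0.0045  0.0592] jaw 92.56 t 49.35 F [ 0.2 -1.1 -1.1] w 0.277 j6 -100.0
slide units now-axes [-0.   -0.09  0.37] spin units 0.01
slide units after spin [-0.   -0.09  0.37]
[-0.03685269  0.12700625]
```

View pics/s9c.png

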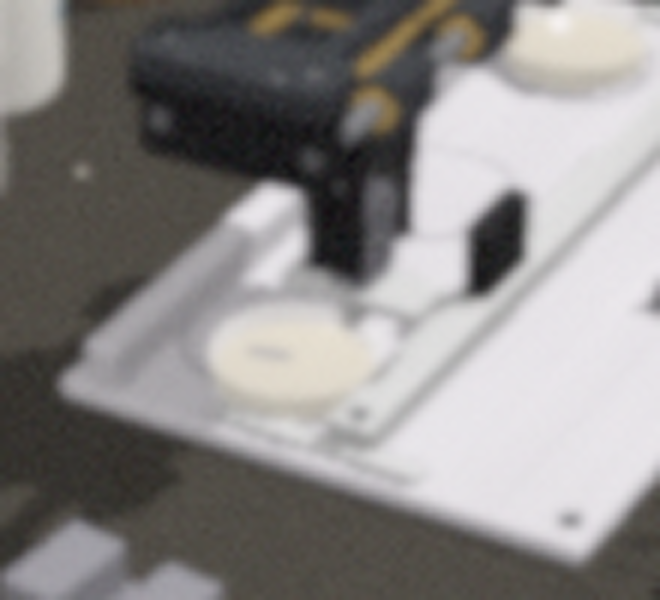

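Request:
servo_tool --deltas '[{"slide":[0,-0.08,0.2],"spin":0},{"slide":[0,0,0.2],"spin":0},{"slide":[0,0,0.1],"spin":0},{"slide":[0,0,0],"spin":0}]'

```text
time_s: 49.8
tcp_pos: [0.6067, -0.0057, 0.0496]
ee_rot: [[-0.999, -0.047, -0.017], [-0.048, 0.998, 0.029], [0.016, 0.03, -0.999]]
wrist_force: [0.1, -0.0, -0.3]
gripper_width: 0.274
```

Request:
servo_tool --deltas '[{"slide":[0,0,0.1],"spin":0},{"slide":[0,0,0.1],"spin":0},{"slide":[0,0,0],"spin":0}]'

```text
time_s: 50.1
tcp_pos: [0.6076, -0.0057, 0.0498]
ee_rot: [[-0.999, -0.049, -0.014], [-0.05, 0.998, 0.028], [0.013, 0.029, -1.0]]
wrist_force: [-0.3, -0.2, -1.5]
gripper_width: 0.27
```

```bash
python3 st.py; python3 -c "
from h import *
print(inv(sense()['tcp_pos']))
cap('side','s10.png');a=cv2.imread('pics/s10.png');cv2.imwrite('pics/s10c.png',cv2.resize(a[170:250,280:370],None,fx=7,fy=7,interpolation=cv2.INTER_CUBIC))"
```

```text
[ 13.78  30.42 -12.41  -2.39 -47.59 -99.32] [-0.  -0.9  0.5  0.3 -0.9  0. ] [-0.014   0.0282 -0.9995] [ 0.6076 -0.0057  0.0498]
[-0.03417347  0.1256942 ]
```

View pics/s10c.png

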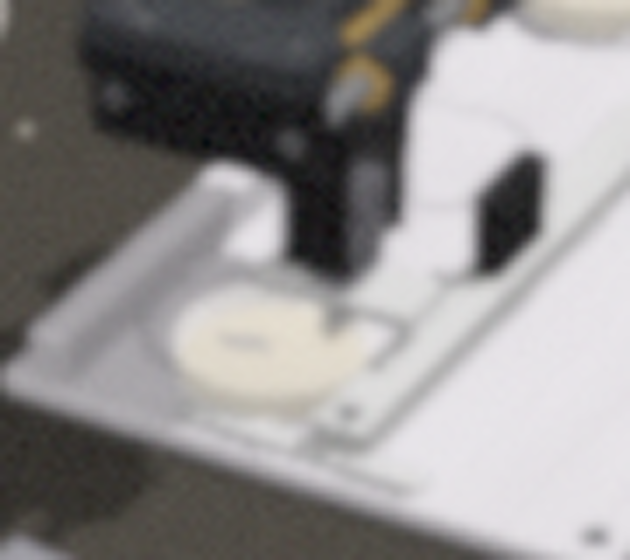

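The blade tip has stopped on the dish's top (z stalled at 0.050), so the gauge sits further +x in the grip than I assumed. I'll lift, shift 9 mm toward the bar and retry.

Request:
servo_tool --deltas '[{"slide":[0,0,-0.2],"spin":0},{"slide":[0,0,-0.2],"spin":0},{"slide":[0.2,0,0],"spin":0},{"slide":[0.2,0,0],"spin":0},{"slide":[0,0,0],"spin":0}]'

```text
time_s: 50.65
tcp_pos: [0.5966, -0.0066, 0.0592]
ee_rot: [[-0.999, -0.049, -0.015], [-0.049, 0.998, 0.028], [0.013, 0.029, -0.999]]
wrist_force: [1.0, 0.3, -0.7]
gripper_width: 0.276
```

```bash
python3 st.py; python3 -c "
from h import *
plan(car(-.043,.125),.05,92.5)
print(inv(sense()['tcp_pos']))"
```

```text
[ 13.94  28.91 -13.54  -2.41 -48.01 -99.52] [-0.   0.2  0.2  0.1  0.4 -0. ] [-0.0149  0.0285 -0.9995] [ 0.5966 -0.0066  0.0592]
now [ 0.5966 -0.0066  0.0592] jaw 92.78 t 50.65 F [ 1.   0.3 -0.7] w 0.276 j6 -100.0
slide units now-axes [-0.09 -0.02  0.37] spin units 0.04
slide units after spin [-0.09 -0.02  0.37]
[-0.04515145  0.12524558]
```

Request:
servo_tool --deltas '[{"slide":[-0.05,0,0.15],"spin":0},{"slide":[0,0,0.2],"spin":0},{"slide":[0,0,0.15],"spin":0},{"slide":[0,0,0],"spin":0}]'

```text
time_s: 51.05
tcp_pos: [0.5984, -0.0065, 0.049]
ee_rot: [[-0.999, -0.051, -0.014], [-0.051, 0.998, 0.027], [0.013, 0.027, -1.0]]
wrist_force: [-0.9, 0.2, 0.8]
gripper_width: 0.272
```

Request:
servo_tool --deltas '[{"slide":[0,0,0.15],"spin":0},{"slide":[0,0,0.1],"spin":0},{"slide":[0,0,0],"spin":0}]'

```text
time_s: 51.35
tcp_pos: [0.5992, -0.0065, 0.0492]
ee_rot: [[-0.998, -0.055, -0.012], [-0.055, 0.998, 0.025], [0.011, 0.025, -1.0]]
wrist_force: [-0.3, -0.3, -1.2]
gripper_width: 0.275
```

```bash
python3 st.py; python3 -c "
from h import *
print(inv(sense()['tcp_pos']))
cap('side','s11.png');a=cv2.imread('pics/s11.png');cv2.imwrite('pics/s11c.png',cv2.resize(a[170:250,280:370],None,fx=7,fy=7,interpolation=cv2.INTER_CUBIC))"
```

```text
[ 14.01  29.78 -13.87  -2.12 -46.73 -99.41] [ 0.2 -0.7  0.6  0.4 -0.7  0.1] [-0.0125  0.0247 -0.9996] [ 0.5992 -0.0065  0.0492]
[-0.04255503  0.12517278]
```

View pics/s11c.png

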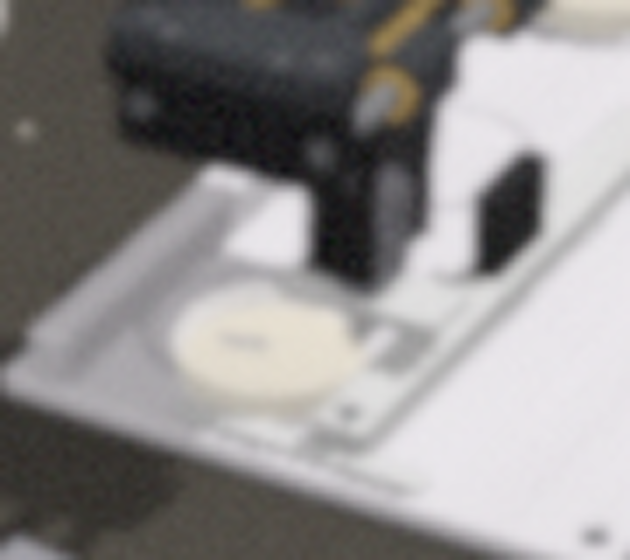

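```bash
python3 -c "
from h import *
s=cap('side')
for z in (.07,.075,.08,.085,.09):
  p=proj(s,(.594,.164,z)); print(z,(p-[240,185])*6+2.5)
# crossbar ends for s8: +x end & -x end bottom
for z in(.086,.092,.098): print([((proj(s,(.594+dx,.176,z))-[240,185])*6).round(0).tolist() for dx in(-.028,.028)])
# now
q=sense()
for zt in(.010,.021):
  for dx in(-.065,-.009): print(zt,dx,[((proj(s,(*car(dx,y),zt+h))-[280,170])*7).round(0).tolist() for y in(.113,.137) for h in(.011,.017)])
"
python3 - <<'E'
import cv2
a=cv2.imread('pics/s11.png');cv2.imwrite('pics/s11d.png',cv2.resize(a[195:235,310:360],None,fx=14,fy=14,interpolation=cv2.INTER_CUBIC))
E
```

```text
0.07 [295.9281424  312.42022721]
0.075 [295.57696212 299.62442018]
0.08 [295.22415029 286.76641526]
0.085 [294.86969603 273.84577486]
0.09 [294.51358832 260.86205744]
[[344.0, 314.0], [199.0, 260.0]]
[[344.0, 298.0], [198.0, 244.0]]
[[344.0, 282.0], [198.0, 229.0]]
0.01 -0.065 [[447.0, 328.0], [447.0, 312.0], [410.0, 365.0], [410.0, 349.0]]
0.01 -0.009 [[290.0, 280.0], [290.0, 264.0], [252.0, 315.0], [252.0, 299.0]]
0.021 -0.065 [[448.0, 299.0], [448.0, 282.0], [411.0, 335.0], [411.0, 319.0]]
0.021 -0.009 [[290.0, 250.0], [290.0, 234.0], [252.0, 285.0], [252.0, 269.0]]
```

View pics/s11d.png

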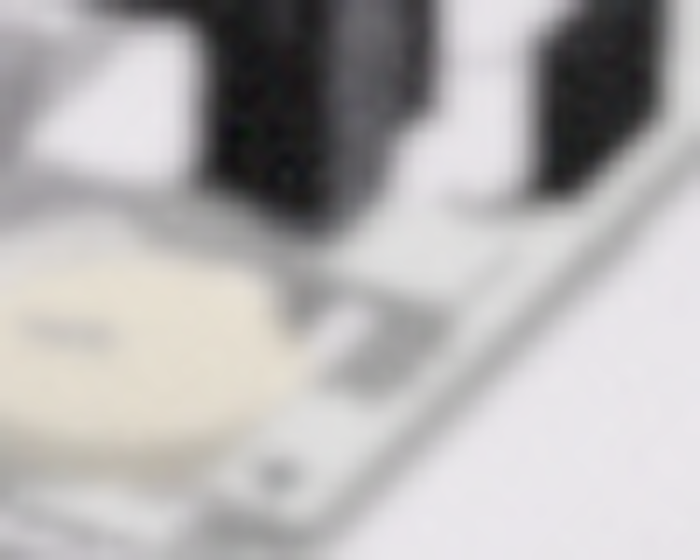

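```bash
python3 -c "
from h import *
s=cap('side')
for n in('s5.png','s7.png','s8.png','s11.png'):
  a=cv2.imread('pics/'+n).astype(int)
  m=((a[...,2]-a[...,0]>14)&(a[...,2]>150)).astype(np.uint8)
  for c in cv2.findContours(m,0,1)[0]:
    A=cv2.contourArea(c)
    if A>150:
      M=cv2.moments(c);p=M['m10']/M['m00'],M['m01']/M['m00']; 
      if 250<p[0]<450 and 130<p[1]<260: print(n,A,np.round(p,1),inv(onz(s,*p,.019)).round(4))
"
```

```text
s5.png 209.5 [315.9 215. ] [-0.0071  0.1341]
s7.png 194.5 [320. 221.] [-0.0267  0.1503]
s8.png 243.5 [318.4 220.5] [-0.0229  0.1505]
s11.png 249.5 [318.4 220.6] [-0.0231  0.1509]
```

The left dish was knocked between pictures s5 and s7: its centroid shifted by about (-16,+16) mm in the carrier frame, so the blade was landing on the dish. I'll put the gauge back in its holder, reseat the dish, and then repeat.

Request:
servo_tool --deltas '[{"slide":[0,0,-0.2],"spin":0},{"slide":[0,0,-0.4],"spin":0},{"slide":[0,0,-0.5],"spin":0},{"slide":[0,0,-0.5],"spin":0},{"slide":[0,0,-0.5],"spin":0},{"slide":[0,0,-0.5],"spin":0},{"slide":[0,0,0],"spin":0}]'

```text
time_s: 52.2
tcp_pos: [0.6008, -0.0085, 0.1179]
ee_rot: [[-0.998, -0.054, -0.013], [-0.054, 0.998, 0.024], [0.011, 0.025, -1.0]]
wrist_force: [0.2, 0.2, -1.7]
gripper_width: 0.272
```

```bash
python3 st.py; python3 -c "
from h import *
plan((.5955,.1655),.115,86.04)"
```

```text
[ 13.8   25.31  -9.83  -1.87 -55.24 -99.62] [ 0.1  0.4 -1.1 -0.9 -0.  -0. ] [-0.0126  0.0244 -0.9996] [ 0.6008 -0.0085  0.1179]
now [ 0.6008 -0.0085  0.1179] jaw 93.1 t 52.2 F [ 0.2  0.2 -1.7] w 0.272 j6 -100.0
slide units now-axes [-0.17  6.96  0.29] spin units 0.88
slide units after spin [0.69 6.92 0.3 ]
```

Request:
servo_tool --deltas '[{"slide":[0,0.3,0],"spin":0.45},{"slide":[0.1,0.6,0],"spin":0.43},{"slide":[0.1,0.8,0],"spin":0},{"slide":[0.1,0.8,0],"spin":0},{"slide":[0.1,0.8,0],"spin":0},{"slide":[0.1,0.8,0],"spin":0},{"slide":[0.1,0.8,0],"spin":0},{"slide":[0.1,0.8,0],"spin":0},{"slide":[0,0.5,0],"spin":0},{"slide":[0,0,0],"spin":0}]'

```text
time_s: 53.2
tcp_pos: [0.5911, 0.152, 0.1218]
ee_rot: [[-0.997, 0.078, -0.015], [0.078, 0.997, 0.025], [0.017, 0.024, -1.0]]
wrist_force: [-0.2, -0.9, -1.0]
gripper_width: 0.271
```

```bash
python3 st.py; python3 -c "
from h import *
plan((.5955,.1655),.065,86.04)
cap('top','t4.png');a=cv2.imread('pics/t4.png');cv2.imwrite('pics/t4c.png',cv2.resize(a[150:310,290:540],None,fx=3,fy=3,interpolation=cv2.INTER_CUBIC))"
```

```text
[  28.72   25.77   -8.33   -2.04  -55.97 -122.04] [-0.4 -0.2 -0.8 -0.1 -0.5  0.3] [-0.015   0.0254 -0.9996] [0.5911 0.152  0.1218]
now [0.5911 0.152  0.1218] jaw 85.53 t 53.2 F [-0.2 -0.9 -1. ] w 0.271 j6 -122.0
slide units now-axes [-0.17  0.5   2.28] spin units -0.06
slide units after spin [-0.18  0.49  2.28]
```

View pics/t4c.png

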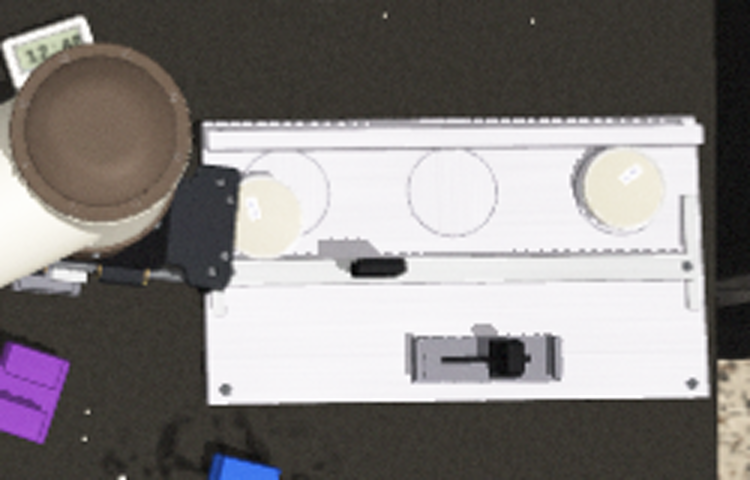

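The left dish is knocked off its ring toward the left and front (crop 262,218), while the right dish is fine. Now I'm setting the gauge back into its holder.

Request:
servo_tool --deltas '[{"slide":[-0.09,0.25,0.2],"spin":-0.06},{"slide":[-0.09,0.25,0.4],"spin":0},{"slide":[0,0,0.5],"spin":0},{"slide":[0,0,0.4],"spin":0},{"slide":[0,0,0.3],"spin":0},{"slide":[0,0,0],"spin":0}]'

```text
time_s: 53.85
tcp_pos: [0.595, 0.162, 0.071]
ee_rot: [[-0.997, 0.074, -0.02], [0.073, 0.997, 0.023], [0.021, 0.022, -1.0]]
wrist_force: [-0.3, -0.7, -0.6]
gripper_width: 0.271
```

```bash
python3 st.py; python3 -c "
from h import *
plan((.5955,.1655),.041,86.04)
cap('side','s12.png');a=cv2.imread('pics/s12.png');cv2.imwrite('pics/s12c.png',cv2.resize(a[205:285,240:340],None,fx=6,fy=6,interpolation=cv2.INTER_CUBIC))"
```

```text
[  29.36   29.62  -10.1    -2.22  -50.62 -122.16] [-0.2  0.1  0.2  0.5  0.1  0. ] [-0.0196  0.0233 -0.9995] [0.595 0.162 0.071]
now [0.595 0.162 0.071] jaw 85.77 t 53.85 F [-0.3 -0.7 -0.6] w 0.271 j6 -122.0
slide units now-axes [-0.04  0.11  1.2 ] spin units -0.03
slide units after spin [-0.04  0.11  1.2 ]
```

View pics/s12c.png

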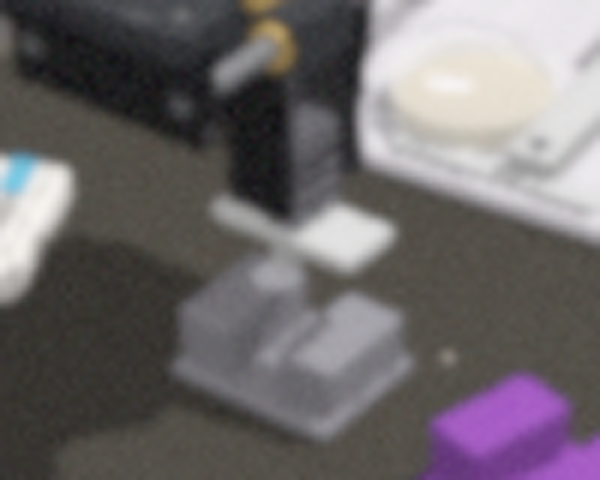

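The gauge is right above the slot. Dropping it straight down 30 mm brings the crossbar to crop (302,312), where it hung before.

Request:
servo_tool --deltas '[{"slide":[-0.04,0.11,0.2],"spin":0},{"slide":[0,0,0.3],"spin":0},{"slide":[0,0,0.3],"spin":0},{"slide":[0,0,0.2],"spin":0},{"slide":[0,0,0],"spin":0}]'

```text
time_s: 54.4
tcp_pos: [0.5969, 0.1659, 0.0456]
ee_rot: [[-0.997, 0.074, -0.016], [0.073, 0.997, 0.024], [0.018, 0.023, -1.0]]
wrist_force: [-0.6, 0.5, -1.0]
gripper_width: 0.273
```

```bash
python3 -c "
from h import *
plan((.5955,.1655),.041,86.04)"
```

```text
now [0.5969 0.1659 0.0456] jaw 85.78 t 54.4 F [-0.6  0.5 -1. ] w 0.273 j6 -122.0
slide units now-axes [ 0.05 -0.02  0.19] spin units -0.03
slide units after spin [ 0.05 -0.02  0.19]
```

Request:
servo_tool --deltas '[{"slide":[0.03,0,0.08],"spin":0},{"slide":[0,0,0.06],"spin":0},{"slide":[0,0,0],"spin":0}]'

```text
time_s: 54.7
tcp_pos: [0.5966, 0.1662, 0.0439]
ee_rot: [[-0.997, 0.073, -0.015], [0.072, 0.997, 0.024], [0.017, 0.023, -1.0]]
wrist_force: [0.4, 0.4, -1.2]
gripper_width: 0.274
```

Request:
servo_tool --deltas '[{"slide":[0,0,0],"spin":0},{"slide":[0,0,0],"spin":0},{"slide":[0,0,0],"spin":0},{"slide":[0,0,0],"spin":0}]' --gripper 120

```text
time_s: 55.1
tcp_pos: [0.5973, 0.1666, 0.0446]
ee_rot: [[-0.997, 0.072, -0.013], [0.072, 0.997, 0.026], [0.015, 0.025, -1.0]]
wrist_force: [-0.9, 0.4, -0.4]
gripper_width: 0.503
```

Request:
servo_tool --deltas '[{"slide":[0,0,-0.2],"spin":0},{"slide":[0,0,-0.4],"spin":0},{"slide":[0,0,-0.5],"spin":0},{"slide":[0,0,-0.5],"spin":0},{"slide":[0,0,-0.5],"spin":0},{"slide":[0,0,-0.5],"spin":0},{"slide":[0,0,-0.3],"spin":0},{"slide":[0,0,0],"spin":0}]' --gripper 0

```text
time_s: 55.9
tcp_pos: [0.5995, 0.1649, 0.1261]
ee_rot: [[-0.997, 0.072, -0.008], [0.072, 0.997, 0.027], [0.01, 0.027, -1.0]]
wrist_force: [-0.4, -0.5, 0.0]
gripper_width: 0.993
```

```bash
python3 st.py; python3 -c "
from h import *
cap('side','s13.png');a=cv2.imread('pics/s13.png');cv2.imwrite('pics/s13c.png',cv2.resize(a[155:285,240:400],None,fx=4.5,fy=4.5,interpolation=cv2.INTER_CUBIC))
c=cap('top')
a=cv2.imread('pics/t4.png').astype(int)
m=((a[...,2]-a[...,0]>14)&(a[...,2]>150)).astype(np.uint8)
for k in cv2.findContours(m,0,1)[0]:
  A=cv2.contourArea(k)
  if A>150: 
    (u,v),r_=cv2.minEnclosingCircle(k); x,y,w,h=cv2.boundingRect(k); print(A,u,v,r_,(x,y,w,h),inv(onz(c,u,v,.019)))
"
```

```text
[  29.45   26.34   -6.71   -1.91  -56.62 -122.52] [ 0.  -0.2 -0.3 -0.4 -0.2 -0. ] [-0.0084  0.0273 -0.9996] [0.5995 0.1649 0.1261]
163.0 332.0 475.5 16.37843894958496 (316, 470, 33, 10) [-0.55328346  0.25096789]
266.0 384.0 475.0 24.33115005493164 (360, 468, 49, 12) [-0.55452141  0.14172897]
23729.5 170.52906799316406 445.5 173.7885284423828 (0, 382, 345, 98) [-0.48511962  0.58766909]
489.0 201.0 390.0 18.027854919433594 (185, 380, 34, 22) [-0.37343263  0.52575334]
15181.5 521.3626708984375 377.24212646484375 126.79000854492188 (402, 269, 197, 211) [-0.35856256 -0.15927669]
397.5 376.8143005371094 222.1857147216797 12.465373992919922 (368, 210, 22, 25) [-0.01924075  0.14364357]
10844.5 237.0 309.5 99.5804672241211 (173, 210, 136, 200) [-0.20566256  0.45039525]
450.0 497.0 212.5 12.777032852172852 (485, 201, 25, 24) [-0.00059717 -0.12359793]
850.5 296.2657165527344 212.31947326660156 49.80656814575195 (247, 184, 100, 71) [0.00458358 0.32087174]
385.5 257.5 173.5 13.656599998474121 (245, 162, 26, 22) [0.0921329  0.40568517]
563.5 342.0 130.0 66.18922424316406 (276, 125, 133, 12) [0.18942773 0.21688875]
352.0 384.0 117.5 18.117769241333008 (368, 104, 31, 27) [0.21744497 0.12199353]
638.0 74.15326690673828 109.65577697753906 39.29592514038086 (35, 80, 77, 56) [0.23805045 0.80799384]
2894.5 231.0 109.0 42.52068328857422 (201, 77, 60, 65) [0.23885403 0.46413931]
2480.0 44.410255432128906 89.19230651855469 48.380008697509766 (0, 65, 92, 53) [0.28441449 0.87340984]
18849.5 341.5 57.5 221.74884033203125 (120, 0, 444, 101) [0.35720693 0.21516594]
4109.5 58.97774124145508 19.097017288208008 61.084293365478516 (0, 0, 119, 42) [0.44555837 0.84604139]
```

View pics/s13c.png

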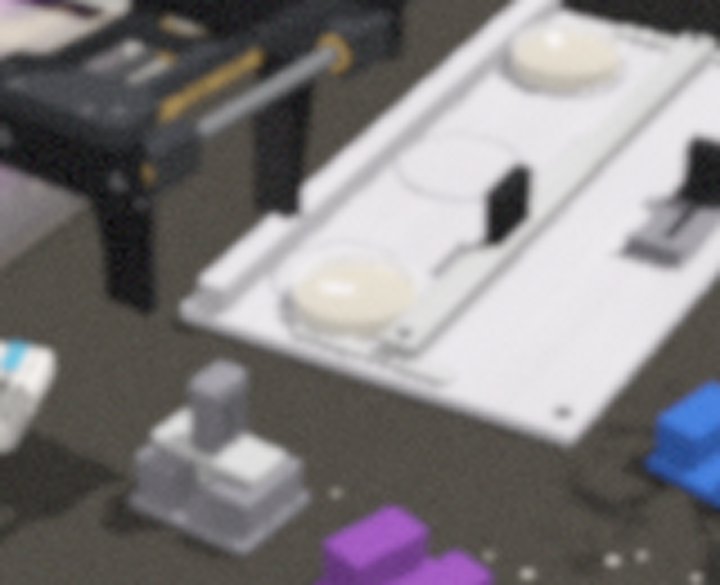

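```bash
python3 -c "
from h import *
print(car(-.0185,.143))
plan(car(-.0185,.143),.06,86)"
```

```text
[0.62248442 0.01229986]
now [0.5987 0.1646 0.1245] jaw 85.85 t 56.0 F [-0.6 -0.2 -0.3] w 1.0 j6 -123.0
slide units now-axes [-1.42 -6.07  2.41] spin units -0.02
slide units after spin [-1.4  -6.08  2.41]
```

Request:
servo_tool --deltas '[{"slide":[-0.1,-0.4,0],"spin":0},{"slide":[-0.18,-0.8,0],"spin":0},{"slide":[-0.18,-0.8,0],"spin":0},{"slide":[-0.18,-0.8,0],"spin":0},{"slide":[-0.18,-0.8,0.2],"spin":0},{"slide":[-0.18,-0.8,0.4],"spin":0},{"slide":[-0.18,-0.8,0.5],"spin":0},{"slide":[-0.18,-0.6,0.5],"spin":0},{"slide":[0,0,0.3],"spin":0},{"slide":[0,0,0],"spin":0}]'

```text
time_s: 57.0
tcp_pos: [0.6178, 0.0075, 0.0626]
ee_rot: [[-0.997, 0.074, -0.026], [0.073, 0.997, 0.022], [0.027, 0.02, -0.999]]
wrist_force: [-0.0, -0.4, 0.8]
gripper_width: 0.996
```

```bash
python3 st.py; python3 -c "
from h import *
plan(car(-.0185,.143),.03,86)"
```

```text
[  14.85   30.61   -9.81   -2.07  -50.71 -107.74] [-1.   0.3  0.4  0.5 -0.1  0.3] [-0.0259  0.0221 -0.9994] [0.6178 0.0075 0.0626]
now [0.6178 0.0075 0.0626] jaw 85.77 t 57.0 F [-0.  -0.4  0.8] w 0.996 j6 -108.0
slide units now-axes [-0.21  0.18  1.3 ] spin units -0.03
slide units after spin [-0.21  0.18  1.3 ]
```

Request:
servo_tool --deltas '[{"slide":[-0.1,0.1,0.2],"spin":0},{"slide":[-0.1,0.1,0.3],"spin":0},{"slide":[0,0,0.4],"spin":0},{"slide":[0,0,0.3],"spin":0},{"slide":[0,0,0],"spin":0}]'

```text
time_s: 57.5
tcp_pos: [0.6234, 0.016, 0.0306]
ee_rot: [[-0.997, 0.07, -0.025], [0.069, 0.997, 0.022], [0.026, 0.021, -0.999]]
wrist_force: [0.2, -0.1, 0.2]
gripper_width: 1.001
```

```bash
python3 st.py; python3 -c "
from h import *
plan(car(-.0185,.143),.0125,86)
cap('side','s14.png');a=cv2.imread('pics/s14.png');cv2.imwrite('pics/s14c.png',cv2.resize(a[155:285,240:400],None,fx=4.5,fy=4.5,interpolation=cv2.INTER_CUBIC))"
```

```text
[  15.49   33.27  -10.46   -2.19  -47.3  -107.98] [ 0.4 -0.3  0.4  0.4  0.  -0.1] [-0.0246  0.0224 -0.9994] [0.6234 0.016  0.0306]
now [0.6234 0.016  0.0306] jaw 85.99 t 57.5 F [ 0.2 -0.1  0.2] w 1.001 j6 -108.0
slide units now-axes [ 0.01 -0.16  0.72] spin units -0.0
slide units after spin [ 0.01 -0.16  0.72]
```

View pics/s14c.png

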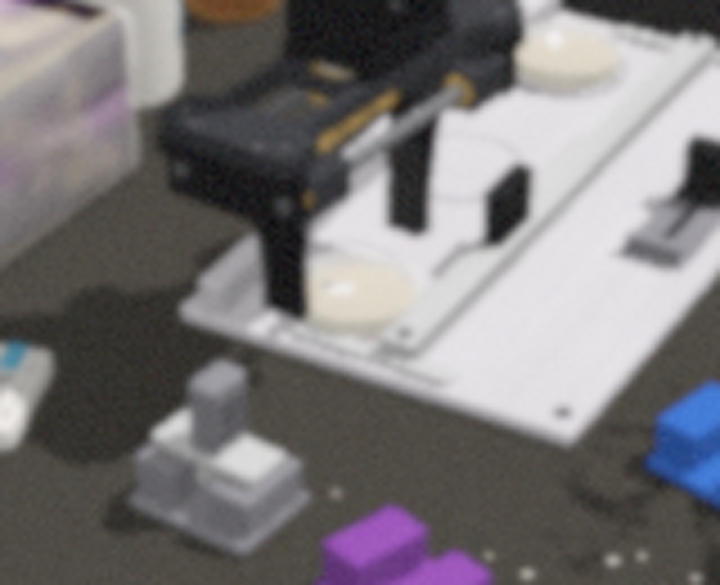

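The fingers straddle the dish (crop 355,292), with the handle clear at (507,205). I'm lowering and gripping.

Request:
servo_tool --deltas '[{"slide":[0,-0.14,0.1],"spin":0},{"slide":[0,0,0.25],"spin":0},{"slide":[0,0,0.2],"spin":0},{"slide":[0,0,0.1],"spin":0},{"slide":[0,0,0],"spin":0}]'

```text
time_s: 58.05
tcp_pos: [0.6235, 0.0126, 0.0143]
ee_rot: [[-0.997, 0.07, -0.022], [0.069, 0.997, 0.023], [0.024, 0.021, -0.999]]
wrist_force: [-0.1, 0.1, 0.1]
gripper_width: 0.998
```

Request:
servo_tool --deltas '[{"slide":[0,0,0],"spin":0},{"slide":[0,0,0],"spin":0},{"slide":[0,0,0],"spin":0},{"slide":[0,0,0],"spin":0},{"slide":[0,0,0],"spin":0},{"slide":[0,0,0],"spin":0}]' --gripper 255

```text
time_s: 58.65
tcp_pos: [0.6239, 0.0126, 0.0148]
ee_rot: [[-0.997, 0.07, -0.021], [0.069, 0.997, 0.023], [0.022, 0.021, -1.0]]
wrist_force: [-0.2, 0.2, -0.5]
gripper_width: 0.704
```

```bash
python3 st.py; python3 -c "
from h import *
print(inv(sense()['tcp_pos']))
plan(car(-.0045,.125),.0135,86)"
```

```text
[  15.19   34.39  -11.2    -2.22  -45.25 -107.59] [-0.   0.   0.   0.   0.1  0. ] [-0.021   0.0228 -0.9995] [0.6239 0.0126 0.0148]
[-0.01702662  0.14326689]
now [0.6239 0.0126 0.0148] jaw 86.01 t 58.65 F [-0.2  0.2 -0.5] w 0.704 j6 -108.0
slide units now-axes [-0.58 -0.67  0.03] spin units 0.0
slide units after spin [-0.58 -0.67  0.03]
```

Request:
servo_tool --deltas '[{"slide":[0,0,-0.08],"spin":0},{"slide":[-0.05,-0.2,0],"spin":0},{"slide":[-0.1,-0.25,0],"spin":0},{"slide":[-0.15,-0.22,0],"spin":0},{"slide":[-0.2,0,0],"spin":0},{"slide":[0,0,0],"spin":0}]'

```text
time_s: 59.25
tcp_pos: [0.6364, -0.007, 0.0164]
ee_rot: [[-0.997, 0.07, -0.021], [0.07, 0.997, 0.023], [0.022, 0.021, -1.0]]
wrist_force: [1.0, 0.6, -0.3]
gripper_width: 0.71
```

```bash
python3 st.py; python3 -c "
from h import *
print(inv(sense()['tcp_pos']))
plan(car(-.0015,.125),.0145,86)"
```

```text
[  13.13   35.21   -9.22   -2.13  -46.45 -105.66] [-0.5 -0.2 -0.7 -0.3 -0.4  0.1] [-0.0206  0.0228 -0.9995] [ 0.6364 -0.007   0.0164]
[-0.00542207  0.12307906]
now [ 0.6364 -0.007   0.0164] jaw 85.98 t 59.25 F [ 1.   0.6 -0.3] w 0.71 j6 -106.0
slide units now-axes [-0.15  0.09  0.07] spin units -0.0
slide units after spin [-0.15  0.09  0.07]
```

Request:
servo_tool --deltas '[{"slide":[-0.05,0.08,0.08],"spin":0},{"slide":[-0.07,0.01,0],"spin":0},{"slide":[-0.06,0.01,0],"spin":0},{"slide":[0,0,0],"spin":0}]'

```text
time_s: 59.65
tcp_pos: [0.641, -0.0051, 0.0147]
ee_rot: [[-0.997, 0.07, -0.022], [0.069, 0.997, 0.022], [0.024, 0.02, -1.0]]
wrist_force: [-0.4, -0.7, 0.5]
gripper_width: 0.704
```

Request:
servo_tool --deltas '[{"slide":[-0.06,0.01,0.02],"spin":0},{"slide":[-0.06,0.01,0],"spin":0}]'

```text
time_s: 59.85
tcp_pos: [0.6434, -0.0046, 0.0148]
ee_rot: [[-0.997, 0.069, -0.024], [0.069, 0.997, 0.022], [0.025, 0.02, -0.999]]
wrist_force: [-0.2, -0.7, -0.4]
gripper_width: 0.71
```

Request:
servo_tool --deltas '[{"slide":[-0.06,0.01,0],"spin":0},{"slide":[-0.08,0.01,0],"spin":0}]'

```text
time_s: 60.05
tcp_pos: [0.6435, -0.0047, 0.0147]
ee_rot: [[-0.997, 0.07, -0.032], [0.069, 0.997, 0.021], [0.033, 0.018, -0.999]]
wrist_force: [-6.3, -0.1, 7.1]
gripper_width: 0.709
```

```bash
python3 st.py; python3 -c "
from h import *
print(inv(sense()['tcp_pos']))"
```

```text
[  13.18   36.13   -7.63   -2.12  -47.78 -105.71] [-0.1  1.2  2.6 -0.4 -4.2  0.3] [-0.032   0.0207 -0.9993] [ 0.6435 -0.0047  0.0147]
[0.00180302 0.1251317 ]
```

Request:
servo_tool --deltas '[{"slide":[0,0,0],"spin":0},{"slide":[0,0,0],"spin":0},{"slide":[0,0,0],"spin":0}]' --gripper 50

```text
time_s: 60.35
tcp_pos: [0.6447, -0.0041, 0.0142]
ee_rot: [[-0.997, 0.07, -0.029], [0.069, 0.997, 0.022], [0.031, 0.019, -0.999]]
wrist_force: [-0.7, 0.9, 0.3]
gripper_width: 0.793
```

Request:
servo_tool --deltas '[{"slide":[0,0,-0.1],"spin":0},{"slide":[0,0,-0.4],"spin":0},{"slide":[0,0,-0.5],"spin":0},{"slide":[0,0,-0.5],"spin":0},{"slide":[0,0,-0.6],"spin":0},{"slide":[0,0,-0.6],"spin":0},{"slide":[0,0,-0.6],"spin":0},{"slide":[0,0,-0.5],"spin":0},{"slide":[0,0,0],"spin":0}]'

```text
time_s: 61.25
tcp_pos: [0.6504, -0.0061, 0.121]
ee_rot: [[-0.997, 0.069, -0.02], [0.068, 0.997, 0.022], [0.021, 0.021, -1.0]]
wrist_force: [0.6, -1.1, -0.4]
gripper_width: 0.804
```

```bash
python3 st.py; python3 -c "
from h import *
plan((.5955,.1655),.12,86)"
```

```text
[  12.95   29.66   -1.78   -1.75  -59.38 -105.99] [-0.   0.1 -0.9 -0.8  0.  -0.1] [-0.0196  0.0225 -0.9996] [ 0.6504 -0.0061  0.121 ]
now [ 0.6504 -0.0061  0.121 ] jaw 86.05 t 61.25 F [ 0.6 -1.1 -0.4] w 0.804 j6 -106.0
slide units now-axes [2.66 6.69 0.24] spin units 0.01
slide units after spin [2.67 6.69 0.24]
```

Request:
servo_tool --deltas '[{"slide":[0.2,0.4,0],"spin":0},{"slide":[0.35,0.8,0],"spin":0},{"slide":[0.35,0.8,0],"spin":0},{"slide":[0.35,0.8,0],"spin":0},{"slide":[0.35,0.8,0],"spin":0},{"slide":[0.35,0.8,0],"spin":0},{"slide":[0.35,0.8,0],"spin":0},{"slide":[0.3,0.8,0],"spin":0},{"slide":[0.1,0.3,0],"spin":0},{"slide":[0,0,0],"spin":0}]' --gripper 0

```text
time_s: 62.25
tcp_pos: [0.5843, 0.165, 0.1194]
ee_rot: [[-0.997, 0.07, -0.033], [0.069, 0.997, 0.02], [0.034, 0.018, -0.999]]
wrist_force: [0.1, 0.1, 0.9]
gripper_width: 1.001
```

```bash
python3 st.py; python3 -c "
from h import *
plan((.593,.166),.085,86.2)
c=cap('top','t5.png');a=cv2.imread('pics/t5.png');cv2.imwrite('pics/t5c.png',cv2.resize(a[180:300,345:535],None,fx=4,fy=4,interpolation=cv2.INTER_CUBIC))"
```

```text
[  30.01   26.12   -8.04   -2.3   -56.92 -122.73] [ 0.4  0.1 -0.7 -0.1  0.  -0.1] [-0.0328  0.0199 -0.9993] [0.5843 0.165  0.1194]
now [0.5843 0.165  0.1194] jaw 85.98 t 62.25 F [0.1 0.1 0.9] w 1.001 j6 -123.0
slide units now-axes [-0.39  0.04  1.36] spin units -0.03
slide units after spin [-0.39  0.04  1.36]
```

View pics/t5c.png

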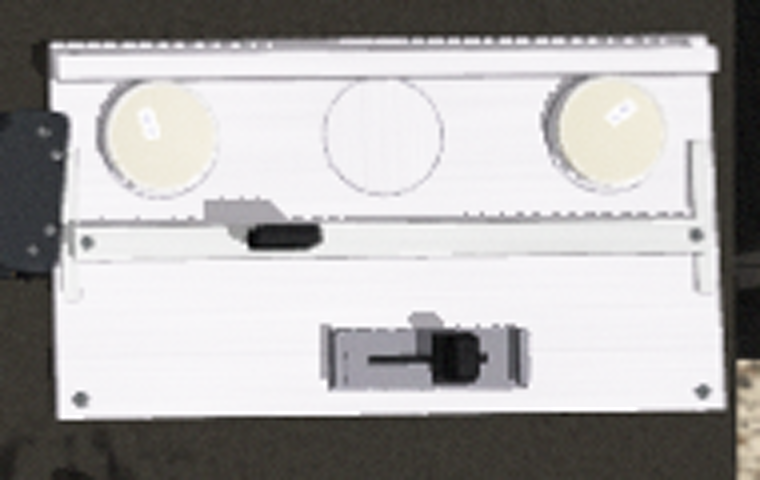

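Both dishes now sit at the fence on the outer rings (crop 160,130 and 610,130), and the bar has not moved. Next I pick the gauge up again.

Request:
servo_tool --deltas '[{"slide":[-0.2,0.04,0],"spin":0},{"slide":[-0.19,0,0.2],"spin":0},{"slide":[0,0,0.4],"spin":0},{"slide":[0,0,0.4],"spin":0},{"slide":[0,0,0.3],"spin":0},{"slide":[0,0,0],"spin":0}]'

```text
time_s: 62.9
tcp_pos: [0.594, 0.1616, 0.0818]
ee_rot: [[-0.996, 0.076, -0.036], [0.075, 0.997, 0.018], [0.037, 0.016, -0.999]]
wrist_force: [-0.1, 0.7, -0.4]
gripper_width: 0.999
```

```bash
python3 st.py; python3 -c "
from h import *
plan((.593,.166),.038,86.2)
cap('side','s15.png');a=cv2.imread('pics/s15.png');cv2.imwrite('pics/s15c.png',cv2.resize(a[205:285,240:340],None,fx=6,fy=6,interpolation=cv2.INTER_CUBIC))"
```

```text
[  29.26   29.26   -8.81   -2.41  -53.23 -122.14] [-0.3  0.   0.2  0.3  0.2  0. ] [-0.0359  0.0185 -0.9992] [0.594  0.1616 0.0818]
now [0.594  0.1616 0.0818] jaw 85.64 t 62.9 F [-0.1  0.7 -0.4] w 0.999 j6 -122.0
slide units now-axes [-0.01  0.15  1.76] spin units -0.07
slide units after spin [-0.01  0.15  1.76]
```

View pics/s15c.png

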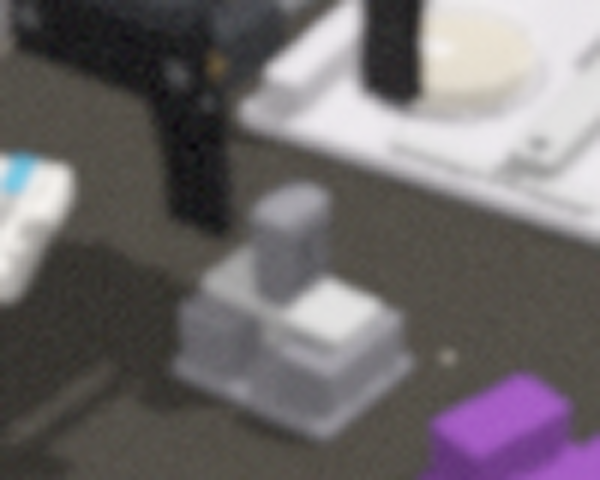

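Request:
servo_tool --deltas '[{"slide":[0,0.15,0.2],"spin":-0.07},{"slide":[0,0,0.4],"spin":0},{"slide":[0,0,0.4],"spin":0},{"slide":[0,0,0.4],"spin":0},{"slide":[0,0,0.25],"spin":0},{"slide":[0,0,0],"spin":0}]'

```text
time_s: 63.55
tcp_pos: [0.5931, 0.167, 0.0379]
ee_rot: [[-0.997, 0.065, -0.035], [0.064, 0.998, 0.019], [0.036, 0.017, -0.999]]
wrist_force: [0.5, 0.4, 0.5]
gripper_width: 0.999
```

```bash
python3 st.py; python3 -c "
from h import *
plan((.594,.166),.038,86.2)"
```

```text
[  29.75   32.27  -10.95   -2.59  -47.99 -121.69] [0.1 0.2 0.2 0.2 0.1 0. ] [-0.0345  0.0189 -0.9992] [0.5931 0.167  0.0379]
now [0.5931 0.167  0.0379] jaw 86.3 t 63.55 F [0.5 0.4 0.5] w 0.999 j6 -122.0
slide units now-axes [-0.04 -0.04 -0.01] spin units 0.01
slide units after spin [-0.04 -0.04 -0.01]
```

Request:
servo_tool --deltas '[{"slide":[-0.03,0,0],"spin":0},{"slide":[0,0,0],"spin":0},{"slide":[0,0,0],"spin":0},{"slide":[0,0,0],"spin":0},{"slide":[0,0,0],"spin":0},{"slide":[0,0,0],"spin":0},{"slide":[0,0,0],"spin":0},{"slide":[0,0,0],"spin":0},{"slide":[0,0,0],"spin":0},{"slide":[0,0,0],"spin":0}]' --gripper 255

```text
time_s: 64.55
tcp_pos: [0.595, 0.1672, 0.0395]
ee_rot: [[-0.997, 0.064, -0.032], [0.064, 0.998, 0.02], [0.033, 0.018, -0.999]]
wrist_force: [-0.7, -0.3, -0.1]
gripper_width: 0.27
```

Request:
servo_tool --deltas '[{"slide":[0,0,0],"spin":0},{"slide":[0,0,-0.15],"spin":0},{"slide":[0,0,-0.3],"spin":0},{"slide":[0,0,-0.4],"spin":0},{"slide":[0,0,-0.4],"spin":0},{"slide":[0,0,-0.4],"spin":0},{"slide":[0,0,-0.4],"spin":0},{"slide":[0,0,-0.4],"spin":0},{"slide":[0,0,-0.3],"spin":0},{"slide":[0,0,0],"spin":0}]'

```text
time_s: 65.55
tcp_pos: [0.5978, 0.1659, 0.1156]
ee_rot: [[-0.997, 0.064, -0.03], [0.064, 0.998, 0.021], [0.031, 0.019, -0.999]]
wrist_force: [-0.8, 0.4, -0.6]
gripper_width: 0.269
```

```bash
python3 st.py; python3 -c "
from h import *
plan(car(-.037,.125),.11,92.5)"
```

```text
[  29.47   27.4    -6.46   -2.25  -57.04 -121.9 ] [-0.   0.1 -0.5 -0.5 -0.1 -0.1] [-0.0296  0.021  -0.9993] [0.5978 0.1659 0.1156]
now [0.5978 0.1659 0.1156] jaw 86.31 t 65.55 F [-0.8  0.4 -0.6] w 0.269 j6 -122.0
slide units now-axes [-0.73 -6.87  0.07] spin units -0.77
slide units after spin [ 0.02 -6.9   0.09]
```

Request:
servo_tool --deltas '[{"slide":[0,-0.3,0],"spin":-0.4},{"slide":[0,-0.6,0],"spin":-0.37},{"slide":[0,-0.8,0],"spin":0},{"slide":[0,-0.8,0],"spin":0},{"slide":[0,-0.8,0],"spin":0},{"slide":[0,-0.8,0],"spin":0},{"slide":[0,-0.8,0],"spin":0},{"slide":[0,-0.8,0],"spin":0},{"slide":[0,-0.5,0],"spin":0},{"slide":[0,0,0],"spin":0}]'

```text
time_s: 66.55
tcp_pos: [0.6011, 0.0062, 0.1088]
ee_rot: [[-0.998, -0.049, -0.037], [-0.05, 0.999, 0.021], [0.036, 0.023, -0.999]]
wrist_force: [-0.5, 0.7, -1.4]
gripper_width: 0.273
```

```bash
python3 st.py; python3 -c "
from h import *
plan(car(-.038,.125),.055,92.5)"
```

```text
[  15.1    26.51   -9.25   -2.04  -55.98 -101.11] [ 0.6  0.2 -0.1 -0.4  0.2 -0.2] [-0.0366  0.0208 -0.9991] [0.6011 0.0062 0.1088]
now [0.6011 0.0062 0.1088] jaw 92.8 t 66.55 F [-0.5  0.7 -1.4] w 0.273 j6 -101.0
slide units now-axes [-0.16 -0.56  2.14] spin units 0.04
slide units after spin [-0.16 -0.56  2.14]
```

Request:
servo_tool --deltas '[{"slide":[-0.08,-0.28,0.1],"spin":0.04},{"slide":[-0.08,-0.28,0.3],"spin":0},{"slide":[0,0,0.4],"spin":0},{"slide":[0,0,0.4],"spin":0},{"slide":[0,0,0.4],"spin":0},{"slide":[0,0,0.3],"spin":0},{"slide":[0,0,0],"spin":0}]'

```text
time_s: 67.25
tcp_pos: [0.6033, -0.005, 0.0549]
ee_rot: [[-0.998, -0.045, -0.04], [-0.046, 0.999, 0.021], [0.039, 0.023, -0.999]]
wrist_force: [0.4, -0.3, -1.3]
gripper_width: 0.273
```

```bash
python3 st.py; python3 -c "
from h import *
plan(car(-.039,.125),.035,92.5)
print(inv(sense()['tcp_pos']))
s=cap('side','s16.png');a=cv2.imread('pics/s16.png');cv2.imwrite('pics/s16d.png',cv2.resize(a[180:240,290:365],None,fx=10,fy=10,interpolation=cv2.INTER_CUBIC))
z=sense()['tcp_pos'][2]-.0245
for xc in(-.036,-.040,-.044): print(xc,[((proj(s,(*car(xc+dx,.137),z+h))-[290,180])*10+4.5).round(0).tolist() for dx in(-.028,.028) for h in(.011,.017)])
"
```

```text
[ 13.97  30.35 -11.69  -2.23 -49.9  -99.9 ] [ 0.3 -0.   0.2  0.4  0.1  0.1] [-0.0396  0.0209 -0.999 ] [ 0.6033 -0.005   0.0549]
now [ 0.6033 -0.005   0.0549] jaw 92.58 t 67.25 F [ 0.4 -0.3 -1.3] w 0.273 j6 -100.0
slide units now-axes [-0.01 -0.08  0.79] spin units 0.01
slide units after spin [-0.01 -0.08  0.79]
[-0.03836469  0.12652763]
-0.036 [[488.0, 343.0], [489.0, 319.0], [260.0, 272.0], [260.0, 249.0]]
-0.04 [[505.0, 348.0], [506.0, 324.0], [276.0, 277.0], [276.0, 254.0]]
-0.044 [[522.0, 353.0], [522.0, 329.0], [292.0, 282.0], [293.0, 259.0]]
```

View pics/s16d.png

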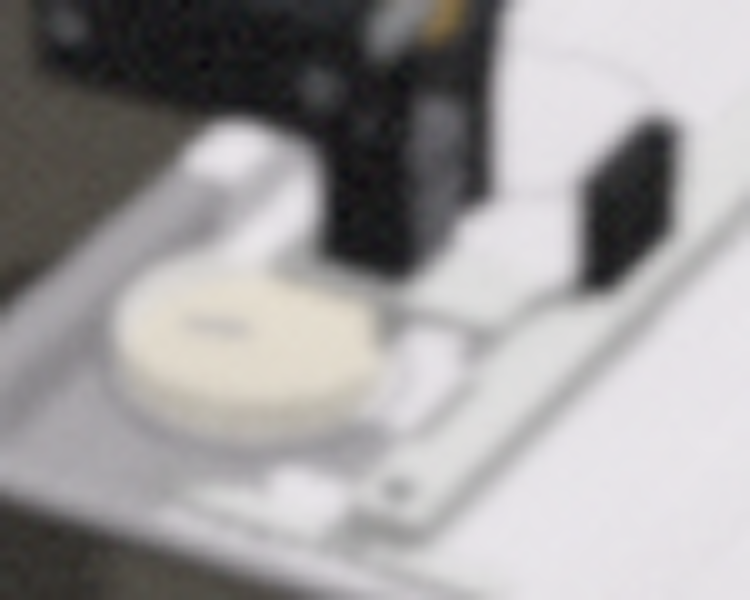

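The crossbar's near corner at about (490,330) matches a blade centre near carrier x=-37 mm, which is clear of the dish and the bar. Lowering.

Request:
servo_tool --deltas '[{"slide":[0,-0.05,0.15],"spin":0},{"slide":[0,0,0.2],"spin":0},{"slide":[0,0,0.15],"spin":0},{"slide":[0,0,0],"spin":0}]'

```text
time_s: 67.7
tcp_pos: [0.6042, -0.0057, 0.043]
ee_rot: [[-0.998, -0.046, -0.036], [-0.047, 0.999, 0.021], [0.035, 0.023, -0.999]]
wrist_force: [0.6, -0.4, -1.5]
gripper_width: 0.271
```

Request:
servo_tool --deltas '[{"slide":[0,0,0.1],"spin":0},{"slide":[0,0,0.08],"spin":0},{"slide":[0,0,0],"spin":0}]'

```text
time_s: 68.0
tcp_pos: [0.6044, -0.0056, 0.0386]
ee_rot: [[-0.998, -0.046, -0.035], [-0.047, 0.999, 0.021], [0.034, 0.023, -0.999]]
wrist_force: [0.4, -0.2, -0.8]
gripper_width: 0.273
```

```bash
python3 st.py; python3 -c "
from h import *
plan(car(-.038,.125),.0345,92.5)
print(inv(sense()['tcp_pos']))"
```

```text
[ 13.91  31.5  -12.5   -2.26 -47.7  -99.71] [ 0.  -0.1  0.   0.1  0.1  0. ] [-0.0352  0.0213 -0.9992] [ 0.6044 -0.0056  0.0386]
now [ 0.6044 -0.0056  0.0386] jaw 92.63 t 68.0 F [ 0.4 -0.2 -0.8] w 0.273 j6 -100.0
slide units now-axes [ 0.02 -0.04  0.16] spin units 0.02
slide units after spin [ 0.02 -0.04  0.16]
[-0.03735865  0.12586255]
```

Blade is in the gap (z below 0.043). A little lower until the crossbar rests, then release.

Request:
servo_tool --deltas '[{"slide":[0,-0.03,0.08],"spin":0},{"slide":[0,0,0.06],"spin":0},{"slide":[0,0,0],"spin":0}]'

```text
time_s: 68.3
tcp_pos: [0.6045, -0.0063, 0.035]
ee_rot: [[-0.998, -0.046, -0.035], [-0.047, 0.999, 0.021], [0.034, 0.023, -0.999]]
wrist_force: [-1.1, 0.1, -0.8]
gripper_width: 0.271
```

Request:
servo_tool --deltas '[{"slide":[0,0,0],"spin":0},{"slide":[0,0,0],"spin":0},{"slide":[0,0,0],"spin":0}]' --gripper 140

```text
time_s: 68.6
tcp_pos: [0.605, -0.0063, 0.0355]
ee_rot: [[-0.998, -0.046, -0.034], [-0.047, 0.999, 0.021], [0.032, 0.023, -0.999]]
wrist_force: [0.2, 0.1, 0.1]
gripper_width: 0.426
```

Request:
servo_tool --deltas '[{"slide":[0,0,-0.1],"spin":0},{"slide":[0,0,-0.3],"spin":0},{"slide":[0,0,-0.4],"spin":0},{"slide":[0,0,-0.4],"spin":0},{"slide":[0,0,-0.4],"spin":0},{"slide":[0,0,-0.4],"spin":0},{"slide":[0,0,-0.4],"spin":0},{"slide":[0,0,0],"spin":0}]'

```text
time_s: 69.4
tcp_pos: [0.6086, -0.0076, 0.1034]
ee_rot: [[-0.998, -0.047, -0.029], [-0.048, 0.999, 0.022], [0.028, 0.023, -0.999]]
wrist_force: [1.4, 0.3, 0.0]
gripper_width: 0.454
```

```bash
python3 st.py; python3 -c "
from h import *
plan(car(-.085,.0625),.10,92.5)
s=cap('side','s17.png');a=cv2.imread('pics/s17.png');cv2.imwrite('pics/s17d.png',cv2.resize(a[170:240,290:375],None,fx=8.5,fy=8.5,interpolation=cv2.INTER_CUBIC))
"
```

```text
[ 13.66  27.29  -8.82  -1.95 -55.2  -99.83] [ 0.   0.3 -0.8 -0.8 -0.1  0. ] [-0.0286  0.0217 -0.9994] [ 0.6086 -0.0076  0.1034]
now [ 0.6086 -0.0076  0.1034] jaw 92.69 t 69.4 F [1.4 0.3 0. ] w 0.454 j6 -100.0
slide units now-axes [ 2.08 -2.44  0.14] spin units 0.02
slide units after spin [ 2.07 -2.45  0.14]
```

View pics/s17d.png

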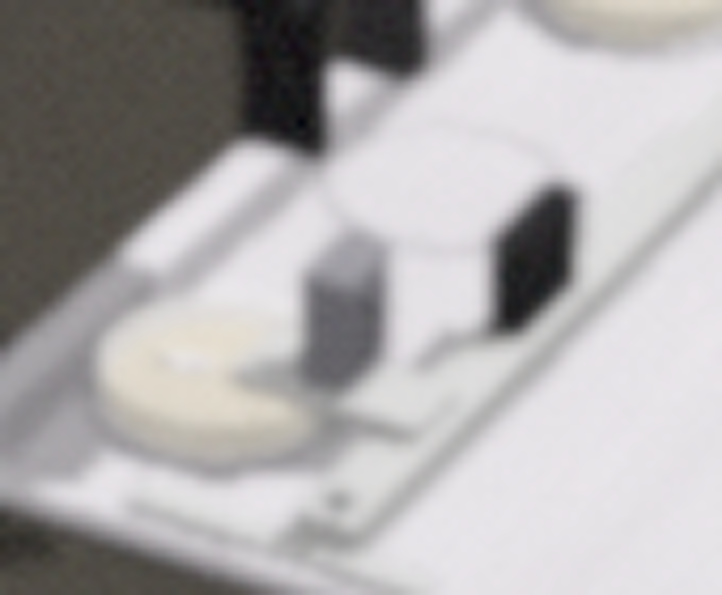

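The gauge hangs by its crossbar on the dish and the bar (grip at 345,310). Next I close the fingers and come in front of the tab (535,260) to push it.

Request:
servo_tool --deltas '[{"slide":[0.3,-0.3,0],"spin":0},{"slide":[0.4,-0.5,0],"spin":0},{"slide":[0.4,-0.5,0],"spin":0},{"slide":[0.4,-0.5,0],"spin":0},{"slide":[0.4,-0.4,0],"spin":0},{"slide":[0.2,-0.2,0],"spin":0},{"slide":[0,0,0],"spin":0}]' --gripper 255

```text
time_s: 70.15
tcp_pos: [0.5505, -0.0769, 0.1004]
ee_rot: [[-0.998, -0.044, -0.036], [-0.045, 0.999, 0.022], [0.035, 0.023, -0.999]]
wrist_force: [0.7, -0.1, -0.3]
gripper_width: 0.012
```

```bash
python3 st.py; python3 -c "
from h import *
plan(car(-.085,.0625),.032,92.5)"
```

```text
[  7.88  23.28 -16.31  -1.91 -52.33 -94.15] [-0.5 -0.2 -0.1  0.1  0.5  0.2] [-0.0365  0.0216 -0.9991] [ 0.5505 -0.0769  0.1004]
now [ 0.5505 -0.0769  0.1004] jaw 92.51 t 70.15 F [ 0.7 -0.1 -0.3] w 0.012 j6 -94.0
slide units now-axes [-0.47  0.16  2.73] spin units 0.0
slide units after spin [-0.47  0.16  2.73]
```

Request:
servo_tool --deltas '[{"slide":[0,0.08,0.3],"spin":0},{"slide":[0,0.08,0.5],"spin":0},{"slide":[0,0,0.5],"spin":0},{"slide":[0,0,0.5],"spin":0},{"slide":[0,0,0.5],"spin":0},{"slide":[0,0,0.3],"spin":0},{"slide":[0,0,0],"spin":0}]'

```text
time_s: 70.85
tcp_pos: [0.5505, -0.0686, 0.0312]
ee_rot: [[-0.998, -0.047, -0.033], [-0.048, 0.999, 0.022], [0.032, 0.023, -0.999]]
wrist_force: [-0.6, 0.1, -0.3]
gripper_width: 0.003
```

```bash
python3 st.py; python3 -c "
from h import *
plan(car(-.085,.0625),.032,92.5)
print(inv(sense()['tcp_pos']))
s=cap('side','s18.png');a=cv2.imread('pics/s18.png');cv2.imwrite('pics/s18d.png',cv2.resize(a[150:240,290:400],None,fx=6.5,fy=6.5,interpolation=cv2.INTER_CUBIC))
"
```

```text
[  8.75  28.35 -20.2   -2.24 -43.17 -94.38] [0.4 0.1 0.5 0.3 0.1 0. ] [-0.0334  0.0219 -0.9992] [ 0.5505 -0.0686  0.0312]
now [ 0.5505 -0.0686  0.0312] jaw 92.69 t 70.85 F [-0.6  0.1 -0.3] w 0.003 j6 -94.0
slide units now-axes [-0.35 -0.11 -0.04] spin units 0.02
slide units after spin [-0.35 -0.11 -0.04]
[-0.09385685  0.06530488]
```

View pics/s18d.png

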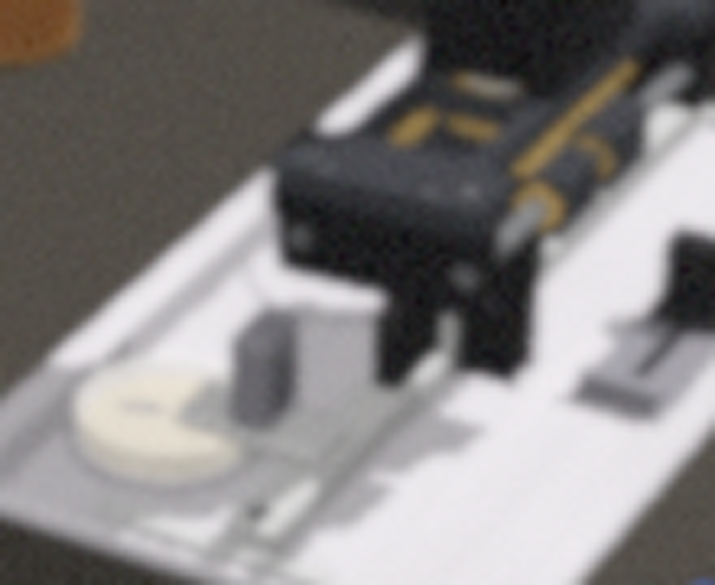

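The fingers (495,310) are in front of the tab (415,340). Approaching it.

Request:
servo_tool --deltas '[{"slide":[-0.12,-0.1,0],"spin":0},{"slide":[-0.15,0,0],"spin":0},{"slide":[-0.1,0,0],"spin":0},{"slide":[0,0,0],"spin":0}]'

```text
time_s: 71.3
tcp_pos: [0.5631, -0.0705, 0.0333]
ee_rot: [[-0.998, -0.048, -0.028], [-0.049, 0.999, 0.022], [0.027, 0.023, -0.999]]
wrist_force: [-0.1, -0.4, 0.4]
gripper_width: 0.005
```

Request:
servo_tool --deltas '[{"slide":[-0.08,0,0],"spin":0},{"slide":[-0.08,0,0],"spin":0},{"slide":[-0.08,0,0],"spin":0}]'

```text
time_s: 71.6
tcp_pos: [0.5676, -0.0704, 0.0334]
ee_rot: [[-0.998, -0.047, -0.032], [-0.048, 0.999, 0.022], [0.031, 0.024, -0.999]]
wrist_force: [-3.2, 0.2, 2.7]
gripper_width: 0.007
```

```bash
python3 st.py; python3 -c "
from h import *
print(inv(sense()['tcp_pos']))"
```

```text
[  8.3   29.41 -17.68  -2.16 -44.55 -94.01] [-0.2  1.4  2.8 -0.2 -1.9  0.2] [-0.0319  0.0221 -0.9992] [ 0.5676 -0.0704  0.0334]
[-0.07692148  0.06271905]
```

Request:
servo_tool --deltas '[{"slide":[-0.08,0,0],"spin":0},{"slide":[-0.08,0,0],"spin":0},{"slide":[-0.08,0,0],"spin":0}]'

```text
time_s: 71.9
tcp_pos: [0.5716, -0.0703, 0.0332]
ee_rot: [[-0.998, -0.047, -0.037], [-0.047, 0.999, 0.022], [0.036, 0.024, -0.999]]
wrist_force: [-2.6, 0.6, 2.4]
gripper_width: 0.007
```

Request:
servo_tool --deltas '[{"slide":[-0.08,0,0],"spin":0},{"slide":[-0.08,0,0],"spin":0},{"slide":[-0.08,0,0],"spin":0}]'

```text
time_s: 72.2
tcp_pos: [0.5775, -0.0701, 0.0329]
ee_rot: [[-0.998, -0.047, -0.038], [-0.047, 0.999, 0.022], [0.037, 0.024, -0.999]]
wrist_force: [-3.4, 0.1, 3.7]
gripper_width: 0.008
```

```bash
python3 st.py; python3 -c "
from h import *
print(inv(sense()['tcp_pos']))"
```

```text
[  8.17  30.33 -15.97  -2.16 -45.7  -93.93] [-0.2  1.7  3.1  0.1 -1.5  0.1] [-0.0381  0.0218 -0.999 ] [ 0.5775 -0.0701  0.0329]
[-0.0669477   0.06261582]
```

Request:
servo_tool --deltas '[{"slide":[-0.06,0,0],"spin":0},{"slide":[-0.06,0,0],"spin":0}]'

```text
time_s: 72.4
tcp_pos: [0.5805, -0.07, 0.0327]
ee_rot: [[-0.998, -0.047, -0.039], [-0.047, 0.999, 0.022], [0.038, 0.023, -0.999]]
wrist_force: [-2.6, 0.2, 1.9]
gripper_width: 0.002
```

Request:
servo_tool --deltas '[{"slide":[-0.06,0,0],"spin":0},{"slide":[-0.06,0,0],"spin":0}]'

```text
time_s: 72.6
tcp_pos: [0.5807, -0.0701, 0.0323]
ee_rot: [[-0.998, -0.046, -0.046], [-0.047, 0.999, 0.021], [0.045, 0.024, -0.999]]
wrist_force: [-6.7, 0.3, 5.0]
gripper_width: 0.005
```

Request:
servo_tool --deltas '[{"slide":[-0.06,0,0],"spin":0}]'

```text
time_s: 72.7
tcp_pos: [0.5806, -0.0701, 0.0321]
ee_rot: [[-0.998, -0.046, -0.05], [-0.047, 0.999, 0.021], [0.049, 0.024, -0.999]]
wrist_force: [-6.6, 0.0, 5.7]
gripper_width: 0.008
```

```bash
python3 st.py; python3 -c "
from h import *
print(inv(sense()['tcp_pos']))"
```

```text
[  8.08  30.9  -15.    -2.21 -46.78 -93.89] [-0.2  1.1  1.5 -0.3 -2.8  0. ] [-0.0499  0.0213 -0.9985] [ 0.5806 -0.0701  0.0321]
[-0.06385693  0.06246822]
```

The bar stalled with the force rising to 6.7 N, so it is nipped. Backing off.

Request:
servo_tool --deltas '[{"slide":[0.1,0,0],"spin":0},{"slide":[0.3,0,0],"spin":0},{"slide":[0.4,0,0],"spin":0},{"slide":[0.2,0,0],"spin":0},{"slide":[0,0,-0.3],"spin":0},{"slide":[0,0,-0.6],"spin":0},{"slide":[0,0,-0.8],"spin":0},{"slide":[0,0,-0.8],"spin":0},{"slide":[0,0,-0.6],"spin":0},{"slide":[0,0,0],"spin":0}]'

```text
time_s: 73.7
tcp_pos: [0.563, -0.0728, 0.1167]
ee_rot: [[-0.998, -0.048, -0.034], [-0.049, 0.999, 0.021], [0.033, 0.023, -0.999]]
wrist_force: [-0.5, 0.8, -0.5]
gripper_width: 0.006
```

```bash
python3 st.py; python3 -c "
from h import *
plan(car(-.034,.125),.10,92.5)
c=cap('top');s=cap('side','s19.png');a=cv2.imread('pics/s19.png');cv2.imwrite('pics/s19d.png',cv2.resize(a[150:240,290:400],None,fx=6.5,fy=6.5,interpolation=cv2.INTER_CUBIC))
"
```

```text
[  8.14  23.14 -13.74  -1.8  -54.89 -94.32] [ 0.   0.4 -1.2 -1.   0.4 -0. ] [-0.0339  0.0211 -0.9992] [ 0.563  -0.0728  0.1167]
now [ 0.563  -0.0728  0.1167] jaw 92.74 t 73.7 F [-0.5  0.8 -0.5] w 0.006 j6 -94.0
slide units now-axes [-1.94  2.55  0.66] spin units 0.03
slide units after spin [-1.93  2.56  0.66]
```

View pics/s19d.png

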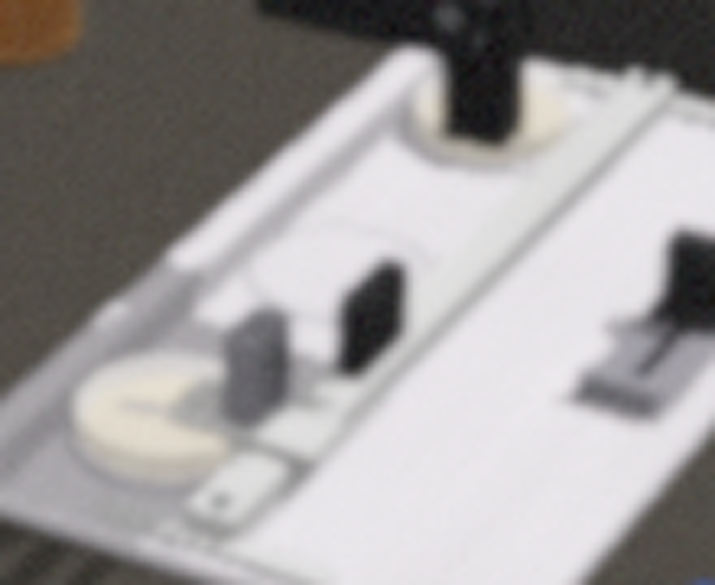

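The bar is against the blade and the gauge stands upright (255,370), with the tab at (372,315). Now I go above the gauge and re-grip it.

Request:
servo_tool --deltas '[{"slide":[-0.25,0.3,0],"spin":0},{"slide":[-0.4,0.5,0],"spin":0},{"slide":[-0.4,0.5,0],"spin":0},{"slide":[-0.4,0.5,0],"spin":0},{"slide":[-0.3,0.45,0],"spin":0},{"slide":[-0.15,0.2,0],"spin":0},{"slide":[0,0,0],"spin":0}]' --gripper 140

```text
time_s: 74.5
tcp_pos: [0.6087, -0.002, 0.109]
ee_rot: [[-0.998, -0.048, -0.045], [-0.049, 0.999, 0.021], [0.044, 0.023, -0.999]]
wrist_force: [-0.7, 0.4, 0.4]
gripper_width: 0.435
```

```bash
python3 st.py; python3 -c "
from h import *
plan(car(-.034,.125),.075,92.5)"
```

```text
[  14.1    27.39   -7.65   -2.12  -57.21 -100.11] [ 0.5  0.4  0.  -0.1 -0.3 -0.2] [-0.0455  0.0206 -0.9988] [ 0.6087 -0.002   0.109 ]
now [ 0.6087 -0.002   0.109 ] jaw 92.78 t 74.5 F [-0.7  0.4  0.4] w 0.435 j6 -100.0
slide units now-axes [-0.02 -0.2   1.36] spin units 0.03
slide units after spin [-0.02 -0.2   1.36]
```

Request:
servo_tool --deltas '[{"slide":[0,-0.1,0.2],"spin":0.03},{"slide":[0,-0.1,0.4],"spin":0},{"slide":[0,0,0.4],"spin":0},{"slide":[0,0,0.3],"spin":0},{"slide":[0,0,0],"spin":0}]'

```text
time_s: 75.0
tcp_pos: [0.6054, -0.0081, 0.0729]
ee_rot: [[-0.998, -0.042, -0.048], [-0.043, 0.999, 0.02], [0.047, 0.022, -0.999]]
wrist_force: [-0.0, 0.1, -0.4]
gripper_width: 0.45
```

```bash
python3 st.py; python3 -c "
from h import *
plan(car(-.034,.125),.036,92.5)
s=cap('side','s20.png');a=cv2.imread('pics/s20.png');cv2.imwrite('pics/s20d.png',cv2.resize(a[150:240,290:400],None,fx=6.5,fy=6.5,interpolation=cv2.INTER_CUBIC))
"
```

```text
[ 13.59  29.5  -10.03  -2.25 -52.9  -99.77] [-0.3 -0.3  0.1  0.4  0.   0. ] [-0.0483  0.0205 -0.9986] [ 0.6054 -0.0081  0.0729]
now [ 0.6054 -0.0081  0.0729] jaw 92.39 t 75.0 F [-0.   0.1 -0.4] w 0.45 j6 -100.0
slide units now-axes [-0.17  0.03  1.47] spin units -0.01
slide units after spin [-0.17  0.03  1.47]
```

View pics/s20d.png

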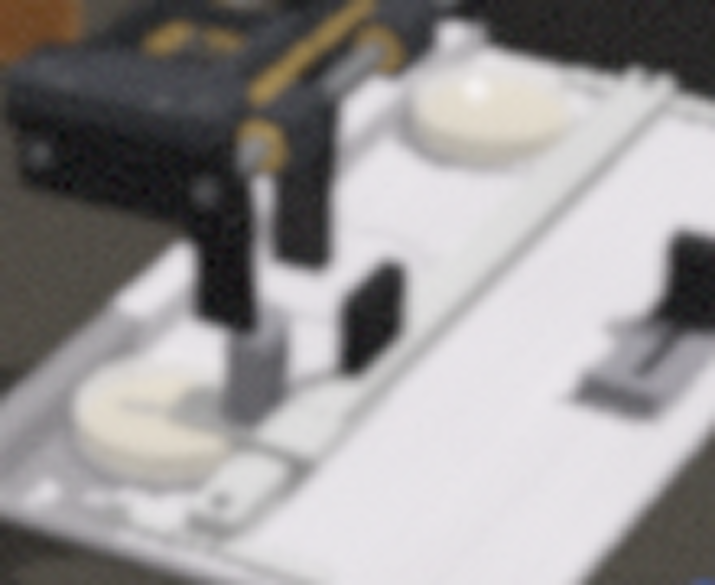

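Request:
servo_tool --deltas '[{"slide":[-0.06,0.02,0.2],"spin":0},{"slide":[-0.05,0,0.3],"spin":0},{"slide":[-0.04,0,0.3],"spin":0},{"slide":[-0.02,0,0.3],"spin":0},{"slide":[0,0,0.25],"spin":0},{"slide":[0,0,0],"spin":0}]'

```text
time_s: 75.65
tcp_pos: [0.6092, -0.0066, 0.037]
ee_rot: [[-0.998, -0.042, -0.046], [-0.043, 0.999, 0.021], [0.045, 0.023, -0.999]]
wrist_force: [-0.7, 0.7, -0.5]
gripper_width: 0.452
```

```bash
python3 st.py; python3 -c "
from h import *
plan(car(-.034,.125),.036,92.5);print(inv(sense()['tcp_pos']))"
```

```text
[ 13.65  32.25 -11.28  -2.36 -48.79 -99.63] [-0.1 -0.2  0.5  0.3  0.2 -0. ] [-0.0463  0.0206 -0.9987] [ 0.6092 -0.0066  0.037 ]
now [ 0.6092 -0.0066  0.037 ] jaw 92.4 t 75.65 F [-0.7  0.7 -0.5] w 0.452 j6 -100.0
slide units now-axes [0.05 0.01 0.04] spin units -0.01
slide units after spin [0.05 0.01 0.04]
[-0.03258674  0.12466269]
```

Request:
servo_tool --deltas '[{"slide":[0,0,0],"spin":0},{"slide":[0,0,0],"spin":0},{"slide":[0,0,0],"spin":0},{"slide":[0,0,0],"spin":0},{"slide":[0,0,0],"spin":0},{"slide":[0,0,0],"spin":0}]' --gripper 255

```text
time_s: 76.25
tcp_pos: [0.6095, -0.0064, 0.0371]
ee_rot: [[-0.998, -0.042, -0.045], [-0.043, 0.999, 0.021], [0.044, 0.023, -0.999]]
wrist_force: [1.0, -0.2, -1.7]
gripper_width: 0.274
```

```bash
python3 st.py; python3 -c "
from h import *
print(inv(sense()['tcp_pos']),sense()['wrist_force'],sense()['gripper_width'], jaw())"
```

```text
[ 13.66  32.24 -11.27  -2.36 -48.76 -99.63] [-0.   0.   0.   0.   0.1  0. ] [-0.0454  0.0209 -0.9988] [ 0.6095 -0.0064  0.0371]
[-0.03231949  0.12483651] [ 1.00189152 -0.24719347 -1.74233485] 0.2744375677746914 92.40828558737499
```

Request:
servo_tool --deltas '[{"slide":[0.006,0.004,-0.15],"spin":0},{"slide":[0.006,0.004,-0.15],"spin":0},{"slide":[0.006,0.004,-0.15],"spin":0}]'

```text
time_s: 76.55
tcp_pos: [0.609, -0.0064, 0.0482]
ee_rot: [[-0.998, -0.042, -0.047], [-0.043, 0.999, 0.021], [0.046, 0.023, -0.999]]
wrist_force: [-0.3, -0.5, -0.1]
gripper_width: 0.272
```

```bash
python3 st.py; python3 -c "
from h import *
print(inv(sense()['tcp_pos']),sense()['wrist_force'])"
```

```text
[ 13.66  31.45 -10.77  -2.34 -50.14 -99.71] [-0.1 -2.9  1.9  0.2 -5.1 -0.2] [-0.047   0.0208 -0.9987] [ 0.609  -0.0064  0.0482]
[-0.03279868  0.12487085] [-0.34244739 -0.5247842  -0.05809468]
```

Request:
servo_tool --deltas '[{"slide":[0,0.004,-0.2],"spin":0},{"slide":[0,0,-0.2],"spin":0},{"slide":[0,0,-0.2],"spin":0},{"slide":[0,0,-0.2],"spin":0},{"slide":[0,0,-0.2],"spin":0},{"slide":[0,0,0],"spin":0}]'

```text
time_s: 77.15
tcp_pos: [0.6112, -0.0069, 0.0779]
ee_rot: [[-0.998, -0.042, -0.044], [-0.043, 0.999, 0.021], [0.043, 0.023, -0.999]]
wrist_force: [0.1, 0.5, -0.4]
gripper_width: 0.278
```

```bash
python3 st.py; python3 -c "
from h import *
print(inv(sense()['tcp_pos']),sense()['wrist_force'])
plan(car(-.0323,-.125),.075,92.4)
s=cap('side','s21.png');a=cv2.imread('pics/s21.png');cv2.imwrite('pics/s21d.png',cv2.resize(a[150:240,290:400],None,fx=6.5,fy=6.5,interpolation=cv2.INTER_CUBIC))
"
```

```text
[ 13.59  29.51  -9.13  -2.19 -53.52 -99.81] [-0.   0.2 -0.3 -0.3 -0.1 -0. ] [-0.0436  0.0211 -0.9988] [ 0.6112 -0.0069  0.0779]
[-0.03062319  0.12434587] [ 0.08588994  0.52319677 -0.39094352]
now [ 0.6112 -0.0069  0.0779] jaw 92.41 t 77.15 F [ 0.1  0.5 -0.4] w 0.278 j6 -100.0
slide units now-axes [ 0.06 -9.97 -0.11] spin units 0.0
slide units after spin [ 0.06 -9.97 -0.11]
```

View pics/s21d.png

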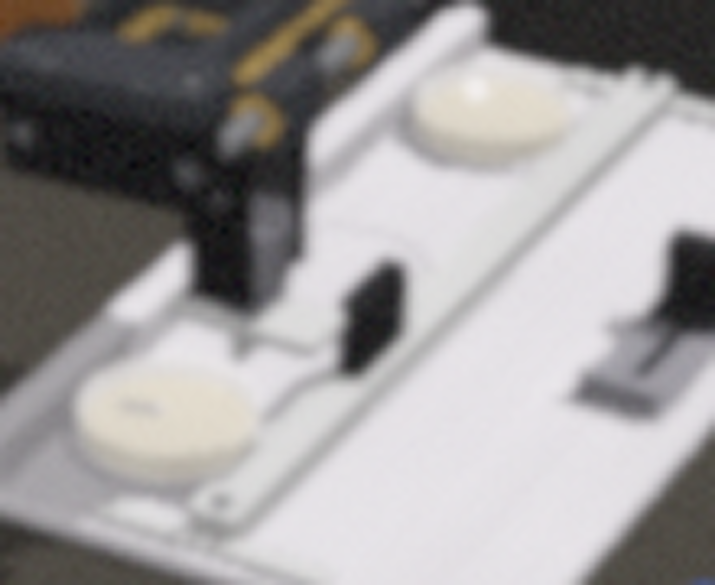

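Request:
servo_tool --deltas '[{"slide":[0,0,-0.3],"spin":0},{"slide":[0,-0.3,-0.5],"spin":0},{"slide":[0,-0.6,-0.3],"spin":0},{"slide":[0,-0.8,0],"spin":0},{"slide":[0,-0.8,0],"spin":0},{"slide":[0,-0.8,0],"spin":0},{"slide":[0,-0.8,0],"spin":0},{"slide":[0,-0.6,0],"spin":0},{"slide":[0,-0.3,0],"spin":0},{"slide":[0,0,0],"spin":0}]'

```text
time_s: 78.2
tcp_pos: [0.6183, -0.1445, 0.1088]
ee_rot: [[-0.998, -0.04, -0.04], [-0.041, 0.999, 0.02], [0.039, 0.022, -0.999]]
wrist_force: [0.1, 0.0, -0.5]
gripper_width: 0.272
```

```bash
cat >> h.py <<'E'
R0=np.array([[-0.998,-0.042,-0.0454],[-0.043,0.999,0.0209],[0.044,0.023,-0.9988]])
def tipplan(cx,cy,ztip,yaw=92.41):
    q=sense();R=q['ee_rot'];rt=R0.T@np.array([0,0,-.0271]);v=R@rt
    print('tip car',inv(q['tcp_pos']+v).round(4),'tipz',(q['tcp_pos']+v)[2].round(4),'v',v.round(4))
    t=np.array([*car(cx,cy),ztip])-v
    plan(t[:2],t[2],yaw)
E
python3 st.py; python3 -c "
from h import *
tipplan(-.0323,-.125,.045)"
```

```text
[  0.83  29.62  -3.99  -1.38 -58.68 -87.77] [-0.3 -0.1  0.1 -0.3 -0.3  0.1] [-0.0402  0.02   -0.999 ] [ 0.6183 -0.1445  0.1088]
tip car [-0.0293 -0.0135] tipz 0.0817 v [ 0.0001 -0.     -0.0271]
now [ 0.6183 -0.1445  0.1088] jaw 92.29 t 78.2 F [ 0.1  0.  -0.5] w 0.272 j6 -88.0
slide units now-axes [ 0.05 -4.49  1.37] spin units -0.01
slide units after spin [ 0.06 -4.49  1.37]
```

Request:
servo_tool --deltas '[{"slide":[0,-0.4,0],"spin":0},{"slide":[0,-0.7,0],"spin":0},{"slide":[0,-0.7,0],"spin":0},{"slide":[0,-0.7,0.2],"spin":0},{"slide":[0,-0.7,0.3],"spin":0},{"slide":[0,-0.6,0.3],"spin":0},{"slide":[0,-0.4,0.2],"spin":0},{"slide":[0,0,0],"spin":0}]'

```text
time_s: 79.0
tcp_pos: [0.6213, -0.2576, 0.0779]
ee_rot: [[-0.998, -0.041, -0.042], [-0.042, 0.999, 0.021], [0.041, 0.022, -0.999]]
wrist_force: [-0.6, 0.4, -1.9]
gripper_width: 0.275
```

```bash
python3 st.py; python3 -c "
from h import *
tipplan(-.0323,-.125,.03)"
```

```text
[ -9.15  34.73   0.27  -0.93 -58.11 -77.99] [-0.1  0.3  0.  -0.2 -0.1  0.1] [-0.0421  0.0207 -0.9989] [ 0.6213 -0.2576  0.0779]
tip car [-0.0312 -0.1266] tipz 0.0508 v [ 0.0001 -0.     -0.0271]
now [ 0.6213 -0.2576  0.0779] jaw 92.33 t 79.0 F [-0.6  0.4 -1.9] w 0.275 j6 -78.0
slide units now-axes [0.01 0.05 0.83] spin units -0.01
slide units after spin [0.01 0.05 0.83]
```

Request:
servo_tool --deltas '[{"slide":[0,0.05,0.2],"spin":0},{"slide":[0,0,0.3],"spin":0},{"slide":[0,0,0.25],"spin":0},{"slide":[0,0,0.1],"spin":0},{"slide":[0,0,0],"spin":0},{"slide":[0,0,0],"spin":0}]'

```text
time_s: 79.6
tcp_pos: [0.6205, -0.2536, 0.0545]
ee_rot: [[-0.998, -0.043, -0.043], [-0.044, 0.999, 0.021], [0.042, 0.023, -0.999]]
wrist_force: [-0.3, -0.1, -0.7]
gripper_width: 0.273
```

```bash
python3 st.py; python3 -c "
from h import *
tipplan(-.0323,-.125,.024)
s=cap('side','s22.png');a=cv2.imread('pics/s22.png');cv2.imwrite('pics/s22d.png',cv2.resize(a[120:200,340:430],None,fx=8,fy=8,interpolation=cv2.INTER_CUBIC))
"
```

```text
[ -8.82  35.96  -1.23  -1.   -55.43 -78.07] [ 0.3  0.1 -0.1 -0.1  0.1 -0. ] [-0.0429  0.0212 -0.9989] [ 0.6205 -0.2536  0.0545]
tip car [-0.0319 -0.1225] tipz 0.0274 v [ 0.0001  0.     -0.0271]
now [ 0.6205 -0.2536  0.0545] jaw 92.49 t 79.6 F [-0.3 -0.1 -0.7] w 0.273 j6 -78.0
slide units now-axes [ 0.01 -0.1   0.14] spin units 0.01
slide units after spin [ 0.01 -0.1   0.14]
```

View pics/s22d.png

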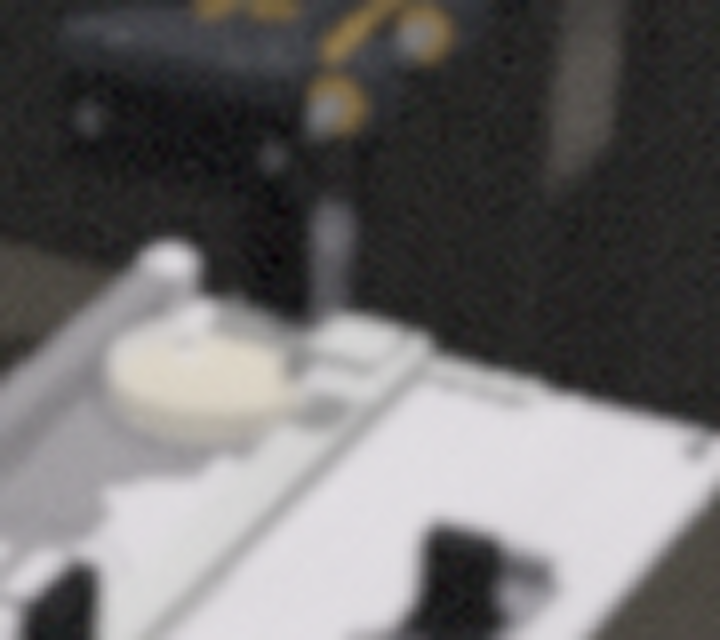

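Request:
servo_tool --deltas '[{"slide":[0,-0.1,0.05],"spin":0},{"slide":[0,0,0.1],"spin":0},{"slide":[0,0,0],"spin":0}]'

```text
time_s: 79.95
tcp_pos: [0.6211, -0.2562, 0.0514]
ee_rot: [[-0.998, -0.044, -0.041], [-0.045, 0.999, 0.021], [0.04, 0.023, -0.999]]
wrist_force: [0.3, 0.3, -1.7]
gripper_width: 0.271
```

Request:
servo_tool --deltas '[{"slide":[0,0,0.08],"spin":0},{"slide":[0,0,0.08],"spin":0}]'

```text
time_s: 80.15
tcp_pos: [0.6212, -0.2563, 0.0476]
ee_rot: [[-0.998, -0.044, -0.04], [-0.044, 0.999, 0.021], [0.039, 0.022, -0.999]]
wrist_force: [-0.4, -0.2, -0.6]
gripper_width: 0.271
```

```bash
python3 -c "
from h import *
tipplan(-.0323,-.125,.010)
"
```

```text
tip car [-0.0313 -0.1253] tipz 0.0205 v [ 0.0001 -0.     -0.0271]
now [ 0.6212 -0.2563  0.0476] jaw 92.5 t 80.15 F [-0.4 -0.2 -0.6] w 0.271 j6 -78.0
slide units now-axes [0.02 0.   0.42] spin units 0.01
slide units after spin [0.02 0.   0.42]
```

Request:
servo_tool --deltas '[{"slide":[0.03,0,0.02],"spin":0},{"slide":[0,0,0.08],"spin":0},{"slide":[0,0,0.08],"spin":0}]'

```text
time_s: 80.45
tcp_pos: [0.62, -0.2563, 0.0427]
ee_rot: [[-0.998, -0.044, -0.04], [-0.044, 0.999, 0.021], [0.039, 0.022, -0.999]]
wrist_force: [-0.3, -0.1, -1.4]
gripper_width: 0.271
```

```bash
python3 -c "
from h import *
tipplan(-.0323,-.125,.010);print(sense()['ee_rot'][:,2].round(4))
"
```

```text
tip car [-0.0324 -0.1253] tipz 0.0156 v [ 0.0001 -0.     -0.0271]
now [ 0.62   -0.2563  0.0427] jaw 92.49 t 80.45 F [-0.3 -0.1 -1.4] w 0.271 j6 -78.0
slide units now-axes [-0.01  0.01  0.22] spin units 0.01
slide units after spin [-0.01  0.01  0.22]
[-0.0404  0.0206 -0.999 ]
```

It has gone in, with the tip at z≈15.6 mm, below the bar's top. On down until fully seated.

Request:
servo_tool --deltas '[{"slide":[0,0,0.08],"spin":0},{"slide":[0,0,0.08],"spin":0}]'

```text
time_s: 80.65
tcp_pos: [0.62, -0.2562, 0.0384]
ee_rot: [[-0.998, -0.044, -0.04], [-0.044, 0.999, 0.02], [0.039, 0.022, -0.999]]
wrist_force: [0.5, 0.9, -1.2]
gripper_width: 0.273
```

Request:
servo_tool --deltas '[{"slide":[0,0,0.08],"spin":0},{"slide":[0,0,0.08],"spin":0}]'

```text
time_s: 80.85
tcp_pos: [0.6202, -0.2562, 0.037]
ee_rot: [[-0.998, -0.045, -0.04], [-0.046, 0.999, 0.019], [0.039, 0.021, -0.999]]
wrist_force: [-4.4, 1.9, 12.7]
gripper_width: 0.273
```

```bash
python3 -c "
from h import *
tipplan(-.0323,-.125,.010);print(sense()['ee_rot'][:,2].round(4))
s=cap('side','s23.png');a=cv2.imread('pics/s23.png');cv2.imwrite('pics/s23d.png',cv2.resize(a[120:200,340:430],None,fx=8,fy=8,interpolation=cv2.INTER_CUBIC))
"
```

```text
tip car [-0.0322 -0.1252] tipz 0.0099 v [ 0.0001 -0.     -0.0271]
now [ 0.6202 -0.2562  0.037 ] jaw 92.57 t 80.85 F [-4.4  1.9 12.7] w 0.273 j6 -78.0
slide units now-axes [ 0.    0.01 -0.01] spin units 0.02
slide units after spin [ 0.    0.01 -0.01]
[-0.0403  0.0193 -0.999 ]
```

View pics/s23d.png

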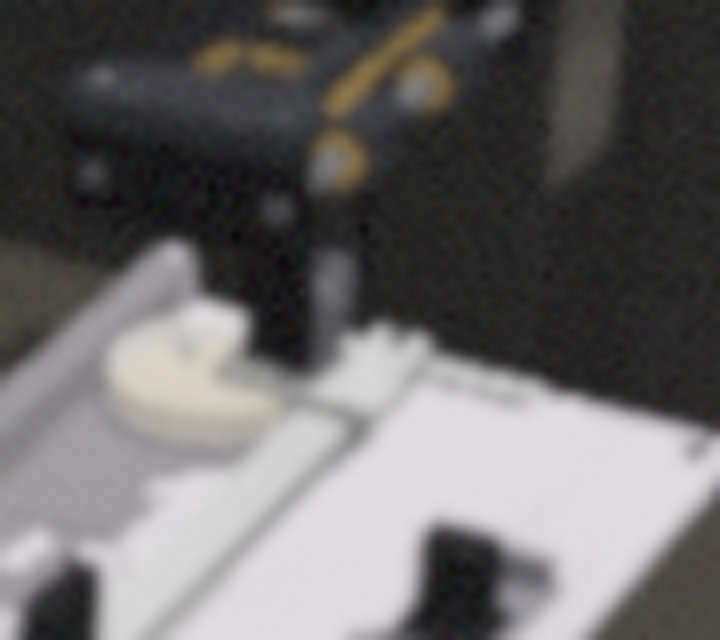

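Fully seated: the tip is at 9.9 mm, the crossbar is on the dish and bar, and Fz rose to 12.7 N. Now I draw it straight up.

Request:
servo_tool --deltas '[{"slide":[0,0,-0.05],"spin":0},{"slide":[0.005,0.003,-0.15],"spin":0},{"slide":[0.005,0.003,-0.15],"spin":0},{"slide":[0.005,0.003,-0.15],"spin":0},{"slide":[0,0,-0.2],"spin":0},{"slide":[0,0,-0.3],"spin":0},{"slide":[0,0,-0.3],"spin":0},{"slide":[0,0,-0.4],"spin":0},{"slide":[0,0,-0.4],"spin":0},{"slide":[0,0,0],"spin":0}]'

```text
time_s: 81.9
tcp_pos: [0.6226, -0.2573, 0.0944]
ee_rot: [[-0.998, -0.045, -0.038], [-0.046, 0.999, 0.019], [0.038, 0.021, -0.999]]
wrist_force: [2.0, -0.4, -0.7]
gripper_width: 0.275
```

```bash
python3 st.py; python3 -c "
from h import *
tipplan(-.0323,-.125,.010)
s=cap('side','s24.png');a=cv2.imread('pics/s24.png');cv2.imwrite('pics/s24d.png',cv2.resize(a[120:245,290:430],None,fx=5,fy=5,interpolation=cv2.INTER_CUBIC))
"
```

```text
[ -9.07  33.77   1.11  -0.83 -59.68 -77.9 ] [ 0.   0.4 -0.8 -0.7 -0.1 -0.1] [-0.0384  0.0188 -0.9991] [ 0.6226 -0.2573  0.0944]
tip car [-0.0299 -0.1264] tipz 0.0673 v [ 0.0002 -0.0001 -0.0271]
now [ 0.6226 -0.2573  0.0944] jaw 92.57 t 81.9 F [ 2.  -0.4 -0.7] w 0.275 j6 -78.0
slide units now-axes [0.01 0.01 2.29] spin units 0.02
slide units after spin [0.01 0.01 2.29]
```

View pics/s24d.png

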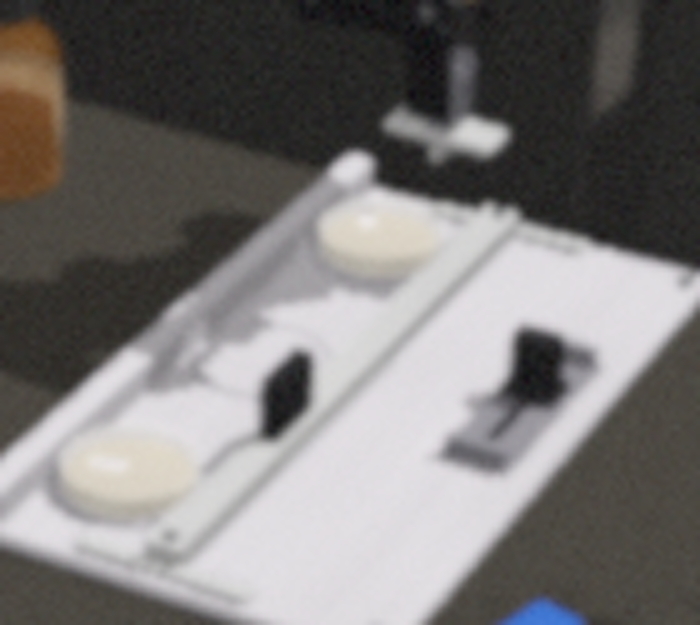

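The bar and dishes are unmoved (tab at 287,395) and the blade is out. The gauge's flat side can push the knob (1.5 N) with the tip at about 26 mm, which passes above the 20 mm end blocks. So I go to the knob's right-hand side.

```bash
python3 -c "
from h import *
tipplan(-.125,-.075,.06,92.47)
a=cv2.imread('pics/t5.png');cv2.imwrite('pics/t5k.png',cv2.resize(a[255:285,420:485],None,fx=11,fy=11,interpolation=cv2.INTER_CUBIC))
c=cap('top')
for y in(-.0425,-.0345,-.0325): print(y,[((proj(c,(*car(-.125+dx,y+dy),.043))-[420,255])*11+5).round(0).tolist() for dx in(-.012,.012) for dy in(-.007,.007)])"
```

```text
tip car [-0.0304 -0.1262] tipz 0.0665 v [ 0.0001 -0.     -0.0271]
now [ 0.6221 -0.2571  0.0936] jaw 92.56 t 81.95 F [-0.4  0.5 -0.5] w 0.265 j6 -78.0
slide units now-axes [3.77 2.05 0.45] spin units 0.01
slide units after spin [3.77 2.04 0.45]
-0.0425 [[547.0, 216.0], [476.0, 217.0], [542.0, 93.0], [471.0, 94.0]]
-0.0345 [[506.0, 216.0], [435.0, 217.0], [501.0, 93.0], [430.0, 94.0]]
-0.0325 [[496.0, 216.0], [425.0, 217.0], [491.0, 94.0], [420.0, 94.0]]
```

View pics/t5k.png

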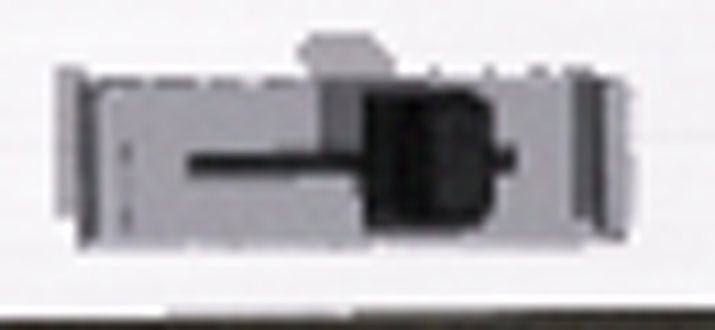

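Request:
servo_tool --deltas '[{"slide":[0.3,0.2,0],"spin":0},{"slide":[0.6,0.35,0],"spin":0},{"slide":[0.6,0.35,0],"spin":0},{"slide":[0.6,0.35,0],"spin":0},{"slide":[0.6,0.35,0],"spin":0},{"slide":[0.6,0.3,0],"spin":0},{"slide":[0.4,0.15,0],"spin":0},{"slide":[0,0,0],"spin":0}]'

```text
time_s: 82.8
tcp_pos: [0.5154, -0.2053, 0.0929]
ee_rot: [[-0.998, -0.043, -0.053], [-0.044, 0.999, 0.024], [0.052, 0.026, -0.998]]
wrist_force: [0.3, -0.3, -0.8]
gripper_width: 0.277
```

```bash
python3 st.py; python3 -c "
from h import *
tipplan(-.125,-.067,.026,92.47)"
```

```text
[ -5.59  24.21 -16.32  -1.32 -52.64 -81.09] [ 0.2  0.2  0.1  0.5  0.8 -0.1] [-0.0532  0.0236 -0.9983] [ 0.5154 -0.2053  0.0929]
tip car [-0.1351 -0.0697] tipz 0.0658 v [-0.0002  0.0001 -0.0271]
now [ 0.5154 -0.2053  0.0929] jaw 92.45 t 82.8 F [ 0.3 -0.3 -0.8] w 0.277 j6 -81.0
slide units now-axes [-0.49  0.07  1.57] spin units -0.0
slide units after spin [-0.49  0.07  1.57]
```

Request:
servo_tool --deltas '[{"slide":[-0.25,0.03,0.1],"spin":0},{"slide":[-0.2,0.03,0.3],"spin":0},{"slide":[-0.04,0,0.4],"spin":0},{"slide":[0,0,0.4],"spin":0},{"slide":[0,0,0.25],"spin":0},{"slide":[0,0,0],"spin":0}]'

```text
time_s: 83.4
tcp_pos: [0.5273, -0.2023, 0.0508]
ee_rot: [[-0.998, -0.043, -0.055], [-0.044, 0.999, 0.024], [0.054, 0.026, -0.998]]
wrist_force: [-0.1, 0.4, -1.8]
gripper_width: 0.273
```

```bash
python3 st.py; python3 -c "
from h import *
tipplan(-.125,-.06,.026,92.47)
s=cap('side','s25.png');a=cv2.imread('pics/s25.png');cv2.imwrite('pics/s25d.png',cv2.resize(a[120:220,350:450],None,fx=6,fy=6,interpolation=cv2.INTER_CUBIC))"
```

```text
[ -5.16  28.14 -17.04  -1.44 -48.11 -81.37] [-0.   0.6  0.2  0.2  0.1 -0. ] [-0.0553  0.0237 -0.9982] [ 0.5273 -0.2023  0.0508]
tip car [-0.1231 -0.0672] tipz 0.0237 v [-0.0003  0.0001 -0.0271]
now [ 0.5273 -0.2023  0.0508] jaw 92.44 t 83.4 F [-0.1  0.4 -1.8] w 0.273 j6 -81.0
slide units now-axes [ 0.08  0.29 -0.08] spin units -0.0
slide units after spin [ 0.08  0.29 -0.08]
```

View pics/s25d.png

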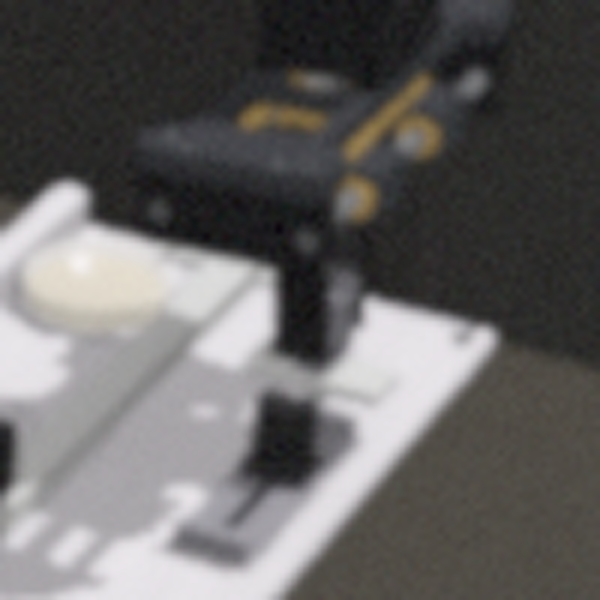

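Request:
servo_tool --deltas '[{"slide":[0.05,0.15,-0.06],"spin":0},{"slide":[0,0.2,0],"spin":0},{"slide":[0,0.2,0],"spin":0},{"slide":[0,0.2,0],"spin":0},{"slide":[0,0.2,0],"spin":0}]'

```text
time_s: 83.95
tcp_pos: [0.5257, -0.1779, 0.0547]
ee_rot: [[-0.998, -0.042, -0.052], [-0.044, 0.999, 0.022], [0.051, 0.025, -0.998]]
wrist_force: [0.6, -2.4, -2.1]
gripper_width: 0.27
```

```bash
python3 st.py; python3 -c "
from h import *
tipplan(-.125,-.0165,.026,92.47)"
```

```text
[ -2.63  27.   -18.37  -1.55 -47.7  -83.83] [ 5.6 -1.9 -2.8 -0.3  1.1 -5.3] [-0.0524  0.0224 -0.9984] [ 0.5257 -0.1779  0.0547]
tip car [-0.1236 -0.0428] tipz 0.0276 v [-0.0002  0.     -0.0271]
now [ 0.5257 -0.1779  0.0547] jaw 92.43 t 83.95 F [ 0.6 -2.4 -2.1] w 0.27 j6 -84.0
slide units now-axes [0.05 1.05 0.09] spin units -0.0
slide units after spin [0.05 1.05 0.09]
```

Force −2.4 N in y means the knob is moving. I keep on toward the end stop, holding the height.

Request:
servo_tool --deltas '[{"slide":[0.02,0.2,0.04],"spin":0},{"slide":[0.02,0.2,0.03],"spin":0},{"slide":[0,0.2,0],"spin":0},{"slide":[0,0.15,0],"spin":0}]'

```text
time_s: 84.35
tcp_pos: [0.5247, -0.1576, 0.0544]
ee_rot: [[-0.998, -0.044, -0.05], [-0.045, 0.999, 0.021], [0.049, 0.024, -0.999]]
wrist_force: [0.6, -1.3, -1.3]
gripper_width: 0.274
```

Request:
servo_tool --deltas '[{"slide":[0,0.1,0],"spin":0},{"slide":[0,0.1,0],"spin":0}]'

```text
time_s: 84.55
tcp_pos: [0.5245, -0.1519, 0.0544]
ee_rot: [[-0.998, -0.044, -0.05], [-0.045, 0.999, 0.021], [0.049, 0.024, -0.999]]
wrist_force: [0.6, -1.1, -1.8]
gripper_width: 0.273
```

```bash
python3 st.py; python3 -c "
from h import *
tipplan(-.125,-.0165,.026,92.47)"
```

```text
[  0.14  26.25 -19.78  -1.69 -46.83 -86.39] [ 2.9 -0.7 -1.2 -0.1  0.5 -2.7] [-0.0497  0.0213 -0.9985] [ 0.5245 -0.1519  0.0544]
tip car [-0.1236 -0.0168] tipz 0.0273 v [-0.0001  0.     -0.0271]
now [ 0.5245 -0.1519  0.0544] jaw 92.52 t 84.55 F [ 0.6 -1.1 -1.8] w 0.273 j6 -86.0
slide units now-axes [0.05 0.01 0.05] spin units 0.01
slide units after spin [0.05 0.01 0.05]
```

Request:
servo_tool --deltas '[{"slide":[0,0.08,0],"spin":0},{"slide":[0,0.08,0],"spin":0}]'

```text
time_s: 84.75
tcp_pos: [0.5244, -0.1501, 0.0546]
ee_rot: [[-0.998, -0.046, -0.05], [-0.047, 0.999, 0.017], [0.049, 0.019, -0.999]]
wrist_force: [0.9, -12.7, -4.2]
gripper_width: 0.27
```

Request:
servo_tool --deltas '[{"slide":[0,0.08,0],"spin":0},{"slide":[0,0.08,0],"spin":0}]'

```text
time_s: 84.95
tcp_pos: [0.5244, -0.1502, 0.0546]
ee_rot: [[-0.998, -0.047, -0.05], [-0.048, 0.999, 0.011], [0.05, 0.013, -0.999]]
wrist_force: [0.9, -9.3, -3.0]
gripper_width: 0.274
```

```bash
python3 st.py; python3 -c "
from h import *
tipplan(-.125,-.0165,.026,92.47)"
```

```text
[  0.66  26.15 -20.23  -0.92 -46.52 -87.28] [ 1.  -0.3 -1.1  2.2  0.8 -2.2] [-0.0505  0.011  -0.9987] [ 0.5244 -0.1502  0.0546]
tip car [-0.1236 -0.0154] tipz 0.0275 v [-0.0001 -0.0003 -0.0271]
now [ 0.5244 -0.1502  0.0546] jaw 92.71 t 84.95 F [ 0.9 -9.3 -3. ] w 0.274 j6 -87.0
slide units now-axes [ 0.05 -0.04  0.06] spin units 0.03
slide units after spin [ 0.05 -0.04  0.06]
```

The knob hit its end stop: 12.7 N, and the travel matches. Backing off and lifting.

Request:
servo_tool --deltas '[{"slide":[0,-0.15,0],"spin":0},{"slide":[0,-0.3,0],"spin":0},{"slide":[0,0,-0.3],"spin":0},{"slide":[0,0,-0.6],"spin":0},{"slide":[0,0,-0.8],"spin":0},{"slide":[0,0,-0.6],"spin":0},{"slide":[0,0,-0.3],"spin":0},{"slide":[0,0,0],"spin":0}]'

```text
time_s: 85.75
tcp_pos: [0.5277, -0.1618, 0.123]
ee_rot: [[-0.998, -0.045, -0.052], [-0.046, 0.999, 0.014], [0.052, 0.017, -0.999]]
wrist_force: [0.1, 1.0, -1.3]
gripper_width: 0.272
```

```bash
python3 st.py; python3 -c "
from h import *
plan((.594,.03),.125,86.3)
s=cap('side','s26.png');a=cv2.imread('pics/s26.png');cv2.imwrite('pics/s26d.png',cv2.resize(a[120:245,290:430],None,fx=5,fy=5,interpolation=cv2.INTER_CUBIC))"
```

```text
[ -0.68  21.86 -15.13  -0.95 -56.02 -86.17] [ 0.1 -0.1 -0.4 -0.5 -0.1  0. ] [-0.0522  0.0144 -0.9985] [ 0.5277 -0.1618  0.123 ]
now [ 0.5277 -0.1618  0.123 ] jaw 92.58 t 85.75 F [ 0.1  1.  -1.3] w 0.272 j6 -86.0
slide units now-axes [-2.99  7.55 -0.11] spin units 0.78
slide units after spin [-2.15  7.83 -0.06]
```

View pics/s26d.png

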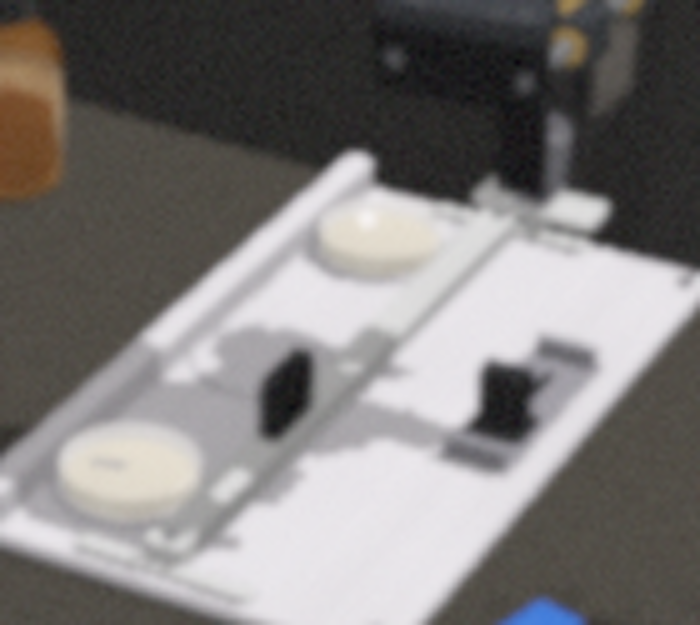

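Request:
servo_tool --deltas '[{"slide":[-0.1,0.4,0],"spin":0.4},{"slide":[-0.2,0.8,0],"spin":0.4},{"slide":[-0.2,0.8,0],"spin":0},{"slide":[-0.2,0.8,0],"spin":0},{"slide":[-0.2,0.8,0],"spin":0},{"slide":[-0.2,0.8,0],"spin":0},{"slide":[-0.2,0.8,0],"spin":0},{"slide":[-0.1,0.4,0],"spin":0},{"slide":[0,0,0],"spin":0}]'

```text
time_s: 86.7
tcp_pos: [0.5654, -0.0186, 0.1135]
ee_rot: [[-0.995, 0.075, -0.07], [0.074, 0.997, 0.016], [0.071, 0.011, -0.997]]
wrist_force: [0.6, 0.2, -1.1]
gripper_width: 0.273
```

```bash
python3 st.py; python3 -c "
from h import *
plan((.5957,.166),.12,86.1)"
```

```text
[  13.48   24.1   -12.62   -2.17  -56.99 -106.54] [-0.2  0.3 -0.9 -0.1 -0.1  0.1] [-0.07    0.0159 -0.9974] [ 0.5654 -0.0186  0.1135]
now [ 0.5654 -0.0186  0.1135] jaw 85.68 t 86.7 F [ 0.6  0.2 -1.1] w 0.273 j6 -107.0
slide units now-axes [-0.64  7.46 -0.23] spin units -0.05
slide units after spin [-0.69  7.45 -0.23]
```

Request:
servo_tool --deltas '[{"slide":[0,0.4,-0.2],"spin":-0.05},{"slide":[-0.1,0.7,-0.1],"spin":0},{"slide":[-0.1,0.7,0],"spin":0},{"slide":[-0.1,0.7,0],"spin":0},{"slide":[-0.1,0.7,0],"spin":0},{"slide":[-0.1,0.7,0],"spin":0},{"slide":[-0.1,0.7,0],"spin":0},{"slide":[-0.05,0.6,0],"spin":0},{"slide":[0,0.5,0],"spin":0},{"slide":[0,0,0],"spin":0}]'

```text
time_s: 87.7
tcp_pos: [0.5933, 0.1344, 0.1212]
ee_rot: [[-0.995, 0.068, -0.072], [0.067, 0.998, 0.016], [0.072, 0.011, -0.997]]
wrist_force: [-0.5, 0.0, -1.2]
gripper_width: 0.274
```

```bash
python3 st.py; python3 -c "
from h import *
tipplan(*inv((.594,.166)),.045,86.1)"
```

```text
[  26.59   27.23   -5.64   -3.05  -60.43 -118.91] [-0.2  0.1 -0.4  0.1 -0.5 -0. ] [-0.0716  0.016  -0.9973] [0.5933 0.1344 0.1212]
tip car [-0.0432  0.266 ] tipz 0.0941 v [-0.0008 -0.0003 -0.0271]
now [0.5933 0.1344 0.1212] jaw 86.08 t 87.7 F [-0.5  0.  -1.2] w 0.274 j6 -119.0
slide units now-axes [-0.11  1.25  1.97] spin units -0.0
slide units after spin [-0.11  1.25  1.97]
```

Request:
servo_tool --deltas '[{"slide":[-0.05,0.3,0],"spin":0},{"slide":[-0.05,0.5,0.2],"spin":0},{"slide":[-0.05,0.45,0.4],"spin":0},{"slide":[-0.03,0,0.5],"spin":0},{"slide":[0,0,0.5],"spin":0},{"slide":[0,0,0.3],"spin":0},{"slide":[0,0,0],"spin":0}]'

```text
time_s: 88.4
tcp_pos: [0.5952, 0.1669, 0.0679]
ee_rot: [[-0.995, 0.071, -0.076], [0.07, 0.997, 0.014], [0.077, 0.009, -0.997]]
wrist_force: [-0.3, -0.4, -0.7]
gripper_width: 0.276
```

```bash
python3 st.py; python3 -c "
from h import *
tipplan(*inv((.5957,.166)),.035,86.1)
cap('side','s27.png');a=cv2.imread('pics/s27.png');cv2.imwrite('pics/s27c.png',cv2.resize(a[205:285,240:340],None,fx=6,fy=6,interpolation=cv2.INTER_CUBIC))"
```

```text
[  29.17   31.41   -6.95   -3.45  -55.09 -121.14] [-0.3  0.2  0.   0.4  0.1 -0. ] [-0.0758  0.0143 -0.997 ] [0.5952 0.1669 0.0679]
tip car [-0.04    0.2983] tipz 0.0408 v [-0.0009 -0.0003 -0.0271]
now [0.5952 0.1669 0.0679] jaw 85.95 t 88.4 F [-0.3 -0.4 -0.7] w 0.276 j6 -121.0
slide units now-axes [-0.08 -0.02  0.23] spin units -0.02
slide units after spin [-0.08 -0.02  0.23]
```

View pics/s27c.png

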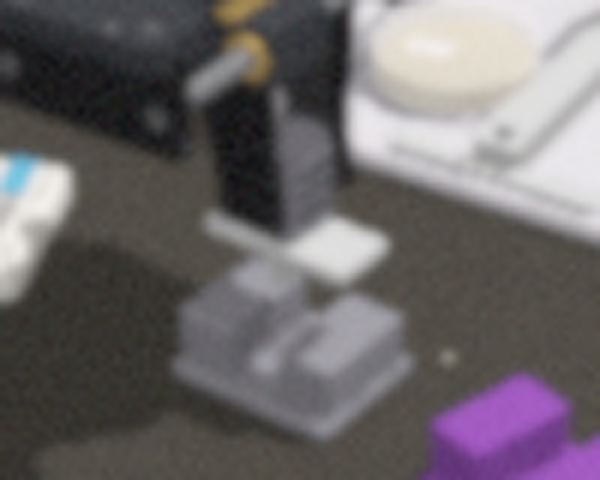

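It is aligned over the slot, with the crossbar at (297,248) as before. Lowering.

Request:
servo_tool --deltas '[{"slide":[-0.06,0,0.15],"spin":0},{"slide":[-0.03,0,0.3],"spin":0},{"slide":[-0.02,0,0.25],"spin":0},{"slide":[0,0,0.1],"spin":0},{"slide":[0,0,0],"spin":0}]'

```text
time_s: 88.95
tcp_pos: [0.5979, 0.1665, 0.0478]
ee_rot: [[-0.995, 0.072, -0.073], [0.071, 0.997, 0.015], [0.073, 0.01, -0.997]]
wrist_force: [-0.4, 0.9, -0.8]
gripper_width: 0.269
```

```bash
python3 st.py; python3 -c "
from h import *
tipplan(*inv((.5957,.166)),.0155,86.1)"
```

```text
[  29.03   32.87   -7.68   -3.51  -52.71 -120.91] [0.1 0.  0.1 0.2 0.2 0.2] [-0.0725  0.0154 -0.9972] [0.5979 0.1665 0.0478]
tip car [-0.0372  0.2979] tipz 0.0207 v [-0.0008 -0.0003 -0.0271]
now [0.5979 0.1665 0.0478] jaw 85.9 t 88.95 F [-0.4  0.9 -0.8] w 0.269 j6 -121.0
slide units now-axes [ 0.04 -0.02  0.21] spin units -0.03
slide units after spin [ 0.04 -0.02  0.21]
```

Request:
servo_tool --deltas '[{"slide":[0.03,0,0.1],"spin":0},{"slide":[0,0,0.08],"spin":0},{"slide":[0,0,0],"spin":0}]'

```text
time_s: 89.25
tcp_pos: [0.597, 0.1668, 0.0434]
ee_rot: [[-0.995, 0.071, -0.072], [0.07, 0.997, 0.016], [0.073, 0.011, -0.997]]
wrist_force: [0.1, -0.0, -0.7]
gripper_width: 0.273
```

Request:
servo_tool --deltas '[{"slide":[0,0,0.05],"spin":0}]'

```text
time_s: 89.35
tcp_pos: [0.5971, 0.1669, 0.0424]
ee_rot: [[-0.995, 0.071, -0.071], [0.07, 0.997, 0.016], [0.072, 0.011, -0.997]]
wrist_force: [-0.6, -0.1, -0.4]
gripper_width: 0.273
```

```bash
python3 st.py; python3 -c "
from h import *
tipplan(*inv((.5957,.166)),.0155,86.1)"
```

```text
[  29.11   33.15   -8.09   -3.53  -51.92 -120.91] [ 0.1  0.9 -0.9 -0.2  1.7  0.1] [-0.071   0.016  -0.9973] [0.5971 0.1669 0.0424]
tip car [-0.0379  0.2984] tipz 0.0153 v [-0.0008 -0.0003 -0.0271]
now [0.5971 0.1669 0.0424] jaw 85.92 t 89.35 F [-0.6 -0.1 -0.4] w 0.273 j6 -121.0
slide units now-axes [ 0.03 -0.03 -0.01] spin units -0.02
slide units after spin [ 0.03 -0.03 -0.01]
```

Tip is at 15.3 mm, so it is seated. Releasing and lifting clear.

Request:
servo_tool --deltas '[{"slide":[0,0,0],"spin":0},{"slide":[0,0,0],"spin":0},{"slide":[0,0,0],"spin":0},{"slide":[0,0,0],"spin":0},{"slide":[0,0,0],"spin":0}]' --gripper 110

```text
time_s: 89.85
tcp_pos: [0.5979, 0.1672, 0.0434]
ee_rot: [[-0.995, 0.071, -0.069], [0.07, 0.997, 0.017], [0.07, 0.012, -0.997]]
wrist_force: [0.3, -1.0, -0.5]
gripper_width: 0.556
```

Request:
servo_tool --deltas '[{"slide":[0.02,0,-0.2],"spin":0},{"slide":[0.02,0,-0.3],"spin":0},{"slide":[0.03,0,-0.5],"spin":0},{"slide":[0,0,-0.5],"spin":0},{"slide":[0,0,-0.6],"spin":0},{"slide":[0,0,-0.6],"spin":0},{"slide":[0,0,-0.6],"spin":0},{"slide":[0,0,-0.6],"spin":0},{"slide":[0,0,-0.4],"spin":0},{"slide":[0,0,0],"spin":0}]'

```text
time_s: 90.85
tcp_pos: [0.6056, 0.1658, 0.1649]
ee_rot: [[-0.996, 0.07, -0.061], [0.069, 0.997, 0.02], [0.062, 0.015, -0.998]]
wrist_force: [0.5, 0.2, -0.2]
gripper_width: 0.569
```

Request:
servo_tool --deltas '[{"slide":[0.4,0,0],"spin":0},{"slide":[0.7,0,0],"spin":0},{"slide":[0.7,0,0],"spin":0},{"slide":[0.7,0,0],"spin":0},{"slide":[0.7,0,0],"spin":0},{"slide":[0.7,0,0],"spin":0},{"slide":[0.4,0,0],"spin":0},{"slide":[0,0,0],"spin":0}]'

```text
time_s: 91.65
tcp_pos: [0.4868, 0.1713, 0.1669]
ee_rot: [[-0.995, 0.072, -0.072], [0.071, 0.997, 0.016], [0.073, 0.01, -0.997]]
wrist_force: [0.8, 0.2, 0.5]
gripper_width: 0.566
```

```bash
python3 st.py; python3 -c "
from h import *
cap('side','s28.png');a=cv2.imread('pics/s28.png');cv2.imwrite('pics/s28c.png',cv2.resize(a[110:300,220:450],None,fx=3.4,fy=3.1,interpolation=cv2.INTER_CUBIC))
cap('top','t6.png');a=cv2.imread('pics/t6.png');cv2.imwrite('pics/t6c.png',cv2.resize(a[150:310,290:540],None,fx=3.2,fy=3.2,interpolation=cv2.INTER_CUBIC))"
```

```text
[  35.45   16.21  -15.55   -3.57  -61.13 -127.74] [ 0.1  0.2 -0.3  0.3  0.6  0.1] [-0.0721  0.0156 -0.9973] [0.4868 0.1713 0.1669]
```

View pics/s28c.png

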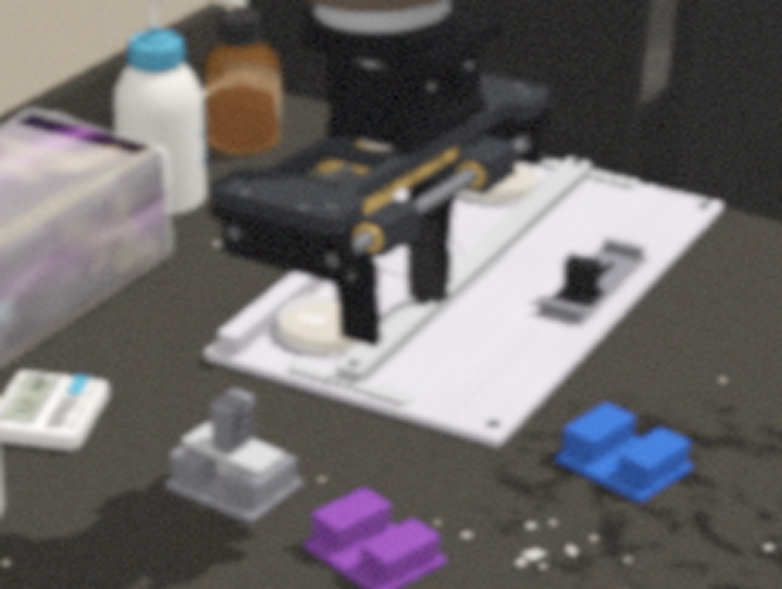

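View pics/t6c.png

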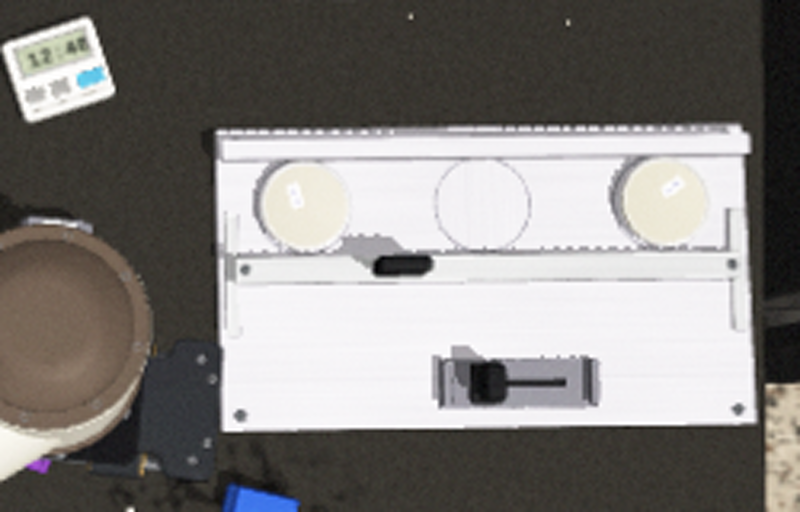

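```bash
python3 -c "
from h import *
c=cap('top')
f=lambda px,py,z: inv(onz(c,290+(px+.5)/3.2-.5,150+(py+.5)/3.2-.5,z)).round(4)
print('handle',f(402,264.5,.052),'bar front edges',f(300,284,.021),f(500,281,.021),f(700,277.5,.021))
a=cv2.imread('pics/t6.png').astype(int)
m=((a[...,2]-a[...,0]>14)&(a[...,2]>150)).astype(np.uint8)
for k in cv2.findContours(m,0,1)[0]:
  A=cv2.contourArea(k)
  if 350<A<700:
    (u,v),r_=cv2.minEnclosingCircle(k); p=inv(onz(c,u,v,.02)); print(A,p.round(4))
print('knob',f(488,382,.043))
"
```

```text
handle [-0.0463  0.0657] bar front edges [-0.0555  0.1302] [-0.0551 -0.0076] [-0.0543 -0.1457]
381.0 [-0.5619  0.1557]
608.5 [-0.1133  0.4194]
441.0 [-0.0012  0.1254]
449.5 [-0.0011 -0.1229]
411.0 [0.0919 0.4056]
564.0 [0.188 0.217]
350.5 [0.2217 0.122 ]
418.5 [0.2377 0.8076]
knob [-0.1253  0.0085]
```

```bash
python3 -c "
from h import *
print(r.finish_job(), sense()['time_s'])"
```

```text
the job is handed in; nothing more can be done
the job is handed in; nothing more can be done
```

I completed every step and handed the job in at about 92 s of the 210 s.

**What I did**
- I loaded the two dishes that were present onto the left and right rings, each pushed back until it met the fence.
- The left dish was knocked off its ring while the robot was elsewhere. I noticed this only after setting the gauge's blade down on it twice. I then returned the gauge to its holder, reseated the dish and picked the gauge up again.
- With the gauge hung at the left-hand dish, I closed the bar until it stalled at about 6.7 N.
- I drew the blade straight up. I then slid it fully into the right-hand gap (tip at 10 mm, crossbar resting on dish and bar) and drew it out again.
- I pushed the lock knob to its end stop with the side of the held gauge, then hung the gauge back in its holder.

**Last checks (camera)**

| Item | Reading |
|---|---|
| Guide bar | about 0.0185 (good is 0.017 to 0.021) |
| Dishes | both about 1 mm short of carrier x=0 and within about 2 mm of ring centre; both read the same, so I take it as calibration |
| Lock knob | at its left stop |
| Gauge | hanging in the holder |
| Timer, bottles and look-alike holders | looked undisturbed in the last pictures; the beaker and marker were outside the last crops |

**What disagreed or went less well**
- **Drag at the right:** the wrist force showed no clear friction during the slide, only the rise when the crossbar seated. That the blade drags there is inferred from the unchanged bar position.
- **Tool tilt:** the tool drifted several degrees off vertical during fast moves. I corrected most of it early by working at the edge of the arm's reach, where joint 3 came to 80.61° against its 80.66° limit. About 4° had built up again by the end.

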